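Put the pellet dies in the dry cabinet and clamp its drawer to the click

TASK

Put every pellet die that is out on the worktop in the open drawer of the dry cabinet and push the drawer fully shut. Then fit the loose square-bored knob fully down onto the square shaft on top of the cabinet and turn it clockwise until the torque clutch clicks; stop at the first click, or at the third at the latest, and leave the knob on the shaft. Do not disturb the timer, the beaker or the marker.

Things in the scene. Friction and masses are not known exactly. Their poses are not given: they have to be found in the camera images.
- dry_cabinet: White dry cabinet, fixed, 180 mm deep, 290 mm wide, 86 mm tall; origin under its middle, x from its front to its back, z up. Position and yaw vary. One drawer in front; clamp spindle with dial on top.
- drawer_floor (a point): Point on the drawer's inner floor, 16 mm above the worktop; axes as the cabinet's. The floor reaches 70 mm to the front panel, 89 mm to the rear (when pulled out, the cabinet's roof, 58 mm above the floor, starts 70 to 80 mm behind this point) and 125 mm to either side. Side and rear walls are 24 mm high, the front panel 66 mm. Four dies fit in a row along y, 62 mm apart.
- drawer_front (a point): Centre of the outer face of the drawer's flat blue front panel (288 mm wide, 78 mm tall, its top edge 82 mm above the worktop; no handle). x points into the cabinet, the way to push.
- drawer (a joint): Drawer slide in m: 0 shut, 0.14 to 0.15 (fully open) at the start. About 1.5 N of friction; stays where it is left.
- shaft (a point): Foot of the upright square shaft on the cabinet top, on its axis, 98 mm above the worktop, where the knob's underside comes to rest on a round shoulder (34 mm across). Square 16 mm wide for 10 mm, then tapering over 8 mm to a 9 mm square tip, 18 mm above this point. z up, x and y normal to the square's faces. Turns with the clutch.
- spindle (a joint): Angle in rad of the clamp spindle (dark plate, 68 mm across, red pointer, under the shaft). Grows clockwise seen from above; starts at 0.2 to 1.6, end stop at 4.4, where the pointer meets the green mark at the front of the dial. 0.1 N m of friction, stays where left. Shaft and spindle turn together up to the stop.
- clutch (a joint): Slip angle in rad of the torque clutch between spindle and shaft, 0 at first. Grows when the spindle is on its stop and the shaft is turned on clockwise with about 0.16 N m. Clicks into detents 0.524 rad apart: first click near 0.52 (springs back to 0 if let go before about 0.2), second 1.05, third 1.57; beyond 1.8 is overtightened.
- knob_grip (a point): Centre of the red bar grip of the loose knob, the place to pinch: bar 50 mm long (x), 14 mm thick (y), 26 mm tall. Knob 53 mm tall, about 0.12 kg, stands upright on the worktop with the bar on top; under the bar a black disc 48 mm across and a square hub 37 mm wide, 22 mm tall.
- knob_bore (a point): Centre of the knob's underside, 40 mm below the grip centre: mouth of the square bore, 18.2 mm wide, 22 mm deep, its faces normal to x and y (x along the bar), so it fits the square shaft at any quarter turn, with about 0.15 rad of play either way. Fully down, this point is at the foot of the shaft.
- die_0_mid (a point): Steel pellet die, a squat knurled cylinder 45 mm in diameter and 38 mm tall, 0.34 kg, standing on the worktop. This point is on its axis half-way up, z along the axis. In the drawer it may stand or lie. Three or four dies are present; an absent one has no pose.
- die_1_mid (a point): Steel pellet die, a squat knurled cylinder 45 mm in diameter and 38 mm tall, 0.34 kg, standing on the worktop. This point is on its axis half-way up, z along the axis. In the drawer it may stand or lie. Three or four dies are present; an absent one has no pose.
- die_2_mid (a point): Steel pellet die, a squat knurled cylinder 45 mm in diameter and 38 mm tall, 0.34 kg, standing on the worktop. This point is on its axis half-way up, z along the axis. In the drawer it may stand or lie. Three or four dies are present; an absent one has no pose.
- die_3_mid (a point): Steel pellet die, a squat knurled cylinder 45 mm in diameter and 38 mm tall, 0.34 kg, standing on the worktop. This point is on its axis half-way up, z along the axis. In the drawer it may stand or lie. Three or four dies are present; an absent one has no pose.
- timer: White bench timer 62 x 66 x 23 mm, left of the cabinet; bystander. Origin at its underside.
- beaker: Clear beaker 54 mm across, 70 mm tall, left of the cabinet; bystander. Origin at its underside.
- marker: Red and white marker pen 135 mm long, lying at the right near the edge; bystander. Origin at its underside.
There are look-alikes about, which are no part of the job. What is shaped like the part that bears die_1_mid but blue is not meant.

How it is judged:
On the way, in this order (a step that is already met when the one before it is completed fails the run):
1. every die is in the drawer and the drawer is shut (value of joint drawer below 0.008 m and x of die_0_mid in the frame of drawer_floor between -0.07 and 0.1 m and y of die_0_mid in the frame of drawer_floor between -0.125 and 0.125 m and z of die_0_mid in the frame of drawer_floor between 0 and 0.03 m and x of die_1_mid in the frame of drawer_floor between -0.07 and 0.1 m and y of die_1_mid in the frame of drawer_floor between -0.125 and 0.125 m and z of die_1_mid in the frame of drawer_floor between 0 and 0.03 m and x of die_2_mid in the frame of drawer_floor between -0.07 and 0.1 m and y of die_2_mid in the frame of drawer_floor between -0.125 and 0.125 m and z of die_2_mid in the frame of drawer_floor between 0 and 0.03 m and x of die_3_mid in the frame of drawer_floor between -0.07 and 0.1 m and y of die_3_mid in the frame of drawer_floor between -0.125 and 0.125 m and z of die_3_mid in the frame of drawer_floor between 0 and 0.03 m), for 0.2 s.
2. the knob is down on the shaft, the spindle on its stop and the clutch has clicked (distance between knob_bore and shaft below 0.005 m and angle between knob_bore's own z axis and vertical below 0.1 rad and value of joint spindle above 4.3 rad and value of joint clutch above 0.4 rad), for 0.2 s.
At the end, for the whole second after the job is handed in: Every die present lies or stands on the drawer floor, drawer shut to within 8 mm; knob fully down on the shaft (within 5 mm, upright within 0.1 rad); spindle on its stop (above 4.3 rad), clutch clicked once to three times (0.4 to 1.8 rad); bystanders within 4 cm of their places (all of step 1 and all of step 2 and value of joint clutch below 1.8 rad); the robot touches nothing.
It fails at once if the clutch is overtightened by more than three clicks (value of joint clutch above 1.8 rad).
It fails at once if a bystander is pushed aside by more than 4 cm or knocked over (distance of any of timer, beaker, marker from where it was at the start of the episode above 0.04 m or angle between beaker's own z axis and vertical above 0.6 rad).
Of die_0, die_1, die_2, die_3 only 3 to 4 are there at a start; the rules pass over those that are not, and their reading is None.
At some moment in a run one of die_0, die_1, die_2, die_3 may be knocked a few centimetres aside while the robot is not near it.
Once in a run the grip may slacken for a moment while it holds something.
It also fails if it takes over 210 s, if anything falls off the work surface, if the arm or the gripper's body presses on something with over 40 N, if the wrist force passes 120 N, or if a joint passes its speed limit or range.

ROBOT

A 6-joint arm with a two-finger parallel gripper is mounted at the origin on a cart in front of the work surface, level with it; the furniture and walls round the work are solid. World frame = base frame: x ahead of the robot, y to its left, z up, the work surface at z = 0. Lengths are in m, angles in rad, forces in N, time in s.
With the tool pointing down it reaches from about 0.3 to 0.95 m from the base axis. Payload 3.1 kg.
Tool frame: the origin (TCP) lies at the centre of the arm's flange, where the gripper is bolted on; the fingertips stand 173 mm ahead of it and the grasp point (between the pads) lies 155 mm ahead of it (grip_depth is the distance from the TCP to the grasp point, in m); x points along the fingers, z is the direction in which the jaws open and shut, and the axes are right-handed (so a half turn about x gives the same grasp; the last joint's range is limited). The gripper opens to 85 mm and grips with 20 to 120 N. Pads are 22 mm wide; open, the fingers measure 114 mm over their backs; the gripper's body (76 mm by 85 mm) begins 54 mm behind the grasp point. The pads swing forward as they close: fully open they stand 13 mm farther back than shut.
Start: joints at [-1.33, 0.308, 1.634, -0, 1.2, -0.07], TCP at [0.191, -0.595, 0.405] pointing down, gripper open.
Joint ranges: [-3.06, 3.06], [-0.79, 1.96], [0.05, 2.63], [-1.19, 4.34], [0.05, 2.64], [-2.94, 2.94]. Speed limits (rad/s): [2.79, 2.79, 3.14, 3.14, 3.14, 3.14].

INTERFACE

Orientations are given as [roll, pitch, yaw] about the fixed x, y, z axes, in that order (R = Rz(yaw) Ry(pitch) Rx(roll)).
In Python, from rig import * gives the robot as it stands. The module is installed in compiled form; this text tells all that it offers.
- The arm moves only by the tool carry_out, never from a script. Its argument "commands" is a list of rows, each an object of numbers: "dx", "dy", "dz": the shift along the tool's x, y, z in mm; "wx", "wy", "wz": the turn, a rotation vector about the tool's x, y, z in rad; "fingers": the finger opening in mm, from 0 to 85.4. A call has 1 to 12 rows; each row shifts and turns the pose as measured when the row begins, along the tool's axes as they then stand; what a row does not reach is not made up. A row lasts 1/12 s, in which the tool goes at most 41.7 mm and 7.16 degrees, less where a joint would pass 70% of its speed; a pose out of reach is approached as far as the arm can. A call with a gripper value outside its range is refused whole. The fingers move at their own pace and stop on an object; the grip force is fixed at half the most. Time passes only in rows, so rows that do not move let the fingers close. It gives the time, the measured TCP pose, the force and the opening at its end, in the units of the state.
- observe(): the state, without advancing time (a new reading comes with each control period).
- grab_frame(name): name is "scene" or "top"; returns (picture, depth): 400x640x3 uint8, red, green, blue; 400x640 float32, m along the optical axis (not along the pixel's ray), 0 where there is no reading.
- calibration(name): a dict with "intrinsics" (3x3 intrinsics, pixels), "k1" (the pictures are not rectified: a ray, as slopes to the right and down, at radius r is drawn at 1 + k1 r^2 times it, then the intrinsics apply), "eye" and "orientation" of the camera in the world. Camera axes: x right, y up, looking along -z (the intrinsics and any distortion apply to the point x, -y, -z); pixel columns grow to the right and rows downward; lengths in m; the calibration is good to about 2 mm. A picture is of the moment at which its call begins. calibration takes no time and is no camera call.
- finish_job(): hands the job in, once; it reports no verdict.
The state is a dict: "clock": time; "q": joint angles; "qd": joint speeds; "effort": joint torques, N m; "ee_pos": TCP position; "orientation": TCP orientation; "wrist_force": force on the tool from outside, world axes, zero at the start; "moment": the same for the moment, N m; "gripper_width": finger opening in m.
Only numpy, scipy, OpenCV 4.12 (cv2) and the standard library are available. Lean on these libraries where they do the work, as an engineer would, in place of code of your own. Each camera call takes 0.05 s, during which the arm holds its last target.

## Working session

There is one attempt and no reset: what is moved stays moved. The work goes in short steps, Python scripts to look and compute and a tool call to move; the robot and the scene stay as the last step left them, time stands still between calls to the robot, and variables do not carry over. Pictures are saved under pics/ and viewed, and the job is handed in when it is done.

Besides the shell and the picture viewer there is one more tool, called after "Call:" as name(argument=value, ...) on one line, values as JSON. carry_out: Moves the arm, as the interface text tells. Its arguments: {"type":"object","properties":{"commands":{"type":"array","items":{"type":"object","properties":{"dx":{"type":"number"},"dy":{"type":"number"},"dz":{"type":"number"},"wx":{"type":"number"},"wy":{"type":"number"},"wz":{"type":"number"},"fingers":{"type":"number"}}}}},"required":["commands"]}

```bash
mkdir -p pics; cat > h.py <<'E'
from rig import *
import numpy as np, cv2
from scipy.spatial.transform import Rotation as R
def cam(n):
    c=calibration(n); return c
def Rm(o):
    o=np.array(o)
    if o.shape==(3,3): return o
    if o.size==3: return R.from_euler('xyz',o).as_matrix()
    return R.from_quat(o).as_matrix()
def ray(c,u,v):
    K=np.array(c['intrinsics']); x=(u-K[0,2])/K[0,0]; y=(v-K[1,2])/K[1,1]
    rd=np.hypot(x,y); r=rd
    for _ in range(20): r=rd/(1+c['k1']*r*r)
    s=r/rd if rd>0 else 1
    return Rm(c['orientation'])@np.array([x*s,-y*s,-1.0])
def onplane(c,u,v,z):
    d=ray(c,u,v); e=np.array(c['eye']); return e+d*(z-e[2])/d[2]
def fromdepth(c,u,v,D):
    return np.array(c['eye'])+ray(c,u,v)*D
def proj(c,p):
    K=np.array(c['intrinsics']); q=Rm(c['orientation']).T@(np.array(p)-c['eye']); x=q[0]/-q[2]; y=-q[1]/-q[2]
    s=1+c['k1']*(x*x+y*y); return np.array([K[0,0]*x*s+K[0,2],K[1,1]*y*s+K[1,2]])
def cloud(c,D):
    K=np.array(c['intrinsics']); v,u=np.mgrid[0:D.shape[0],0:D.shape[1]]
    x=(u-K[0,2])/K[0,0]; y=(v-K[1,2])/K[1,1]; rd=np.hypot(x,y); r=rd.copy()
    for _ in range(20): r=rd/(1+c['k1']*r*r)
    s=np.where(rd>0,r/np.maximum(rd,1e-9),1)
    d=np.stack([x*s,-y*s,-np.ones_like(x)],-1)@Rm(c['orientation']).T
    P=d*D[...,None]+np.array(c['eye']); P[D<=0]=np.nan; return P
def save(n,im): cv2.imwrite('pics/'+n+'.png',im[...,::-1])
E
python3 - <<'E'
from h import *
for n in ('scene','top'):
    c=calibration(n); print(n,c)
    im,D=grab_frame(n); save(n+'0',im); np.savez('f_'+n+'0.npz',im=im,D=D)
print(observe())
E
```

```text
scene {'intrinsics': array([[419.5252339 ,   0.        , 320.61053305],
       [  0.        , 419.5252339 , 205.25083523],
       [  0.        ,   0.        ,   1.        ]]), 'k1': 0.029810505876709907, 'eye': array([ 1.16903408, -0.95108826,  0.95161316]), 'orientation': array([0.88888356, 0.01331558, 0.62082667])}
top {'intrinsics': array([[469.52079401,   0.        , 314.19166281],
       [  0.        , 469.52079401, 198.23061645],
       [  0.        ,   0.        ,   1.        ]]), 'k1': 0.006073389722729112, 'eye': array([0.12422798, 0.16102087, 1.90143585]), 'orientation': array([ 0.26169033, -0.00469252, -2.0166874 ])}
{'clock': 0.1, 'q': array([-1.32969342e+00,  3.08939103e-01,  1.63506892e+00, -1.45276600e-05,
        1.19972053e+00, -6.97209875e-02]), 'qd': array([-0.00148858, -0.00194059, -0.00409019, -0.00173339,  0.00110054,
        0.00105042]), 'effort': array([-3.06893426e-04, -4.16406083e+01, -2.77644879e+01, -7.46222668e-05,
        4.07751868e-03, -1.24414493e-05]), 'ee_pos': array([ 0.19101856, -0.59468566,  0.40354375]), 'orientation': array([3.07820502, 1.56866038, 1.81823787]), 'wrist_force': array([-0.15252916,  0.93808146,  0.82961714]), 'moment': array([-0.0215889 ,  0.03325557, -0.01579418]), 'gripper_width': 0.08539485171967802}
```

View pics/scene0.png

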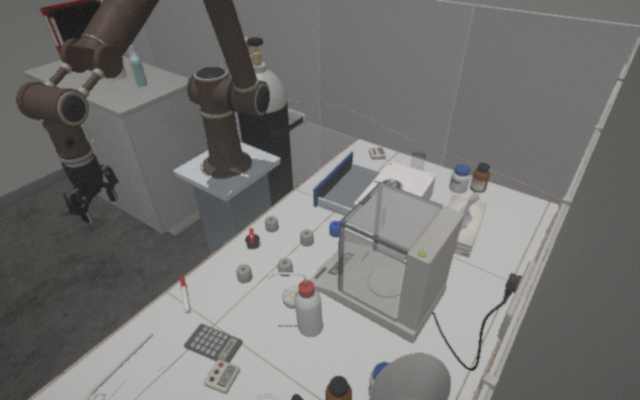

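View pics/top0.png

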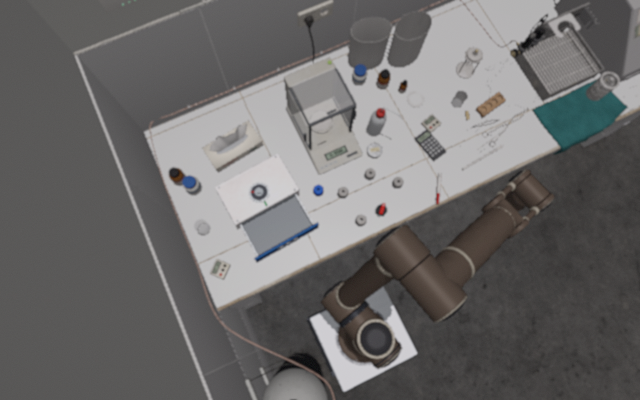

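The top view shows grey dies near (343,192), (370,174), (398,183) and (361,220). The red knob is at (381,210), the blue look-alike at (318,190), a grey block far off at (460,98) and the pale dish at (374,150). Next I'll take a close crop to check this.

```bash
python3 - <<'E'
from h import *
a=np.load('f_top0.npz')['im']; b=np.load('f_scene0.npz')['im']
save('c1',cv2.resize(a[120:270,205:425],None,fx=3.6,fy=3.6,interpolation=cv2.INTER_CUBIC)[:600,:800])
save('c2',cv2.resize(b[145:290,220:440],None,fx=3.6,fy=3.6,interpolation=cv2.INTER_CUBIC)[:600,:800])
E
```

```text
(no output)
```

View pics/c1.png

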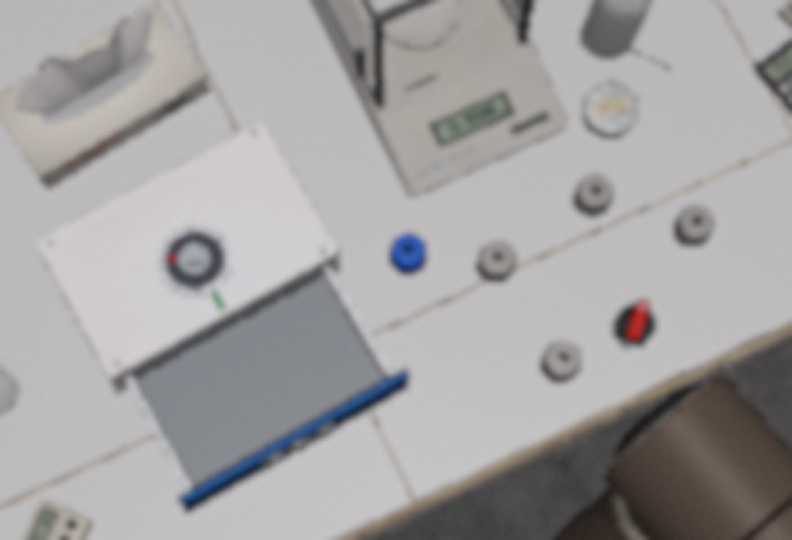

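View pics/c2.png

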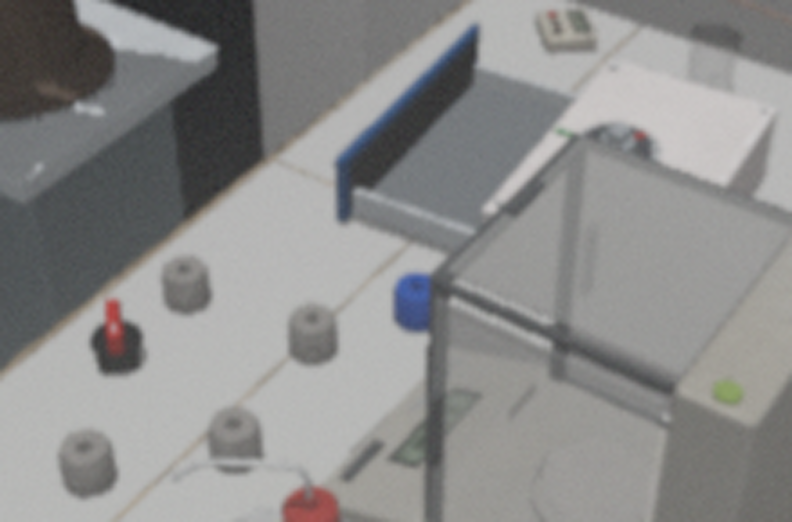

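The crops confirm four grey bored cylinders as the dies. The blue one is left out, and the red-barred knob stands at (381,210). The dial pointer points left and the green mark is at the front. Now I'll measure with both cameras.

```bash
python3 - <<'E'
from h import *
C={n:calibration(n) for n in('top','scene')}
F={n:np.load(f'f_{n}0.npz') for n in C}
P={n:cloud(C[n],F[n]['D']) for n in C}
for n in C: 
    D=F[n]['D'];print(n,D.min(),D.max(),(D>0).mean())
# dies: height blobs
def blobs(n,px,w=14):
    u,v=px; p=P[n][v-w:v+w,u-w:u+w].reshape(-1,3); return p
for name,px in dict(d1=(343,192),d2=(370,174),d3=(398,183),d4=(361,220),knob=(381,210),blue=(318,190)).items():
    p=blobs('top',px); z=p[:,2]; 
    hi=p[(z>np.nanpercentile(z,97)-.008)]
    print(name,'zmax',np.nanpercentile(z,97),'n',len(hi),'mean',hi.mean(0),'ptp',np.ptp(hi,axis=0),'table',np.nanmedian(z))
    c0=hi.mean(0); 
    q=P['scene'].reshape(-1,3); m=(np.hypot(q[:,0]-c0[0],q[:,1]-c0[1])<.035)&(q[:,2]>.015); q=q[m]
    if len(q):
        t=q[q[:,2]>np.percentile(q[:,2],95)-.006]; print('   scene n',len(q),'zmax',np.percentile(q[:,2],97),'topmean',t.mean(0),'ptp',np.ptp(t,axis=0), proj(C['scene'],c0))
# table
print('cab'); 
for px in [(260,185),(240,210),(280,180),(262,171),(280,225),(290,220),(270,235),(287,242),(300,232),(265,252),(203,228),(220,268),(437,195)]:
    u,v=px; print(px,np.nanmedian(P['top'][v-1:v+2,u-1:u+2].reshape(-1,3),axis=0).round(4))
E
```

```text
top 0.0 3.034923 0.99618359375
scene 0.0 3.190814 0.98141015625
d1 zmax 0.03909572032030001 n 67 mean [ 0.54530845 -0.18184402  0.03756666] ptp [0.04042403 0.04163023 0.01873165] table 4.966367164471741e-05
   scene n 160 zmax 0.04019660783591338 topmean [ 0.55032271 -0.18583131  0.03737377] ptp [0.04057797 0.03908279 0.00793484] [305.72336031 232.45676968]
d2 zmax 0.03829617516083906 n 70 mean [ 0.56777494 -0.32015752  0.03712399] ptp [0.04310117 0.04152859 0.01874792] table 0.00011986840773170471
   scene n 183 zmax 0.039366111346630296 topmean [ 0.57337217 -0.32373822  0.03658536] ptp [0.03887392 0.04214353 0.00768741] [283.63256854 261.55578864]
d3 zmax 0.03848440247434435 n 67 mean [ 0.48557617 -0.40770521  0.03714137] ptp [0.04321322 0.04586751 0.01624699] table 6.388943558666149e-05
   scene n 196 zmax 0.03966590090698116 topmean [ 0.49032836 -0.41226019  0.03718416] ptp [0.03994448 0.04177323 0.00698825] [242.84758266 267.84323115]
d4 zmax 0.04014894541734239 n 64 mean [ 0.4071652  -0.19611848  0.03880093] ptp [0.0404322  0.03818196 0.01856087] table -0.0003391391380943576
  
[... 499 characters left out ...]
685 -0.09431746  0.0374915 ] ptp [0.04226379 0.03917725 0.01460364] table -0.00015630144162881443
   scene n 121 zmax 0.039561243536744596 topmean [ 0.59912301 -0.09917614  0.03684379] ptp [0.03643461 0.04127686 0.00748225] [334.45330015 223.66905095]
cab
(260, 185) [0.7    0.1173 0.0936]
(240, 210) [0.6419 0.2305 0.0841]
(280, 180) [0.6867 0.0364 0.0839]
(262, 171) [0.7555 0.0854 0.0822]
(280, 225) [0.5334 0.1106 0.018 ]
(290, 220) [0.5357 0.0647 0.0143]
(270, 235) [0.5143 0.1644 0.0132]
(287, 242) [0.4479 0.1155 0.0755]
(300, 232) [0.4605 0.0515 0.0795]
(265, 252) [0.4488 0.2092 0.0745]
(203, 228) [0.6619 0.4011 0.0013]
(220, 268) [0.4767 0.3986 0.0208]
(437, 195) [ 0.3679 -0.5342  0.0093]
```

```bash
cat > meas.py <<'E'
from h import *
def get(tag):
    C={n:calibration(n) for n in('top','scene')}; F={}
    for n in C:
        im,D=grab_frame(n); np.savez(f'f_{n}{tag}.npz',im=im,D=D); F[n]=dict(im=im,D=D); save(n+tag,im)
    return C,F
E
python3 - <<'E'
from h import *
C={n:calibration(n) for n in('top','scene')}
F={n:np.load(f'f_{n}0.npz') for n in C}
P={n:cloud(C[n],F[n]['D']) for n in C}
# cabinet top: points z .078-.092 in region
for n in C:
    p=P[n]; m=(p[...,2]>.082)&(p[...,2]<.090)&(p[...,0]>.5)&(p[...,0]<.9)&(p[...,1]>-.08)&(p[...,1]<.35)
    im=F[n]['im'].astype(int); white=(im.min(-1)>150)
    mm=(m&white).astype(np.uint8)
    k,l,s,ce=cv2.connectedComponentsWithStats(cv2.morphologyEx(mm,cv2.MORPH_OPEN,np.ones((3,3)))); 
    j=1+np.argmax(s[1:,4]); q=p[l==j]; print(n,len(q),q.mean(0),cv2.minAreaRect(q[:,:2].astype(np.float32)*1000))
    # blue panel
    hsv=cv2.cvtColor(F[n]['im'],cv2.COLOR_RGB2HSV)
    b=(hsv[...,0]>100)&(hsv[...,0]<125)&(hsv[...,1]>120)&(p[...,0]<.55)&(p[...,1]>-.06)&(p[...,1]<.4)
    q=p[b]; q=q[np.isfinite(q).all(1)]
    t=q[(q[:,2]>.074)&(q[:,2]<.09)]; print(' panel',len(q),len(t),'z',np.percentile(q[:,2],[2,50,98]))
    print('   rect',cv2.minAreaRect(t[:,:2].astype(np.float32)*1000), t[t[:,1].argmin()],t[t[:,1].argmax()])
    # red
    r=((hsv[...,0]<8)|(hsv[...,0]>172))&(hsv[...,1]>140)
    for nm,box in dict(knob=((.36,.46),(-.35,-.24)),pointer=((.6,.8),(0,.25))).items():
        mk=r&(p[...,0]>box[0][0])&(p[...,0]<box[0][1])&(p[...,1]>box[1][0])&(p[...,1]<box[1][1])
        q=p[mk]; 
        print('  ',nm,len(q), q.mean(0) if len(q) else '', cv2.minAreaRect(q[:,:2].astype(np.float32)*1000) if len(q)>4 else '', q[:,2].max() if len(q) else '')
    # spindle area: above .088
    mk=(p[...,2]>.100)&(p[...,0]>.62)&(p[...,0]<.76)&(p[...,1]>.02)&(p[...,1]<.2)
    q=p[mk]; print('  shaft',len(q),q.mean(0) if len(q) else '',q[:,2].max() if len(q) else '')
for n in C:
    r=(60 if n=='top' else 60)
a=F['top']['im']; b=F['scene']['im']
x=cv2.resize(a[165:205,235:285],None,fx=12,fy=12,interpolation=cv2.INTER_CUBIC); y=cv2.resize(a[192:230,360:400],None,fx=12,fy=12,interpolation=cv2.INTER_CUBIC)
save('c3',x); save('c4',np.hstack([y[:456],cv2.resize(b[220:256,236:270],None,fx=9,fy=12.667)[:456]]))
E
```

```text
top 30 [0.73934926 0.06234543 0.08616075] ((739.6275024414062, 61.92091369628906), (16.764041900634766, 41.26070022583008), 9.657748222351074)
 panel 186 152 z [0.06016617 0.0802793  0.0885877 ]
   rect ((450.325439453125, 117.38220977783203), (11.540989875793457, 270.0123291015625), 4.877251625061035) [ 0.4608556  -0.01721602  0.08802294] [0.43706101 0.25174715 0.08325308]
   knob 39 [ 0.40824136 -0.28746374  0.04481911] ((406.4939880371094, -288.3376159667969), (19.026386260986328, 37.33141326904297), 48.77622604370117) 0.060471207643346236
   pointer 0   
  shaft 37 [0.67408233 0.1329154  0.10649161] 0.1170541361175188
scene 1021 [0.6940128  0.19536017 0.08526982] ((697.7003173828125, 140.73545837402344), (179.18014526367188, 276.5037841796875), 4.331111431121826)Traceback (most recent call last):
  File "<stdin>", line 16, in <module>
    return _quantile_unchecked(
        a, q, axis, out, overwrite_input, method, keepdims, weights)
    return _ureduce(a,
                    func=_quantile_ureduce_func,
    ...<5 lines>...
                    overwrite_input=overwrite_input,
                    method=method)
    r = func(a, **kwargs)
    result = _quantile(arr,
                       quantiles=q,
    ...<2 lines>...
                       out=out,
                       weights=wgt)
    slices_having_nans = np.isnan(arr[-1, ...])
                                  ~~~^^^^^^^^^
IndexError: index -1 is out of bounds for axis 0 with size 0
```

```bash
python3 - <<'E'
from h import *
a=np.load('f_top0.npz')['im']; b=np.load('f_scene0.npz')['im']
x=cv2.resize(a[150:270,210:330],None,fx=5,fy=5,interpolation=cv2.INTER_CUBIC)
save('c3',x)
up=lambda im,r,c,f:cv2.resize(im[r:r+40,c:c+40],None,fx=f,fy=f,interpolation=cv2.INTER_CUBIC)
save('c4',np.hstack([up(a,190,361,10),up(b,218,236,10)]))
E
```

```text
(no output)
```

View pics/c3.png

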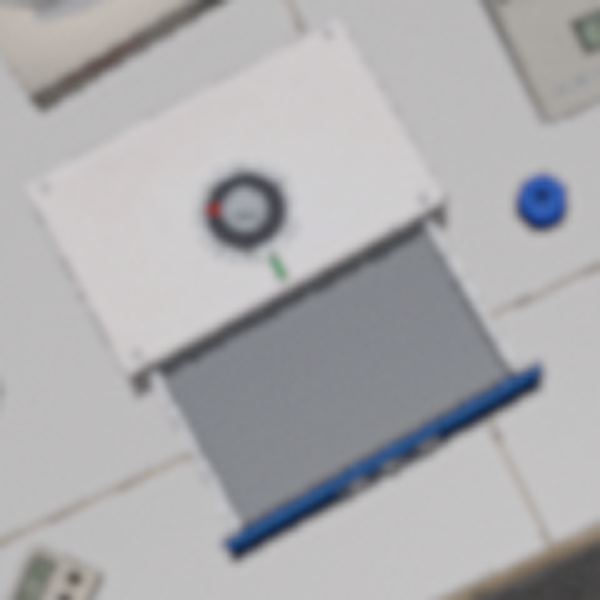

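View pics/c4.png

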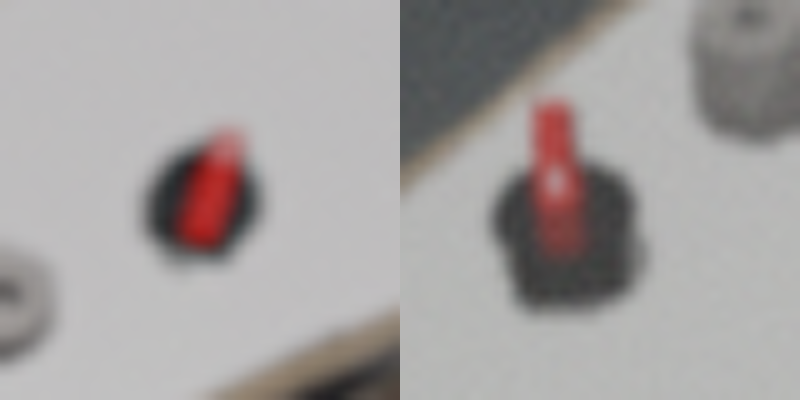

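```bash
python3 - <<'E'
from h import *
C={n:calibration(n) for n in('top','scene')}
t=C['top'];s=C['scene']
o=lambda c,u,v,z:onplane(c,u,v,z)[:2].round(4)
print('cab corners BR,BL,FL,FR',[o(t,*p,.086) for p in[(277.6,154.4),(215.6,187),(236,225.6),(299,191)]])
print('panel R,L',[o(t,*p,.082) for p in[(318,223.6),(255.6,258)]], )
print('dial',o(t,259.2,192,.092), 'green',o(t,266,203.3,.086),'ptr',o(t,252.6,192,.09))
print('knob top: far,near end',[o(t,*p,.053) for p in[(384.6,202.8),(381.5,211.5)]])
print('knob scene: far,near',[o(s,*p,.053) for p in[(236+55.2/4*0+55.2/10*1,228.6),(236+15.7,236.5)]], [o(s,236+15.2,228.3,.053)])
for n in C:
    c=C[n]; im=np.load(f'f_{n}0.npz')['im'].copy(); big=cv2.resize(im,None,fx=4,fy=4,interpolation=cv2.INTER_CUBIC)
    D=dict(d1=(.5478,-.1838),d2=(.5706,-.3219),d3=(.488,-.41),d4=(.4096,-.1977))
    for k,(x,y) in D.items():
        for z in(0,.038):
            pts=np.array([proj(c,(x+.0225*np.cos(a),y+.0225*np.sin(a),z)) for a in np.linspace(0,6.283,40)])
            cv2.polylines(big,[((pts+.5)*4-.5).round().astype(np.int32)],True,(0,255,0),1)
    if n=='top': r=big[160*4:232*4,330*4:412*4]
    else: r=big[208*4:285*4,225*4:325*4]
    save('ov_'+n,cv2.resize(r,None,fx=1.9,fy=1.9))
E
```

```text
cab corners BR,BL,FL,FR [array([ 0.7918, -0.0011]), array([0.7721, 0.2816]), array([0.591 , 0.2697]), array([ 0.6127, -0.0142])]
panel R,L [array([ 0.46  , -0.0256]), array([0.4415, 0.2516])]
dial [0.6757 0.1319] green [0.6231 0.1262] ptr [0.6877 0.1557]
knob top: far,near end [array([ 0.4266, -0.3106]), array([ 0.3998, -0.2823])]
knob scene: far,near [array([ 0.3765, -0.2971]), array([ 0.4284, -0.3057])] [array([ 0.4009, -0.2784])]
```

View pics/ov_top.png

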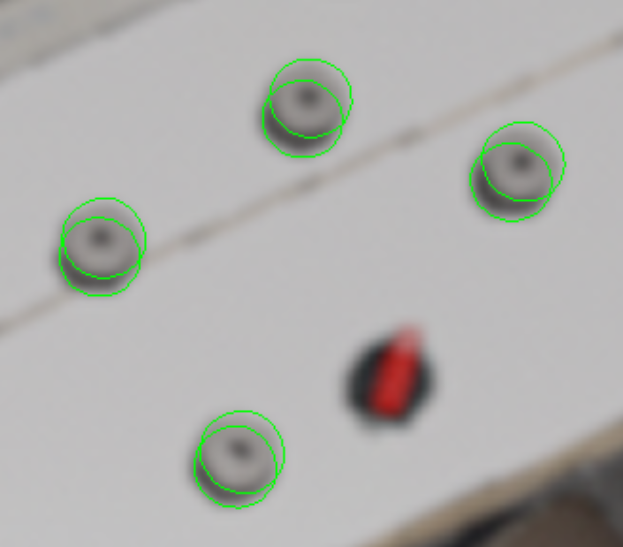

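View pics/ov_scene.png

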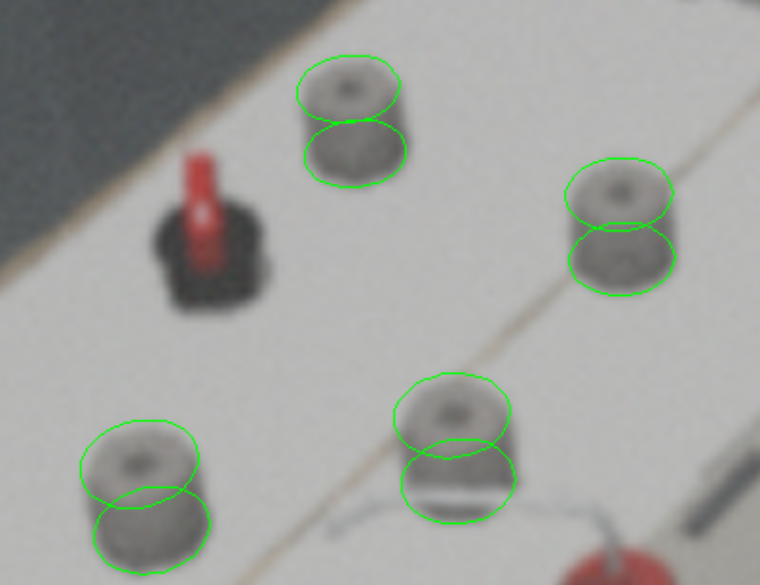

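```bash
cat >> h.py <<'E'
def pose():
    o=observe(); return np.array(o['ee_pos']),Rm(o['orientation']),o
def plan(pos=None,jaw=None):
    """jaw: yaw angle of tool z axis in world, tool x straight down. returns shift in tool axes (after rotation) and rotvec"""
    p,M,o=pose()
    if jaw is not None:
        best=None
        for a in (jaw,jaw+np.pi):
            z=np.array([np.cos(a),np.sin(a),0]); x=np.array([0,0,-1.]); y=np.cross(z,x)
            T=np.stack([x,y,z],1); w=R.from_matrix(M.T@T).as_rotvec()
            if best is None or np.linalg.norm(w)<np.linalg.norm(best[1]): best=(T,w)
        print('rot tool',best[1].round(4)); M=best[0]
    if pos is not None: print('shift tool mm',(M.T@(np.array(pos)-p)*1000).round(1))
    print('tool y in world',M[:,1].round(3),'z',M[:,2].round(3))
E
python3 - <<'E'
from h import *
p,M,o=pose(); print(M.round(3))
plan((.488,-.41,.30),.07)
plan((.488,-.41,.30),.07+1.57)
E
```

```text
[[-0.001  0.952  0.306]
 [ 0.002  0.306 -0.952]
 [-1.     0.    -0.002]]
rot tool [-1.33   -0.0017 -0.0015]
shift tool mm [103.5 163.5 309.2]
tool y in world [-0.07   0.998  0.   ] z [0.998 0.07  0.   ]
rot tool [ 2.416e-01 -2.100e-03  1.000e-04]
shift tool mm [ 103.5  309.  -163.7]
tool y in world [0.998 0.069 0.   ] z [ 0.069 -0.998  0.   ]
```

Call:
carry_out(commands=[{"wx": -0.121}, {"wx": -0.121}, {"wx": -0.121}, {"wx": -0.121}, {"wx": -0.121}, {"wx": -0.121}, {"wx": -0.121}, {"wx": -0.121}, {"wx": -0.121}, {"wx": -0.121}, {"wx": -0.12}])

```text
validation failed for argument at $.co...
```

```bash
python3 - <<'E'
from h import *
plan((.4885,-.409,.30),.07)
E
```

```text
rot tool [-1.33   -0.0017 -0.0015]
shift tool mm [103.5 164.4 309.7]
tool y in world [-0.07   0.998  0.   ] z [0.998 0.07  0.   ]
```

Call:
carry_out(commands=[{"dx": 0, "dy": 0, "dz": 0, "wx": -0.12, "wy": 0, "wz": 0, "fingers": 85}, {"dx": 0, "dy": 0, "dz": 0, "wx": -0.12, "wy": 0, "wz": 0, "fingers": 85}, {"dx": 0, "dy": 0, "dz": 0, "wx": -0.12, "wy": 0, "wz": 0, "fingers": 85}, {"dx": 0, "dy": 0, "dz": 0, "wx": -0.12, "wy": 0, "wz": 0, "fingers": 85}, {"dx": 0, "dy": 0, "dz": 0, "wx": -0.12, "wy": 0, "wz": 0, "fingers": 85}, {"dx": 0, "dy": 0, "dz": 0, "wx": -0.12, "wy": 0, "wz": 0, "fingers": 85}, {"dx": 0, "dy": 0, "dz": 0, "wx": -0.12, "wy": 0, "wz": 0, "fingers": 85}, {"dx": 0, "dy": 0, "dz": 0, "wx": -0.12, "wy": 0, "wz": 0, "fingers": 85}, {"dx": 0, "dy": 0, "dz": 0, "wx": -0.12, "wy": 0, "wz": 0, "fingers": 85}, {"dx": 0, "dy": 0, "dz": 0, "wx": -0.12, "wy": 0, "wz": 0, "fingers": 85}, {"dx": 0, "dy": 0, "dz": 0, "wx": -0.12, "wy": 0, "wz": 0, "fingers": 85}])

```text
clock: 1.02
ee_pos: [0.1903, -0.5917, 0.395]
orientation: [1.7, 1.553, 1.813]
wrist_force: [0.3, 0.1, -0.4]
gripper_width: 0.0849
```

```bash
python3 - <<'E'
from h import *
plan((.4885,-.409,.30),.07)
E
```

```text
rot tool [ 0.0429 -0.0027 -0.0176]
shift tool mm [ 95.  161.4 310.3]
tool y in world [-0.07   0.998  0.   ] z [0.998 0.07  0.   ]
```

Call:
carry_out(commands=[{"dx": 0, "dy": 19, "dz": 35, "wx": 0.0, "wy": 0, "wz": 0, "fingers": 85}, {"dx": 0, "dy": 19, "dz": 35, "wx": 0.02, "wy": 0, "wz": -0.01, "fingers": 85}, {"dx": 10, "dy": 19, "dz": 35, "wx": 0.02, "wy": 0, "wz": -0.005, "fingers": 85}, {"dx": 10, "dy": 18, "dz": 35, "wx": 0, "wy": 0, "wz": 0, "fingers": 85}, {"dx": 15, "dy": 18, "dz": 35, "wx": 0, "wy": 0, "wz": 0, "fingers": 85}, {"dx": 15, "dy": 18, "dz": 35, "wx": 0, "wy": 0, "wz": 0, "fingers": 85}, {"dx": 15, "dy": 18, "dz": 35, "wx": 0, "wy": 0, "wz": 0, "fingers": 85}, {"dx": 15, "dy": 18, "dz": 35, "wx": 0, "wy": 0, "wz": 0, "fingers": 85}, {"dx": 10, "dy": 10, "dz": 25, "wx": 0, "wy": 0, "wz": 0, "fingers": 85}, {"dx": 0, "dy": 0, "dz": 0, "wx": 0, "wy": 0, "wz": 0, "fingers": 85}])

```text
clock: 1.85
ee_pos: [0.4819, -0.4069, 0.3001]
orientation: [2.915, 1.565, 2.982]
wrist_force: [0.5, 0.5, -0.5]
gripper_width: 0.0853
```

```bash
python3 - <<'E'
from h import *
plan((.4885,-.409,.178),.07)
from meas import get
C,F=get('1')
b=F['scene']['im']; save('s1',cv2.resize(b[130:330,170:450],None,fx=2.8,fy=2.8))
E
```

```text
rot tool [-0.0031 -0.0056 -0.0013]
shift tool mm [122.1  -2.6   6.4]
tool y in world [-0.07   0.998  0.   ] z [0.998 0.07  0.   ]
```

View pics/s1.png

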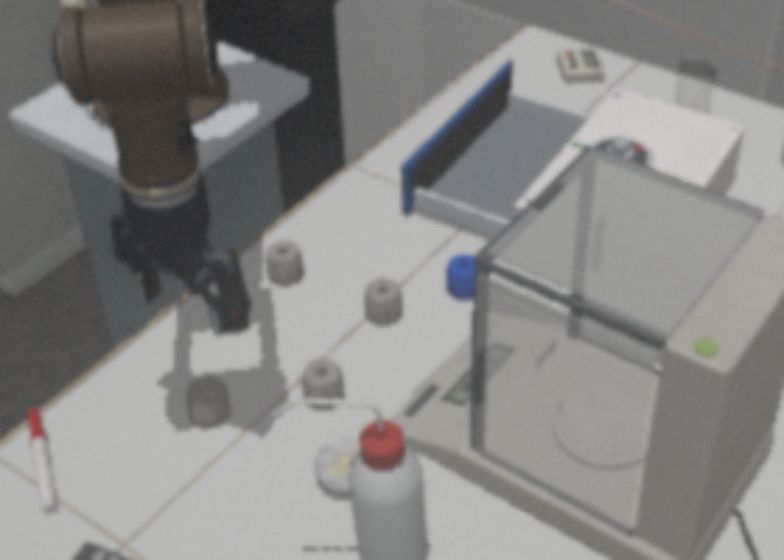

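The scene crop shows the open gripper directly over die 3 at crop (208,400), jaws along x and no neighbours in the way. Descending.

Call:
carry_out(commands=[{"dx": 35, "dy": -2, "dz": 6, "wx": 0, "wy": 0, "wz": 0, "fingers": 85}, {"dx": 35, "dy": 0, "dz": 0, "wx": 0, "wy": 0, "wz": 0, "fingers": 85}, {"dx": 30, "dy": 0, "dz": 0, "wx": 0, "wy": 0, "wz": 0, "fingers": 85}, {"dx": 15, "dy": 0, "dz": 0, "wx": 0, "wy": 0, "wz": 0, "fingers": 85}, {"dx": 0, "dy": 0, "dz": 0, "wx": 0, "wy": 0, "wz": 0, "fingers": 85}])

```text
clock: 2.37
ee_pos: [0.4825, -0.4183, 0.1893]
orientation: [-1.695, 1.559, -1.634]
wrist_force: [-0.1, -0.0, 0.6]
gripper_width: 0.0848
```

```bash
python3 - <<'E'
from h import *
plan((.4885,-.409,.178),.07)
from meas import get
C,F=get('2')
b=F['scene']['im']; save('s2',cv2.resize(b[200:300,180:300],None,fx=5,fy=5))
E
```

```text
rot tool [-0.009  -0.0016  0.0121]
shift tool mm [11.3  8.9  6.6]
tool y in world [-0.07   0.998  0.   ] z [0.998 0.07  0.   ]
```

View pics/s2.png

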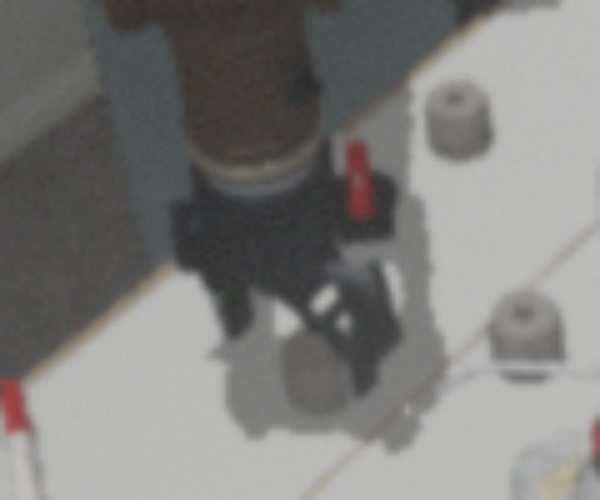

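The fingers straddle the die. Small correction, then close.

Call:
carry_out(commands=[{"dx": 5, "dy": 9, "dz": 6, "wx": 0, "wy": 0, "wz": 0.01, "fingers": 85}, {"dx": 6, "dy": 0, "dz": 0, "wx": 0, "wy": 0, "wz": 0, "fingers": 85}, {"dx": 0, "dy": 0, "dz": 0, "wx": 0, "wy": 0, "wz": 0, "fingers": 70}, {"dx": 0, "dy": 0, "dz": 0, "wx": 0, "wy": 0, "wz": 0, "fingers": 38}, {"dx": 0, "dy": 0, "dz": 0, "wx": 0, "wy": 0, "wz": 0, "fingers": 38}, {"dx": 0, "dy": 0, "dz": 0, "wx": 0, "wy": 0, "wz": 0, "fingers": 38}, {"dx": 0, "dy": 0, "dz": 0, "wx": 0, "wy": 0, "wz": 0, "fingers": 38}, {"dx": 0, "dy": 0, "dz": 0, "wx": 0, "wy": 0, "wz": 0, "fingers": 38}])

```text
clock: 3.13
ee_pos: [0.4909, -0.413, 0.1898]
orientation: [-0.987, 1.553, -0.928]
wrist_force: [0.3, -0.8, -2.9]
gripper_width: 0.041
```

```bash
python3 - <<'E'
from h import *
plan((.4885,-.409,.178),.07)
print(observe()['gripper_width'],observe()['wrist_force'])
E
```

```text
rot tool [-0.0106  0.0097  0.0149]
shift tool mm [11.8  4.2 -2.1]
tool y in world [-0.07   0.998  0.   ] z [0.998 0.07  0.   ]
0.0409779147187457 [ 0.27662401 -0.80321709 -2.91060088]
```

Call:
carry_out(commands=[{"dx": 0, "dy": 0, "dz": 0, "wx": 0, "wy": 0, "wz": 0, "fingers": 85}, {"dx": 0, "dy": 0, "dz": 0, "wx": 0, "wy": 0, "wz": 0, "fingers": 85}, {"dx": 0, "dy": 0, "dz": 0, "wx": 0, "wy": 0, "wz": 0, "fingers": 85}, {"dx": 0, "dy": 0, "dz": 0, "wx": 0, "wy": 0, "wz": 0, "fingers": 85}, {"dx": 0, "dy": 0, "dz": 0, "wx": 0, "wy": 0, "wz": 0, "fingers": 85}])

```text
clock: 3.55
ee_pos: [0.4916, -0.4131, 0.1902]
orientation: [-0.945, 1.551, -0.885]
wrist_force: [0.4, -0.1, 0.2]
gripper_width: 0.0849
```

```bash
python3 - <<'E'
from h import *
plan((.4885,-.409,.178),.07)
print(observe()['gripper_width'],observe()['wrist_force'])
from meas import get
C,F=get('3')
b=F['scene']['im']; save('s3',cv2.resize(b[200:300,180:300],None,fx=5,fy=5))
P=cloud(C['scene'],F['scene']['D']); q=P.reshape(-1,3); m=(np.hypot(q[:,0]-.489,q[:,1]+.41)<.05)&(q[:,2]>.01)&(q[:,2]<.045);q=q[m]; t=q[(q[:,2]>.034)]; print(len(t),np.median(t,axis=0))
E
```

```text
rot tool [-0.0106  0.0114  0.0159]
shift tool mm [12.2  4.3 -2.8]
tool y in world [-0.07   0.998  0.   ] z [0.998 0.07  0.   ]
0.08493157124779802 [ 0.41428677 -0.05913879  0.22064055]
107 [ 0.48938639 -0.41584103  0.03709454]
```

View pics/s3.png

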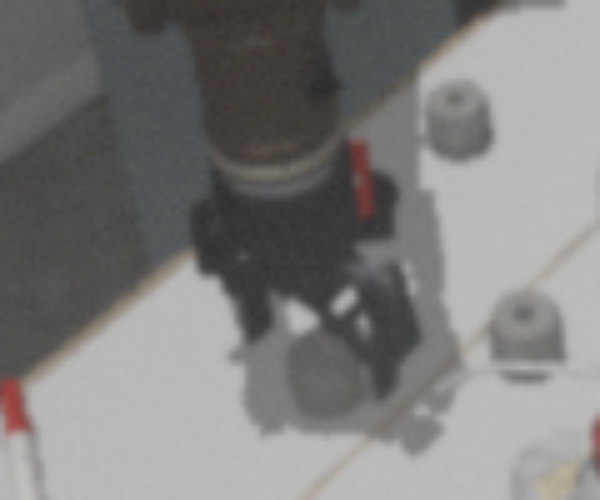

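Call:
carry_out(commands=[{"dx": 12, "dy": 4, "dz": -2, "wx": 0, "wy": 0.01, "wz": 0.015, "fingers": 85}])

```text
clock: 3.73
ee_pos: [0.4909, -0.411, 0.1806]
orientation: [-0.762, 1.563, -0.703]
wrist_force: [1.0, -1.1, 0.3]
gripper_width: 0.085
```

Call:
carry_out(commands=[{"dx": 0, "dy": 0, "dz": 0, "wx": 0, "wy": 0, "wz": 0, "fingers": 85}])

```text
clock: 3.82
ee_pos: [0.4895, -0.4093, 0.1778]
orientation: [-0.234, 1.569, -0.174]
wrist_force: [-0.9, 1.3, -1.0]
gripper_width: 0.0852
```

```bash
python3 - <<'E'
from h import *
plan((.489,-.412,.178),.07)
E
```

```text
rot tool [-0.0107  0.0014  0.0003]
shift tool mm [-0.2 -2.6 -0.6]
tool y in world [-0.07   0.998  0.   ] z [0.998 0.07  0.   ]
```

Call:
carry_out(commands=[{"dx": 0, "dy": -2, "dz": 0, "wx": 0, "wy": 0, "wz": 0, "fingers": 60}, {"dx": 0, "dy": 0, "dz": 0, "wx": 0, "wy": 0, "wz": 0, "fingers": 38}, {"dx": 0, "dy": 0, "dz": 0, "wx": 0, "wy": 0, "wz": 0, "fingers": 38}, {"dx": 0, "dy": 0, "dz": 0, "wx": 0, "wy": 0, "wz": 0, "fingers": 38}, {"dx": 0, "dy": 0, "dz": 0, "wx": 0, "wy": 0, "wz": 0, "fingers": 38}, {"dx": 0, "dy": 0, "dz": 0, "wx": 0, "wy": 0, "wz": 0, "fingers": 38}])

```text
clock: 4.32
ee_pos: [0.4901, -0.4114, 0.1772]
orientation: [0.127, 1.569, 0.186]
wrist_force: [0.6, -0.3, -1.4]
gripper_width: 0.0417
```

```bash
python3 - <<'E'
from h import *
plan((.489,-.412,.178),.07)
E
```

```text
rot tool [-0.011   0.002  -0.0002]
shift tool mm [-0.8 -0.5 -1.1]
tool y in world [-0.07   0.998  0.   ] z [0.998 0.07  0.   ]
```

Call:
carry_out(commands=[{"dx": -35, "dy": 0, "dz": 0, "wx": 0, "wy": 0, "wz": 0, "fingers": 38}, {"dx": -35, "dy": 0, "dz": 0, "wx": 0, "wy": 0, "wz": 0, "fingers": 38}, {"dx": -35, "dy": 0, "dz": 0, "wx": 0, "wy": 0, "wz": 0, "fingers": 38}, {"dx": -20, "dy": 0, "dz": 0, "wx": 0, "wy": 0, "wz": 0, "fingers": 38}, {"dx": 0, "dy": 0, "dz": 0, "wx": 0, "wy": 0, "wz": 0, "fingers": 38}])

```text
clock: 4.73
ee_pos: [0.4863, -0.4088, 0.2965]
orientation: [2.292, 1.55, 2.352]
wrist_force: [0.2, -0.3, -2.9]
gripper_width: 0.0416
```

```bash
python3 - <<'E'
from h import *
plan((.5261,.2106,.300),.07)
from meas import get
C,F=get('4')
b=F['scene']['im']; save('s4',cv2.resize(b[150:300,180:330],None,fx=4,fy=4))
E
```

```text
rot tool [-0.0108 -0.0139 -0.016 ]
shift tool mm [ -3.5 615.1  83. ]
tool y in world [-0.07   0.998  0.   ] z [0.998 0.07  0.   ]
```

View pics/s4.png

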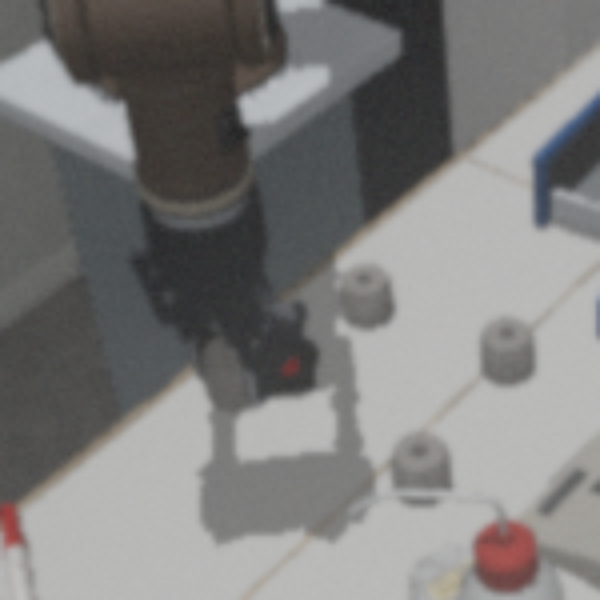

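The die is held and lifted, with −2.9 N on the wrist. Carrying it to the leftmost drawer slot.

Call:
carry_out(commands=[{"dx": -5, "dy": 38, "dz": 5, "wx": 0, "wy": -0.01, "wz": -0.01, "fingers": 38}, {"dx": -2, "dy": 38, "dz": 5, "wx": 0, "wy": 0, "wz": 0, "fingers": 38}, {"dx": 0, "dy": 38, "dz": 5, "wx": 0, "wy": 0, "wz": 0, "fingers": 38}, {"dx": 0, "dy": 38, "dz": 5, "wx": 0, "wy": 0, "wz": 0, "fingers": 38}, {"dx": 0, "dy": 38, "dz": 5, "wx": 0, "wy": 0, "wz": 0, "fingers": 38}, {"dx": 0, "dy": 38, "dz": 5, "wx": 0, "wy": 0, "wz": 0, "fingers": 38}, {"dx": 0, "dy": 38, "dz": 5, "wx": 0, "wy": 0, "wz": 0, "fingers": 38}, {"dx": 0, "dy": 38, "dz": 5, "wx": 0, "wy": 0, "wz": 0, "fingers": 38}, {"dx": 0, "dy": 38, "dz": 5, "wx": 0, "wy": 0, "wz": 0, "fingers": 38}, {"dx": 0, "dy": 38, "dz": 5, "wx": 0, "wy": 0, "wz": 0, "fingers": 38}, {"dx": 0, "dy": 38, "dz": 5, "wx": 0, "wy": 0, "wz": 0, "fingers": 38}, {"dx": 0, "dy": 38, "dz": 5, "wx": 0, "wy": 0, "wz": 0, "fingers": 38}])

```text
clock: 5.83
ee_pos: [0.5047, 0.0654, 0.2722]
orientation: [2.752, 1.509, 2.795]
wrist_force: [0.6, 0.1, -4.1]
gripper_width: 0.0416
```

```bash
python3 - <<'E'
from h import *
plan((.5261,.2106,.300),.07); print(observe()['gripper_width'])
E
```

```text
rot tool [-0.0269 -0.0572 -0.0244]
shift tool mm [-27.8 143.4  31.5]
tool y in world [-0.07   0.998  0.   ] z [0.998 0.07  0.   ]
0.04160212928676368
```

Call:
carry_out(commands=[{"dx": -25, "dy": 30, "dz": 8, "wx": 0, "wy": -0.05, "wz": -0.02, "fingers": 38}, {"dx": -4, "dy": 36, "dz": 8, "wx": 0, "wy": 0, "wz": 0, "fingers": 38}, {"dx": 0, "dy": 36, "dz": 8, "wx": 0, "wy": 0, "wz": 0, "fingers": 38}, {"dx": 0, "dy": 30, "dz": 8, "wx": 0, "wy": 0, "wz": 0, "fingers": 38}, {"dx": 0, "dy": 0, "dz": 0, "wx": 0, "wy": 0, "wz": 0, "fingers": 38}])

```text
clock: 6.25
ee_pos: [0.5248, 0.2102, 0.2873]
orientation: [3.047, 1.541, 3.097]
wrist_force: [1.4, -1.0, -3.6]
gripper_width: 0.0418
```

```bash
python3 - <<'E'
from h import *
plan((.5261,.2106,.200),.07); print(observe()['gripper_width'])
E
```

```text
rot tool [-0.0208 -0.0298 -0.0031]
shift tool mm [87.3  0.3  1.3]
tool y in world [-0.07   0.998  0.   ] z [0.998 0.07  0.   ]
0.04176242614632611
```

Call:
carry_out(commands=[{"dx": 25, "dy": 0, "dz": 1, "wx": -0.01, "wy": -0.03, "wz": 0, "fingers": 38}, {"dx": 30, "dy": 0, "dz": 0, "wx": 0, "wy": 0, "wz": 0, "fingers": 38}, {"dx": 0, "dy": 0, "dz": 0, "wx": 0, "wy": 0, "wz": 0, "fingers": 38}])

```text
clock: 6.5
ee_pos: [0.522, 0.2127, 0.2248]
orientation: [3.064, 1.564, 3.13]
wrist_force: [-2.8, -1.1, -4.2]
gripper_width: 0.0415
```

```bash
python3 - <<'E'
from h import *
plan((.5261,.2106,.195),.07); print(observe()['gripper_width'])
from meas import get
C,F=get('5')
b=F['scene']['im']; save('s5',cv2.resize(b[110:260,280:440],None,fx=4,fy=4))
E
```

```text
rot tool [-0.0036 -0.0067 -0.0005]
shift tool mm [29.8 -2.4  3.9]
tool y in world [-0.07   0.998  0.   ] z [0.998 0.07  0.   ]
0.041493754000950976
```

View pics/s5.png

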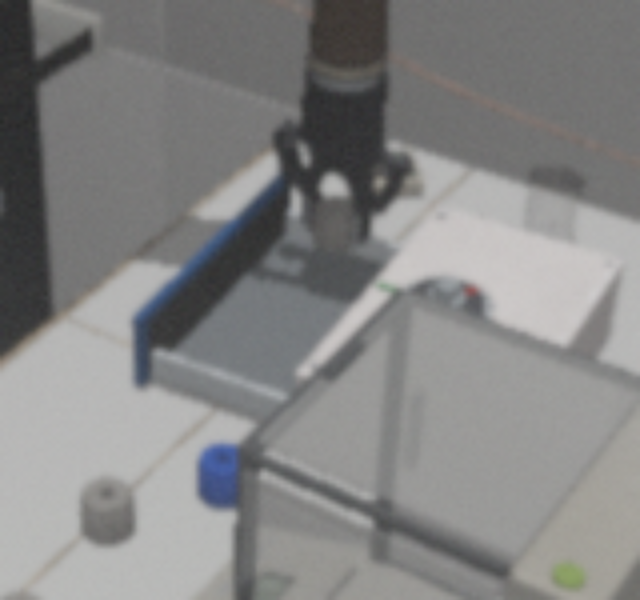

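The die hangs inside the drawer's far-left end between the front panel and the roof. Lowering it.

Call:
carry_out(commands=[{"dx": 28, "dy": -2, "dz": 3, "wx": 0, "wy": 0, "wz": 0, "fingers": 38}, {"dx": 0, "dy": 0, "dz": 0, "wx": 0, "wy": 0, "wz": 0, "fingers": 38}, {"dx": 0, "dy": 0, "dz": 0, "wx": 0, "wy": 0, "wz": 0, "fingers": 38}])

```text
clock: 6.85
ee_pos: [0.5292, 0.2104, 0.2022]
orientation: [0.867, 1.567, 0.931]
wrist_force: [-0.1, 0.5, -3.1]
gripper_width: 0.041
```

```bash
python3 - <<'E'
from h import *
plan((.5261,.2106,.195),.07); print(observe()['gripper_width'],observe()['wrist_force'])
E
```

```text
rot tool [-0.0062  0.0022 -0.0026]
shift tool mm [ 7.2  0.4 -3.1]
tool y in world [-0.07   0.998  0.   ] z [0.998 0.07  0.   ]
0.04097263076700537 [-0.14922486  0.4804332  -3.06999004]
```

Call:
carry_out(commands=[{"dx": 8, "dy": 0, "dz": -2, "wx": 0, "wy": 0, "wz": 0, "fingers": 38}, {"dx": 0, "dy": 0, "dz": 0, "wx": 0, "wy": 0, "wz": 0, "fingers": 38}, {"dx": 0, "dy": 0, "dz": 0, "wx": 0, "wy": 0, "wz": 0, "fingers": 70}, {"dx": 0, "dy": 0, "dz": 0, "wx": 0, "wy": 0, "wz": 0, "fingers": 70}, {"dx": 0, "dy": 0, "dz": 0, "wx": 0, "wy": 0, "wz": 0, "fingers": 70}, {"dx": 0, "dy": 0, "dz": 0, "wx": 0, "wy": 0, "wz": 0, "fingers": 70}, {"dx": -30, "dy": 0, "dz": 0, "wx": 0, "wy": 0, "wz": 0, "fingers": 70}, {"dx": -35, "dy": 0, "dz": 0, "wx": 0, "wy": 0, "wz": 0, "fingers": 70}, {"dx": -35, "dy": 0, "dz": 0, "wx": 0, "wy": 0, "wz": 0, "fingers": 75}, {"dx": -10, "dy": 0, "dz": 0, "wx": 0, "wy": 0, "wz": 0, "fingers": 85}])

```text
clock: 7.68
ee_pos: [0.5291, 0.2098, 0.3159]
orientation: [0.385, 1.557, 0.448]
wrist_force: [1.0, -0.0, 1.0]
gripper_width: 0.0844
```

```bash
cat > look.py <<'E'
from h import *
from meas import get
import sys
def dies(P,skip=[]):
    """grey cylinder candidates on worktop, from scene+top clouds"""
    out=[]
    for n in P:
        p=P[n]; m=(p[...,2]>.028)&(p[...,2]<.043)&(p[...,0]>.3)&(p[...,0]<.65)&(p[...,1]>-.6)&(p[...,1]<-.03)
        k,l,s,ce=cv2.connectedComponentsWithStats(m.astype(np.uint8))
        for j in range(1,k):
            if s[j,4]>=25:
                q=p[l==j]; 
                if max(np.ptp(q[:,0]),np.ptp(q[:,1]))<.08: out.append((n,q.mean(0).round(4),s[j,4]))
    return out
if __name__=='__main__':
    C,F=get(sys.argv[1]); P={n:cloud(C[n],F[n]['D']) for n in C}
    for d in dies(P): print(*d)
    save('v'+sys.argv[1],np.hstack([cv2.resize(F['scene']['im'][130:300,200:400],None,fx=2,fy=2),cv2.resize(F['top']['im'][120:290,215:415],None,fx=2,fy=2)]))
E
python3 look.py 6; python3 -c "
from h import *
plan((.5711,-.321,.3),.07)"
```

```text
top [ 0.57   -0.3202  0.0355] 67
top [ 0.5975 -0.0935  0.0358] 73
top [ 0.545  -0.1817  0.0359] 73
top [ 0.4084 -0.1961  0.0365] 64
scene [ 0.4137 -0.2003  0.035 ] 107
scene [ 0.6    -0.1013  0.0358] 86
scene [ 0.5516 -0.1877  0.0353] 118
scene [ 0.5749 -0.3254  0.0358] 138
rot tool [-0.0078  0.0114 -0.0048]
shift tool mm [  13.7 -532.3    5.3]
tool y in world [-0.07   0.998  0.   ] z [0.998 0.07  0.   ]
```

View pics/v6.png

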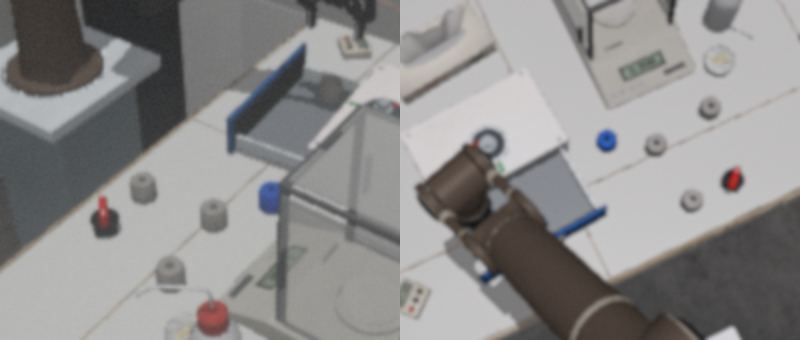

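The first die stands at the far-left end of the drawer, the other three are unmoved, and the blue one stays out. Next is d2, and I'll check the clearance to the balance first.

```bash
python3 - <<'E'
from h import *
C=calibration('top'); D=np.load('f_top6.npz')['D']; p=cloud(C,D)
c=np.array([.572,-.322]); d=np.hypot(p[...,0]-c[0],p[...,1]-c[1]); m=(p[...,2]>.012)&(d<.2)&(d>.035)
q=p[m]; i=np.argsort(d[m])[:400:25]
for k in i: print(q[k].round(3),d[m][k].round(3))
E
```

```text
[ 0.56  -0.285  0.013] 0.039
[ 0.658 -0.315  0.016] 0.086
[ 0.664 -0.332  0.019] 0.092
[ 0.628 -0.401  0.015] 0.096
[ 0.648 -0.387  0.019] 0.1
[ 0.672 -0.298  0.026] 0.103
[ 0.638 -0.405  0.021] 0.106
[ 0.637 -0.409  0.02 ] 0.109
[ 0.684 -0.322  0.031] 0.112
[ 0.667 -0.386  0.022] 0.115
[ 0.652 -0.408  0.02 ] 0.118
[ 0.676 -0.382  0.017] 0.12
[ 0.695 -0.317  0.046] 0.123
[ 0.691 -0.282  0.035] 0.125
[ 0.699 -0.324  0.039] 0.127
[ 0.701 -0.331  0.028] 0.129
```

Call:
carry_out(commands=[{"dx": 0, "dy": -38, "dz": 0, "wx": 0, "wy": 0, "wz": 0, "fingers": 85}, {"dx": 0, "dy": -38, "dz": 0, "wx": 0, "wy": 0, "wz": 0, "fingers": 85}, {"dx": 0, "dy": -38, "dz": 0, "wx": 0, "wy": 0, "wz": 0, "fingers": 85}, {"dx": 0, "dy": -38, "dz": 0, "wx": 0, "wy": 0, "wz": 0, "fingers": 85}, {"dx": 0, "dy": -38, "dz": 0, "wx": 0, "wy": 0, "wz": 0, "fingers": 85}, {"dx": 0, "dy": -38, "dz": 0, "wx": 0, "wy": 0, "wz": 0, "fingers": 85}, {"dx": 0, "dy": -38, "dz": 0, "wx": 0, "wy": 0, "wz": 0, "fingers": 85}, {"dx": 0, "dy": -38, "dz": 0, "wx": 0, "wy": 0, "wz": 0, "fingers": 85}, {"dx": 0, "dy": -38, "dz": 0, "wx": 0, "wy": 0, "wz": 0, "fingers": 85}, {"dx": 0, "dy": -38, "dz": 0, "wx": 0, "wy": 0, "wz": 0, "fingers": 85}, {"dx": 0, "dy": -38, "dz": 0, "wx": 0, "wy": 0, "wz": 0, "fingers": 85}, {"dx": 0, "dy": 0, "dz": 0, "wx": 0, "wy": 0, "wz": 0, "fingers": 85}])

```text
clock: 8.78
ee_pos: [0.5494, -0.2211, 0.2909]
orientation: [2.207, 1.555, 2.28]
wrist_force: [0.1, 0.1, 0.4]
gripper_width: 0.085
```

```bash
python3 - <<'E'
from h import *
plan((.572,-.322,.27),.07)
E
```

```text
rot tool [ 0.0028 -0.0095 -0.0127]
shift tool mm [  20.9 -102.2   15.4]
tool y in world [-0.07   0.998  0.   ] z [0.998 0.07  0.   ]
```

Call:
carry_out(commands=[{"dx": 5, "dy": -32, "dz": 5, "wx": 0, "wy": -0.01, "wz": -0.01, "fingers": 85}, {"dx": 5, "dy": -36, "dz": 5, "wx": 0, "wy": 0, "wz": 0, "fingers": 85}, {"dx": 0, "dy": -32, "dz": 5, "wx": 0, "wy": 0, "wz": 0, "fingers": 85}, {"dx": 0, "dy": 0, "dz": 0, "wx": 0, "wy": 0, "wz": 0, "fingers": 85}])

```text
clock: 9.12
ee_pos: [0.5683, -0.3231, 0.2701]
orientation: [2.31, 1.557, 2.38]
wrist_force: [0.6, 0.1, 0.2]
gripper_width: 0.085
```

```bash
python3 - <<'E'
from h import *
plan((.572,-.322,.178),.07)
E
```

```text
rot tool [-0.0003 -0.0095 -0.0104]
shift tool mm [92.1  0.9  3.8]
tool y in world [-0.07   0.998  0.   ] z [0.998 0.07  0.   ]
```

Call:
carry_out(commands=[{"dx": 30, "dy": 1, "dz": 4, "wx": 0, "wy": -0.008, "wz": -0.008, "fingers": 85}, {"dx": 30, "dy": 0, "dz": 0, "wx": 0, "wy": 0, "wz": 0, "fingers": 85}, {"dx": 10, "dy": 0, "dz": 0, "wx": 0, "wy": 0, "wz": 0, "fingers": 85}, {"dx": 0, "dy": 0, "dz": 0, "wx": 0, "wy": 0, "wz": 0, "fingers": 85}])

```text
clock: 9.45
ee_pos: [0.5703, -0.3219, 0.1925]
orientation: [2.299, 1.563, 2.364]
wrist_force: [0.2, 0.7, 0.3]
gripper_width: 0.085
```

```bash
python3 - <<'E'
from h import *
plan((.572,-.322,.178),.07)
E
```

```text
rot tool [-0.005  -0.0054 -0.006 ]
shift tool mm [14.5 -0.2  1.7]
tool y in world [-0.07   0.998  0.   ] z [0.998 0.07  0.   ]
```

Call:
carry_out(commands=[{"dx": 14, "dy": 0, "dz": 2, "wx": 0, "wy": 0, "wz": 0, "fingers": 85}, {"dx": 0, "dy": 0, "dz": 0, "wx": 0, "wy": 0, "wz": 0, "fingers": 60}, {"dx": 0, "dy": 0, "dz": 0, "wx": 0, "wy": 0, "wz": 0, "fingers": 38}, {"dx": 0, "dy": 0, "dz": 0, "wx": 0, "wy": 0, "wz": 0, "fingers": 38}, {"dx": 0, "dy": 0, "dz": 0, "wx": 0, "wy": 0, "wz": 0, "fingers": 38}, {"dx": 0, "dy": 0, "dz": 0, "wx": 0, "wy": 0, "wz": 0, "fingers": 38}, {"dx": 0, "dy": 0, "dz": 0, "wx": 0, "wy": 0, "wz": 0, "fingers": 38}])

```text
clock: 10.03
ee_pos: [0.5722, -0.3183, 0.1801]
orientation: [2.319, 1.559, 2.387]
wrist_force: [0.5, 0.2, -3.8]
gripper_width: 0.0417
```

Call:
carry_out(commands=[{"dx": -35, "dy": 0, "dz": 0, "wx": 0, "wy": 0, "wz": 0, "fingers": 38}, {"dx": -35, "dy": 0, "dz": 0, "wx": 0, "wy": 0, "wz": 0, "fingers": 38}, {"dx": -35, "dy": 0, "dz": 0, "wx": 0, "wy": 0, "wz": 0, "fingers": 38}, {"dx": -20, "dy": 0, "dz": 0, "wx": 0, "wy": 0, "wz": 0, "fingers": 38}, {"dx": 0, "dy": 0, "dz": 0, "wx": 0, "wy": 0, "wz": 0, "fingers": 38}])

```text
clock: 10.45
ee_pos: [0.5705, -0.3178, 0.3041]
orientation: [2.432, 1.545, 2.5]
wrist_force: [1.4, -0.2, -2.8]
gripper_width: 0.042
```

```bash
python3 look.py 7; python3 - <<'E'
from h import *
plan((.5303,.1507,.300),.07)
E
```

```text
top [ 0.5972 -0.0947  0.036 ] 56
top [ 0.5448 -0.1823  0.0355] 74
top [ 0.4085 -0.1964  0.0359] 70
scene [ 0.6002 -0.1017  0.0356] 90
scene [ 0.5514 -0.1873  0.0357] 112
rot tool [-0.0023 -0.0242 -0.0203]
shift tool mm [  0.  469.3  -6.2]
tool y in world [-0.07   0.998  0.   ] z [0.998 0.07  0.   ]
```

View pics/v7.png

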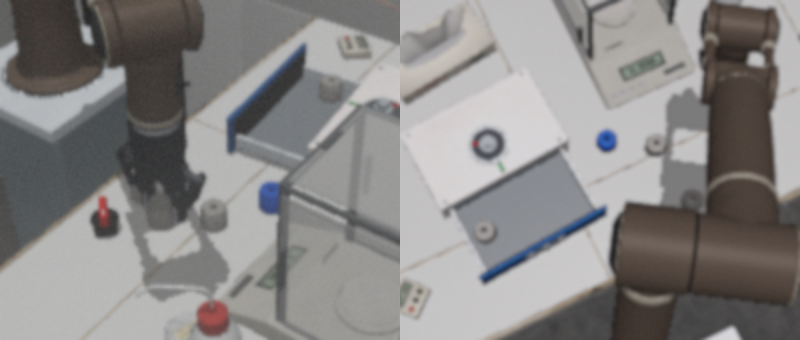

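Die 2 is held. The first die stands in the drawer at top pixel (257,235), well inside the walls. Moving on to slot 2.

Call:
carry_out(commands=[{"dx": -4, "dy": 38, "dz": 0, "wx": 0, "wy": -0.02, "wz": -0.02, "fingers": 38}, {"dx": -2, "dy": 38, "dz": 0, "wx": 0, "wy": 0, "wz": 0, "fingers": 38}, {"dx": -2, "dy": 38, "dz": 0, "wx": 0, "wy": 0, "wz": 0, "fingers": 38}, {"dx": -2, "dy": 38, "dz": 0, "wx": 0, "wy": -0.005, "wz": 0, "fingers": 38}, {"dx": -2, "dy": 38, "dz": 0, "wx": 0, "wy": -0.005, "wz": 0, "fingers": 38}, {"dx": -2, "dy": 38, "dz": 0, "wx": 0, "wy": -0.005, "wz": 0, "fingers": 38}, {"dx": -2, "dy": 38, "dz": 0, "wx": 0, "wy": -0.005, "wz": 0, "fingers": 38}, {"dx": -2, "dy": 38, "dz": 0, "wx": 0, "wy": -0.005, "wz": 0, "fingers": 38}, {"dx": -2, "dy": 38, "dz": 0, "wx": 0, "wy": 0, "wz": 0, "fingers": 38}, {"dx": -2, "dy": 38, "dz": 0, "wx": 0, "wy": 0, "wz": 0, "fingers": 38}, {"dx": 0, "dy": 38, "dz": 0, "wx": 0, "wy": 0, "wz": 0, "fingers": 38}, {"dx": 0, "dy": 0, "dz": 0, "wx": 0, "wy": 0, "wz": 0, "fingers": 38}])

```text
clock: 11.55
ee_pos: [0.5257, 0.1155, 0.2916]
orientation: [2.787, 1.542, 2.843]
wrist_force: [0.2, -1.4, -3.8]
gripper_width: 0.0417
```

```bash
python3 - <<'E'
from h import *
plan((.5303,.1507,.230),.07); print(observe()['gripper_width'])
c=calibration('top'); print(onplane(c,257.5,235.5,.054))
E
```

```text
rot tool [-0.0139 -0.0273 -0.0103]
shift tool mm [61.6 34.8  7.1]
tool y in world [-0.07   0.998  0.   ] z [0.998 0.07  0.   ]
0.04165016959118443
[0.5253634  0.21012665 0.054     ]
```

Call:
carry_out(commands=[{"dx": 0, "dy": 34, "dz": 6, "wx": -0.01, "wy": -0.025, "wz": -0.01, "fingers": 38}, {"dx": 0, "dy": 0, "dz": 0, "wx": 0, "wy": 0, "wz": 0, "fingers": 38}, {"dx": 30, "dy": 0, "dz": 0, "wx": 0, "wy": 0, "wz": 0, "fingers": 38}, {"dx": 26, "dy": 0, "dz": 0, "wx": 0, "wy": 0, "wz": 0, "fingers": 38}, {"dx": 0, "dy": 0, "dz": 0, "wx": 0, "wy": 0, "wz": 0, "fingers": 38}])

```text
clock: 11.97
ee_pos: [0.5234, 0.1546, 0.2244]
orientation: [-3.038, 1.554, -2.962]
wrist_force: [-1.6, -0.3, -4.3]
gripper_width: 0.0417
```

```bash
python3 - <<'E'
from h import *
plan((.5303,.1507,.197),.07); print(observe()['gripper_width'])
E
```

```text
rot tool [ 0.0061 -0.0164  0.0018]
shift tool mm [27.4 -4.4  6.7]
tool y in world [-0.07   0.998  0.   ] z [0.998 0.07  0.   ]
0.041737152849654596
```

Call:
carry_out(commands=[{"dx": 14, "dy": -4, "dz": 6, "wx": 0, "wy": -0.016, "wz": 0, "fingers": 38}, {"dx": 13, "dy": 0, "dz": 0, "wx": 0, "wy": 0, "wz": 0, "fingers": 38}, {"dx": 0, "dy": 0, "dz": 0, "wx": 0, "wy": 0, "wz": 0, "fingers": 38}])

```text
clock: 12.22
ee_pos: [0.5282, 0.1504, 0.1938]
orientation: [-2.876, 1.564, -2.801]
wrist_force: [0.8, 2.9, 1.1]
gripper_width: 0.0419
```

```bash
python3 - <<'E'
from h import *
plan((.5303,.1507,.197),.07); print(observe()['gripper_width'],observe()['wrist_force'])
E
```

```text
rot tool [ 0.0056 -0.0062  0.0017]
shift tool mm [-3.2  0.2  2.1]
tool y in world [-0.07   0.998  0.   ] z [0.998 0.07  0.   ]
0.041912433731004825 [0.80378269 2.91596817 1.14187367]
```

On the floor, since the wrist force has turned upward. Releasing and retreating.

Call:
carry_out(commands=[{"dx": 0, "dy": 0, "dz": 0, "wx": 0, "wy": 0, "wz": 0, "fingers": 70}, {"dx": 0, "dy": 0, "dz": 0, "wx": 0, "wy": 0, "wz": 0, "fingers": 70}, {"dx": 0, "dy": 0, "dz": 0, "wx": 0, "wy": 0, "wz": 0, "fingers": 70}, {"dx": 0, "dy": 0, "dz": 0, "wx": 0, "wy": 0, "wz": 0, "fingers": 70}, {"dx": -30, "dy": 0, "dz": 0, "wx": 0, "wy": 0, "wz": 0, "fingers": 70}, {"dx": -35, "dy": 0, "dz": 0, "wx": 0, "wy": 0, "wz": 0, "fingers": 70}, {"dx": -35, "dy": 0, "dz": 0, "wx": 0, "wy": 0, "wz": 0, "fingers": 75}, {"dx": 0, "dy": -38, "dz": 0, "wx": 0, "wy": 0, "wz": 0, "fingers": 85}, {"dx": 0, "dy": -38, "dz": 0, "wx": 0, "wy": 0, "wz": 0, "fingers": 85}, {"dx": 0, "dy": -38, "dz": 0, "wx": 0, "wy": 0, "wz": 0, "fingers": 85}, {"dx": 0, "dy": -38, "dz": 0, "wx": 0, "wy": 0, "wz": 0, "fingers": 85}, {"dx": 0, "dy": 0, "dz": 0, "wx": 0, "wy": 0, "wz": 0, "fingers": 85}])

```text
clock: 13.22
ee_pos: [0.5428, -0.0046, 0.3065]
orientation: [-0.85, 1.565, -0.767]
wrist_force: [1.2, 1.6, 0.0]
gripper_width: 0.0848
```

```bash
python3 look.py 8; python3 - <<'E'
from h import *
plan((.5485,-.1845,.27),.07)
E
```

```text
top [ 0.5455 -0.1819  0.0359] 68
top [ 0.5919 -0.087   0.0351] 32
top [ 0.4088 -0.1946  0.0357] 66
scene [ 0.4139 -0.2007  0.0351] 108
scene [ 0.5998 -0.1012  0.0353] 89
scene [ 0.5516 -0.1876  0.0353] 118
rot tool [0.0139 0.0025 0.0011]
shift tool mm [  35.9 -183.5   -6.5]
tool y in world [-0.07   0.998  0.   ] z [0.998 0.07  0.   ]
```

View pics/v8.png

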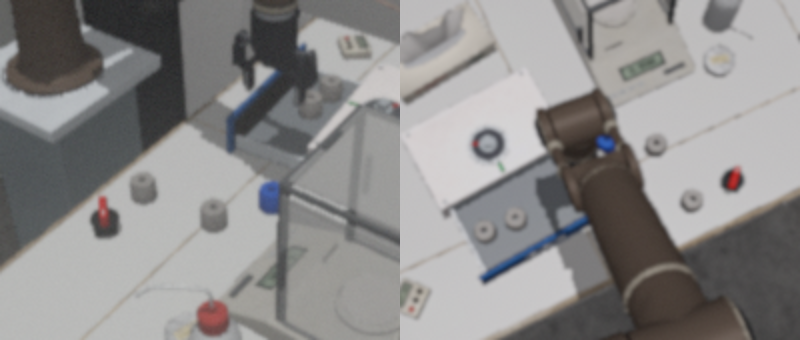

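Two dies now stand side by side in the drawer. Next is d1 at (.548,−.185).

Call:
carry_out(commands=[{"dx": 7, "dy": -35, "dz": -1, "wx": 0.013, "wy": 0, "wz": 0, "fingers": 85}, {"dx": 7, "dy": -35, "dz": -1, "wx": 0, "wy": 0, "wz": 0, "fingers": 85}, {"dx": 7, "dy": -35, "dz": -1, "wx": 0, "wy": 0, "wz": 0, "fingers": 85}, {"dx": 7, "dy": -35, "dz": -1, "wx": 0, "wy": 0, "wz": 0, "fingers": 85}, {"dx": 0, "dy": -35, "dz": -1, "wx": 0, "wy": 0, "wz": 0, "fingers": 85}, {"dx": 0, "dy": 0, "dz": 0, "wx": 0, "wy": 0, "wz": 0, "fingers": 85}])

```text
clock: 13.82
ee_pos: [0.5522, -0.1724, 0.2783]
orientation: [0.346, 1.564, 0.43]
wrist_force: [0.5, -0.0, 0.4]
gripper_width: 0.0847
```

```bash
python3 - <<'E'
from h import *
plan((.5485,-.1845,.178),.07)
E
```

```text
rot tool [ 0.0139  0.0065 -0.0024]
shift tool mm [100.3 -11.8  -4.6]
tool y in world [-0.07   0.998  0.   ] z [0.998 0.07  0.   ]
```

Call:
carry_out(commands=[{"dx": 25, "dy": -12, "dz": -4, "wx": 0.013, "wy": 0.006, "wz": 0, "fingers": 85}, {"dx": 30, "dy": 0, "dz": 0, "wx": 0, "wy": 0, "wz": 0, "fingers": 85}, {"dx": 25, "dy": 0, "dz": 0, "wx": 0, "wy": 0, "wz": 0, "fingers": 85}, {"dx": 0, "dy": 0, "dz": 0, "wx": 0, "wy": 0, "wz": 0, "fingers": 85}])

```text
clock: 14.15
ee_pos: [0.5525, -0.1824, 0.1987]
orientation: [0.24, 1.564, 0.311]
wrist_force: [-0.7, 0.4, -0.4]
gripper_width: 0.085
```

```bash
python3 - <<'E'
from h import *
plan((.5485,-.1845,.178),.07)
E
```

```text
rot tool [ 0.0003  0.0067 -0.0016]
shift tool mm [20.7 -1.8 -4.1]
tool y in world [-0.07   0.998  0.   ] z [0.998 0.07  0.   ]
```

Call:
carry_out(commands=[{"dx": 20, "dy": -2, "dz": -4, "wx": 0, "wy": 0, "wz": 0, "fingers": 85}, {"dx": 0, "dy": 0, "dz": 0, "wx": 0, "wy": 0, "wz": 0, "fingers": 60}, {"dx": 0, "dy": 0, "dz": 0, "wx": 0, "wy": 0, "wz": 0, "fingers": 38}, {"dx": 0, "dy": 0, "dz": 0, "wx": 0, "wy": 0, "wz": 0, "fingers": 38}, {"dx": 0, "dy": 0, "dz": 0, "wx": 0, "wy": 0, "wz": 0, "fingers": 38}, {"dx": 0, "dy": 0, "dz": 0, "wx": 0, "wy": 0, "wz": 0, "fingers": 38}, {"dx": 0, "dy": 0, "dz": 0, "wx": 0, "wy": 0, "wz": 0, "fingers": 38}])

```text
clock: 14.73
ee_pos: [0.5518, -0.1785, 0.1841]
orientation: [0.248, 1.562, 0.326]
wrist_force: [1.2, 0.1, -3.7]
gripper_width: 0.0415
```

Call:
carry_out(commands=[{"dx": -35, "dy": 0, "dz": 0, "wx": 0, "wy": 0, "wz": 0, "fingers": 38}, {"dx": -35, "dy": 0, "dz": 0, "wx": 0, "wy": 0, "wz": 0, "fingers": 38}, {"dx": -35, "dy": 0, "dz": 0, "wx": 0, "wy": 0, "wz": 0, "fingers": 38}, {"dx": -20, "dy": 0, "dz": 0, "wx": 0, "wy": 0, "wz": 0, "fingers": 38}, {"dx": 0, "dy": 0, "dz": 0, "wx": 0, "wy": 0, "wz": 0, "fingers": 38}])

```text
clock: 15.15
ee_pos: [0.5491, -0.1775, 0.3103]
orientation: [1.505, 1.563, 1.582]
wrist_force: [1.3, -0.6, -2.5]
gripper_width: 0.0413
```

```bash
python3 look.py 9; python3 - <<'E'
from h import *
plan((.5345,.0909,.300),.07)
E
```

```text
top [ 0.5984 -0.0962  0.0354] 60
scene [ 0.4132 -0.2013  0.0353] 106
scene [ 0.5998 -0.1007  0.0353] 86
rot tool [ 0.0075 -0.0046 -0.0097]
shift tool mm [  6.5 268.2   5.5]
tool y in world [-0.07   0.998  0.   ] z [0.998 0.07  0.   ]
```

View pics/v9.png

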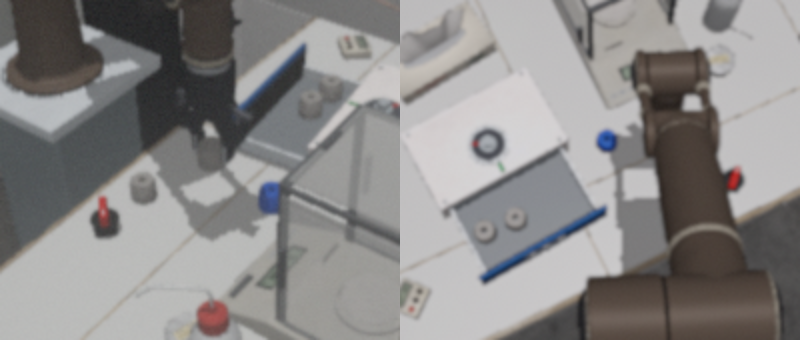

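Die 3 of 4 is held. Moving 268 mm to slot 3.

Call:
carry_out(commands=[{"dx": -2, "dy": 36, "dz": 1, "wx": 0.005, "wy": -0.005, "wz": -0.01, "fingers": 38}, {"dx": -2, "dy": 36, "dz": 1, "wx": 0, "wy": 0, "wz": 0, "fingers": 38}, {"dx": -2, "dy": 36, "dz": 1, "wx": 0, "wy": -0.005, "wz": 0, "fingers": 38}, {"dx": -2, "dy": 36, "dz": 1, "wx": 0, "wy": -0.005, "wz": 0, "fingers": 38}, {"dx": -2, "dy": 36, "dz": 1, "wx": 0, "wy": -0.005, "wz": 0, "fingers": 38}, {"dx": -2, "dy": 36, "dz": 1, "wx": 0, "wy": -0.005, "wz": 0, "fingers": 38}, {"dx": 0, "dy": 36, "dz": 0, "wx": 0, "wy": 0, "wz": 0, "fingers": 38}, {"dx": 0, "dy": 0, "dz": 0, "wx": 0, "wy": 0, "wz": 0, "fingers": 38}])

```text
clock: 15.92
ee_pos: [0.5274, 0.0819, 0.2994]
orientation: [2.655, 1.563, 2.716]
wrist_force: [-0.6, -1.6, -4.0]
gripper_width: 0.0413
```

```bash
python3 - <<'E'
from h import *
plan((.5325,.0909,.230),.07); print(observe()['gripper_width'])
E
```

```text
rot tool [-0.0089 -0.0068 -0.0037]
shift tool mm [69.4  8.6  5.7]
tool y in world [-0.07   0.998  0.   ] z [0.998 0.07  0.   ]
0.0412768923135229
```

Call:
carry_out(commands=[{"dx": 10, "dy": 8, "dz": 5, "wx": -0.008, "wy": -0.006, "wz": 0, "fingers": 38}, {"dx": 30, "dy": 0, "dz": 0, "wx": 0, "wy": 0, "wz": 0, "fingers": 38}, {"dx": 30, "dy": 0, "dz": 0, "wx": 0, "wy": 0, "wz": 0, "fingers": 38}, {"dx": 0, "dy": 0, "dz": 0, "wx": 0, "wy": 0, "wz": 0, "fingers": 38}])

```text
clock: 16.25
ee_pos: [0.5272, 0.0946, 0.22]
orientation: [2.814, 1.559, 2.892]
wrist_force: [-1.4, -0.1, -3.6]
gripper_width: 0.0414
```

```bash
python3 - <<'E'
from h import *
plan((.5325,.0909,.200),.07); print(observe()['gripper_width'])
E
```

```text
rot tool [ 0.0077 -0.0111 -0.0037]
shift tool mm [20.  -4.1  5. ]
tool y in world [-0.07   0.998  0.   ] z [0.998 0.07  0.   ]
0.04136525162407597
```

Call:
carry_out(commands=[{"dx": 10, "dy": -4, "dz": 5, "wx": 0.006, "wy": -0.01, "wz": 0, "fingers": 38}, {"dx": 10, "dy": 0, "dz": 0, "wx": 0, "wy": 0, "wz": 0, "fingers": 38}, {"dx": 0, "dy": 0, "dz": 0, "wx": 0, "wy": 0, "wz": 0, "fingers": 38}])

```text
clock: 16.5
ee_pos: [0.5314, 0.0908, 0.1968]
orientation: [2.662, 1.563, 2.734]
wrist_force: [0.1, 3.2, 6.4]
gripper_width: 0.0411
```

```bash
python3 - <<'E'
from h import *
plan((.5325,.0909,.200),.07); print(observe()['gripper_width'],observe()['wrist_force'])
E
```

```text
rot tool [ 0.0019 -0.0074 -0.0038]
shift tool mm [-3.2  0.   1.1]
tool y in world [-0.07   0.998  0.   ] z [0.998 0.07  0.   ]
0.041104433183178156 [0.14891057 3.18219616 6.41224441]
```

Call:
carry_out(commands=[{"dx": 0, "dy": 0, "dz": 0, "wx": 0, "wy": 0, "wz": 0, "fingers": 70}, {"dx": 0, "dy": 0, "dz": 0, "wx": 0, "wy": 0, "wz": 0, "fingers": 70}, {"dx": 0, "dy": 0, "dz": 0, "wx": 0, "wy": 0, "wz": 0, "fingers": 70}, {"dx": 0, "dy": 0, "dz": 0, "wx": 0, "wy": 0, "wz": 0, "fingers": 70}, {"dx": -30, "dy": 0, "dz": 0, "wx": 0, "wy": 0, "wz": 0, "fingers": 70}, {"dx": -35, "dy": 0, "dz": 0, "wx": 0, "wy": 0, "wz": 0, "fingers": 70}, {"dx": -40, "dy": 0, "dz": 0, "wx": 0, "wy": 0, "wz": 0, "fingers": 75}, {"dx": 0, "dy": -37, "dz": -12, "wx": 0, "wy": 0, "wz": 0, "fingers": 85}, {"dx": 0, "dy": -37, "dz": -15, "wx": 0, "wy": 0, "wz": 0, "fingers": 85}, {"dx": 0, "dy": -37, "dz": -15, "wx": 0, "wy": 0, "wz": 0, "fingers": 85}, {"dx": 0, "dy": -37, "dz": -15, "wx": 0, "wy": 0, "wz": 0, "fingers": 85}, {"dx": 0, "dy": 0, "dz": 0, "wx": 0, "wy": 0, "wz": 0, "fingers": 85}])

```text
clock: 17.5
ee_pos: [0.4867, -0.0654, 0.3116]
orientation: [-0.259, 1.57, -0.18]
wrist_force: [0.2, 0.2, -0.3]
gripper_width: 0.0851
```

```bash
python3 look.py 10; python3 - <<'E'
from h import *
plan((.411,-.1985,.27),.07)
E
```

```text
top [ 0.4063 -0.1987  0.0366] 52
scene [ 0.4133 -0.2007  0.0351] 108
scene [ 0.5998 -0.1012  0.0354] 88
rot tool [ 0.0101  0.0021 -0.0028]
shift tool mm [  41.5 -130.7  -86.3]
tool y in world [-0.07   0.998  0.   ] z [0.998 0.07  0.   ]
```

View pics/v10.png

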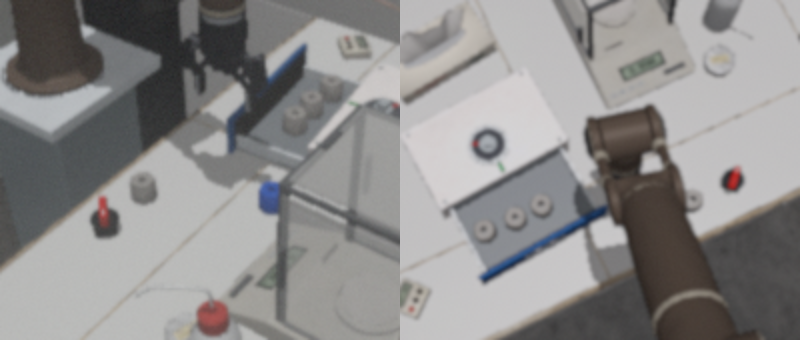

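Three dies are in, and d4 is unmoved at (.411,−.199).

Call:
carry_out(commands=[{"dx": 5, "dy": -31, "dz": -20, "wx": 0.01, "wy": 0, "wz": 0, "fingers": 85}, {"dx": 5, "dy": -32, "dz": -20, "wx": 0, "wy": 0, "wz": 0, "fingers": 85}, {"dx": 10, "dy": -32, "dz": -20, "wx": 0, "wy": 0, "wz": 0, "fingers": 85}, {"dx": 10, "dy": -32, "dz": -20, "wx": 0, "wy": 0, "wz": 0, "fingers": 85}, {"dx": 0, "dy": 0, "dz": 0, "wx": 0, "wy": 0, "wz": 0, "fingers": 85}])

```text
clock: 18.02
ee_pos: [0.4205, -0.193, 0.282]
orientation: [0.197, 1.559, 0.28]
wrist_force: [0.0, 0.9, 0.0]
gripper_width: 0.0852
```

```bash
python3 - <<'E'
from h import *
plan((.411,-.1985,.178),.07)
E
```

```text
rot tool [ 0.0124  0.0118 -0.0024]
shift tool mm [104.   -4.8  -9.9]
tool y in world [-0.07   0.998  0.   ] z [0.998 0.07  0.   ]
```

Call:
carry_out(commands=[{"dx": 25, "dy": -5, "dz": -9, "wx": 0.012, "wy": 0.011, "wz": 0, "fingers": 85}, {"dx": 30, "dy": 0, "dz": 0, "wx": 0, "wy": 0, "wz": 0, "fingers": 85}, {"dx": 28, "dy": 0, "dz": 0, "wx": 0, "wy": 0, "wz": 0, "fingers": 85}, {"dx": 0, "dy": 0, "dz": 0, "wx": 0, "wy": 0, "wz": 0, "fingers": 85}])

```text
clock: 18.35
ee_pos: [0.416, -0.1978, 0.1988]
orientation: [0.014, 1.563, 0.082]
wrist_force: [-0.9, -0.1, -0.3]
gripper_width: 0.085
```

```bash
python3 - <<'E'
from h import *
plan((.411,-.1985,.178),.07)
E
```

```text
rot tool [-0.0022  0.0079 -0.0001]
shift tool mm [20.8 -0.3 -5.1]
tool y in world [-0.07   0.998  0.   ] z [0.998 0.07  0.   ]
```

Call:
carry_out(commands=[{"dx": 22, "dy": 0, "dz": -5, "wx": 0, "wy": 0.007, "wz": 0, "fingers": 85}, {"dx": 0, "dy": 0, "dz": 0, "wx": 0, "wy": 0, "wz": 0, "fingers": 60}, {"dx": 0, "dy": 0, "dz": 0, "wx": 0, "wy": 0, "wz": 0, "fingers": 38}, {"dx": 0, "dy": 0, "dz": 0, "wx": 0, "wy": 0, "wz": 0, "fingers": 38}, {"dx": 0, "dy": 0, "dz": 0, "wx": 0, "wy": 0, "wz": 0, "fingers": 38}, {"dx": 0, "dy": 0, "dz": 0, "wx": 0, "wy": 0, "wz": 0, "fingers": 38}, {"dx": 0, "dy": 0, "dz": 0, "wx": 0, "wy": 0, "wz": 0, "fingers": 38}])

```text
clock: 18.93
ee_pos: [0.4168, -0.1942, 0.1821]
orientation: [-0.194, 1.566, -0.118]
wrist_force: [-0.6, -0.0, -3.3]
gripper_width: 0.042
```

Call:
carry_out(commands=[{"dx": -35, "dy": 0, "dz": 0, "wx": 0, "wy": 0, "wz": 0, "fingers": 38}, {"dx": -35, "dy": 0, "dz": 0, "wx": 0, "wy": 0, "wz": 0, "fingers": 38}, {"dx": -35, "dy": 0, "dz": 0, "wx": 0, "wy": 0, "wz": 0, "fingers": 38}, {"dx": -20, "dy": 0, "dz": 0, "wx": 0, "wy": 0, "wz": 0, "fingers": 38}, {"dx": 0, "dy": 0, "dz": 0, "wx": 0, "wy": 0, "wz": 0, "fingers": 38}])

```text
clock: 19.35
ee_pos: [0.4153, -0.193, 0.3095]
orientation: [1.798, 1.566, 1.873]
wrist_force: [1.0, -0.3, -2.9]
gripper_width: 0.0419
```

```bash
python3 look.py 11; python3 - <<'E'
from h import *
plan((.5367,.0310,.300),.07)
E
```

```text
top [ 0.5978 -0.0938  0.0361] 65
scene [ 0.6002 -0.1014  0.0356] 87
scene [ 0.4266 -0.3061  0.0332] 27
rot tool [ 0.0052 -0.0058 -0.0078]
shift tool mm [  6.1 214.2 138. ]
tool y in world [-0.07   0.998  0.   ] z [0.998 0.07  0.   ]
```

View pics/v11.png

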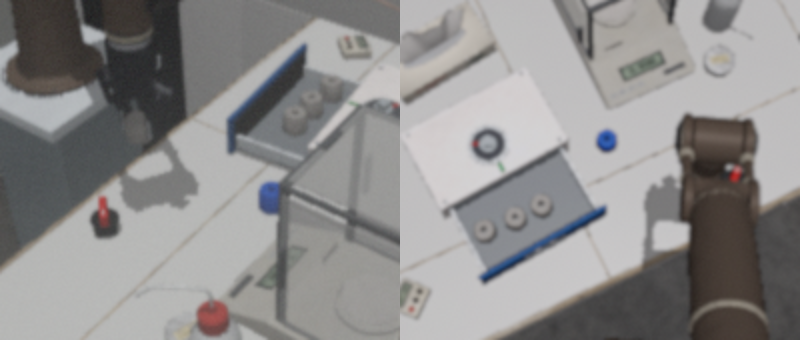

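Call:
carry_out(commands=[{"dx": -2, "dy": 32, "dz": 21, "wx": 0, "wy": -0.005, "wz": -0.005, "fingers": 38}, {"dx": -2, "dy": 33, "dz": 21, "wx": 0, "wy": 0, "wz": 0, "fingers": 38}, {"dx": -2, "dy": 33, "dz": 21, "wx": 0, "wy": 0, "wz": 0, "fingers": 38}, {"dx": -2, "dy": 33, "dz": 21, "wx": 0, "wy": -0.005, "wz": 0, "fingers": 38}, {"dx": -2, "dy": 33, "dz": 21, "wx": 0, "wy": -0.005, "wz": 0, "fingers": 38}, {"dx": 0, "dy": 33, "dz": 21, "wx": 0, "wy": -0.005, "wz": 0, "fingers": 38}, {"dx": 0, "dy": 0, "dz": 0, "wx": 0, "wy": 0, "wz": 0, "fingers": 38}])

```text
clock: 20.03
ee_pos: [0.5231, 0.0195, 0.3013]
orientation: [2.095, 1.561, 2.157]
wrist_force: [0.8, -0.7, -3.4]
gripper_width: 0.0415
```

```bash
python3 - <<'E'
from h import *
plan((.5367,.0310,.230),.07); print(observe()['gripper_width'])
c=calibration('top')
for p in[(257,235),(272.5,228.3),(285.5,222.5)]: print(onplane(c,*p,.054))
E
```

```text
rot tool [-0.0083 -0.0047 -0.0082]
shift tool mm [71.3 10.5 14.4]
tool y in world [-0.07   0.998  0.   ] z [0.998 0.07  0.   ]
0.041542628487025765
[0.52807146 0.21111026 0.054     ]
[0.5262799  0.14420182 0.054     ]
[0.52544021 0.08736375 0.054     ]
```

Call:
carry_out(commands=[{"dx": 10, "dy": 9, "dz": 12, "wx": -0.008, "wy": -0.004, "wz": -0.005, "fingers": 38}, {"dx": 28, "dy": 0, "dz": 0, "wx": 0, "wy": 0, "wz": 0, "fingers": 38}, {"dx": 28, "dy": 0, "dz": 0, "wx": 0, "wy": 0, "wz": 0, "fingers": 38}, {"dx": 0, "dy": 0, "dz": 0, "wx": 0, "wy": 0, "wz": 0, "fingers": 38}])

```text
clock: 20.37
ee_pos: [0.5321, 0.0341, 0.225]
orientation: [2.762, 1.559, 2.84]
wrist_force: [-0.7, 0.5, -4.3]
gripper_width: 0.0416
```

```bash
python3 - <<'E'
from h import *
plan((.5360,.0290,.199),.07); print(observe()['gripper_width'])
from meas import get
C,F=get('12')
b=F['scene']['im']; save('s12',cv2.resize(b[110:260,280:440],None,fx=4,fy=4))
E
```

```text
rot tool [ 0.0081 -0.0109 -0.0043]
shift tool mm [26.  -5.3  3.5]
tool y in world [-0.07   0.998  0.   ] z [0.998 0.07  0.   ]
0.041562194609447455
```

View pics/s12.png

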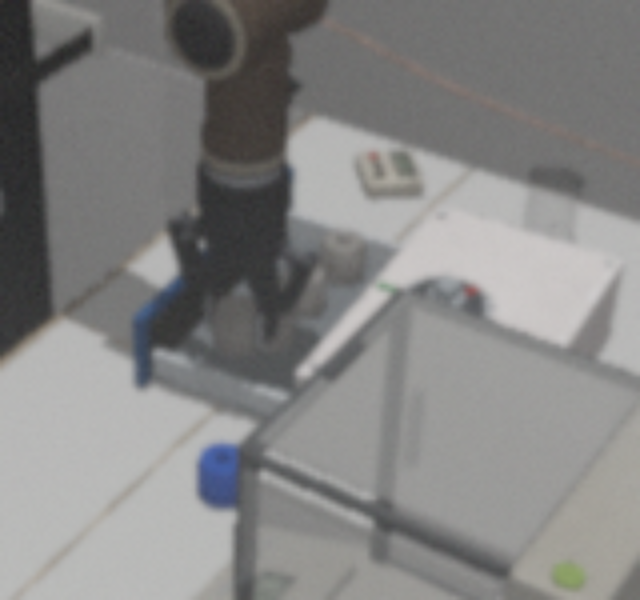

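The fourth die hangs between the third die and the right side wall. Lowering it.

Call:
carry_out(commands=[{"dx": 13, "dy": -5, "dz": 3, "wx": 0.006, "wy": -0.01, "wz": 0, "fingers": 38}, {"dx": 12, "dy": 0, "dz": 0, "wx": 0, "wy": 0, "wz": 0, "fingers": 38}, {"dx": 0, "dy": 0, "dz": 0, "wx": 0, "wy": 0, "wz": 0, "fingers": 38}])

```text
clock: 20.72
ee_pos: [0.5384, 0.028, 0.2052]
orientation: [0.408, 1.562, 0.477]
wrist_force: [0.0, -0.4, -4.1]
gripper_width: 0.0416
```

```bash
python3 - <<'E'
from h import *
plan((.5360,.0290,.199),.07); print(observe()['gripper_width'],observe()['wrist_force'])
E
```

```text
rot tool [-0.      0.008  -0.0034]
shift tool mm [ 6.2  1.2 -2.3]
tool y in world [-0.07   0.998  0.   ] z [0.998 0.07  0.   ]
0.04157455552788284 [ 0.02684363 -0.44126276 -4.0934284 ]
```

Call:
carry_out(commands=[{"dx": 8, "dy": 1, "dz": -2, "wx": 0, "wy": 0, "wz": 0, "fingers": 38}, {"dx": 0, "dy": 0, "dz": 0, "wx": 0, "wy": 0, "wz": 0, "fingers": 38}])

```text
clock: 20.88
ee_pos: [0.5367, 0.0284, 0.1981]
orientation: [0.34, 1.561, 0.408]
wrist_force: [-1.4, -0.3, -3.1]
gripper_width: 0.0414
```

Call:
carry_out(commands=[{"dx": 0, "dy": 0, "dz": 0, "wx": 0, "wy": 0, "wz": 0, "fingers": 70}, {"dx": 0, "dy": 0, "dz": 0, "wx": 0, "wy": 0, "wz": 0, "fingers": 70}, {"dx": 0, "dy": 0, "dz": 0, "wx": 0, "wy": 0, "wz": 0, "fingers": 70}, {"dx": 0, "dy": 0, "dz": 0, "wx": 0, "wy": 0, "wz": 0, "fingers": 70}, {"dx": -30, "dy": 0, "dz": 0, "wx": 0, "wy": 0, "wz": 0, "fingers": 70}, {"dx": -35, "dy": 0, "dz": 0, "wx": 0, "wy": 0, "wz": 0, "fingers": 70}, {"dx": -40, "dy": 0, "dz": 0, "wx": 0, "wy": 0, "wz": 0, "fingers": 70}, {"dx": -10, "dy": 0, "dz": 0, "wx": 0, "wy": 0, "wz": 0, "fingers": 40}, {"dx": 0, "dy": 0, "dz": 0, "wx": 0, "wy": 0, "wz": 0, "fingers": 0}])

```text
clock: 21.63
ee_pos: [0.5377, 0.0282, 0.323]
orientation: [0.145, 1.553, 0.214]
wrist_force: [0.1, 0.3, -0.4]
gripper_width: 0.047
```

```bash
python3 look.py 13; python3 - <<'E'
from h import *
plan((.390,.108,.320),.07)
E
```

```text
top [ 0.5984 -0.104   0.0358] 33
scene [ 0.6003 -0.1013  0.0355] 89
rot tool [-0.0007  0.0156 -0.0028]
shift tool mm [   0.9   90.  -141.4]
tool y in world [-0.07   0.998  0.   ] z [0.998 0.07  0.   ]
```

View pics/v13.png

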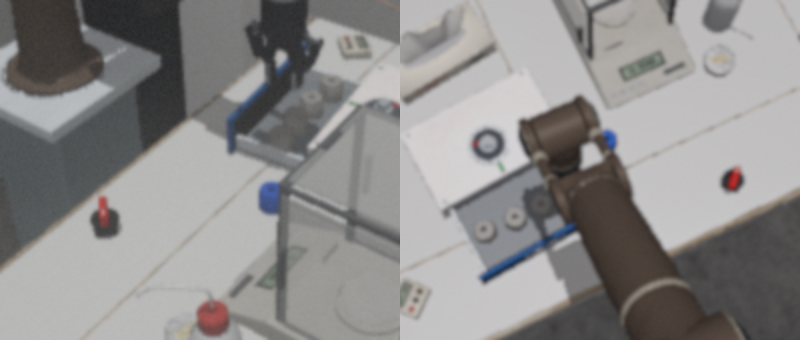

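All four dies stand in the drawer and the fingers are closing. Next I'll position in front of the panel for the push.

Call:
carry_out(commands=[{"dx": 0, "dy": 22, "dz": -35, "wx": 0, "wy": 0.015, "wz": 0, "fingers": 0}, {"dx": 0, "dy": 22, "dz": -36, "wx": 0, "wy": 0, "wz": 0, "fingers": 0}, {"dx": 0, "dy": 22, "dz": -36, "wx": 0, "wy": 0, "wz": 0, "fingers": 0}, {"dx": 0, "dy": 22, "dz": -36, "wx": 0, "wy": 0, "wz": 0, "fingers": 0}, {"dx": 0, "dy": 0, "dz": 0, "wx": 0, "wy": 0, "wz": 0, "fingers": 0}])

```text
clock: 22.15
ee_pos: [0.3837, 0.1051, 0.3105]
orientation: [3.046, 1.555, 3.11]
wrist_force: [-0.3, -0.1, -0.8]
gripper_width: -0.0001
```

```bash
python3 - <<'E'
from h import *
plan((.387,.108,.223),.07)
from meas import get
C,F=get('14')
b=F['scene']['im']; save('s14',cv2.resize(b[100:250,270:430],None,fx=4,fy=4))
E
```

```text
rot tool [-0.0067 -0.0154 -0.0015]
shift tool mm [87.5  2.7  3.5]
tool y in world [-0.07   0.998  0.   ] z [0.998 0.07  0.   ]
```

View pics/s14.png

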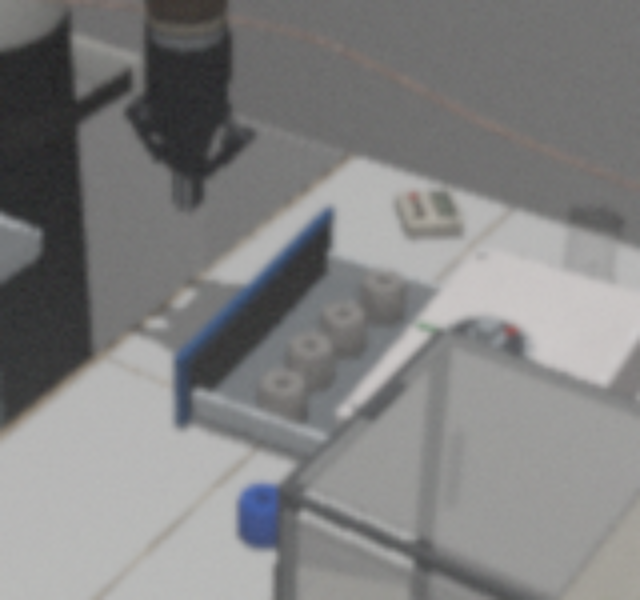

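All four dies stand in a row. The closed gripper is in front of the panel.

Call:
carry_out(commands=[{"dx": 28, "dy": 3, "dz": 0, "wx": 0, "wy": -0.015, "wz": 0, "fingers": 0}, {"dx": 30, "dy": 0, "dz": 0, "wx": 0, "wy": 0, "wz": 0, "fingers": 0}, {"dx": 28, "dy": 0, "dz": 0, "wx": 0, "wy": 0, "wz": 0, "fingers": 0}, {"dx": 0, "dy": 0, "dz": 0, "wx": 0, "wy": 0, "wz": 0, "fingers": 0}])

```text
clock: 22.58
ee_pos: [0.3953, 0.107, 0.2246]
orientation: [0.031, 1.55, 0.094]
wrist_force: [-1.3, -0.5, -0.3]
gripper_width: 0.0001
```

```bash
python3 - <<'E'
from h import *
plan((.575,.126,.223),.07)
E
```

```text
rot tool [-0.007   0.0206 -0.0006]
shift tool mm [  1.6   6.3 180.6]
tool y in world [-0.07   0.998  0.   ] z [0.998 0.07  0.   ]
```

Call:
carry_out(commands=[{"dx": 0, "dy": 0, "dz": 12, "wx": 0, "wy": 0.015, "wz": 0, "fingers": 0}, {"dx": 0, "dy": 0, "dz": 12, "wx": 0, "wy": 0, "wz": 0, "fingers": 0}, {"dx": 0, "dy": 0, "dz": 8, "wx": 0, "wy": 0, "wz": 0, "fingers": 0}, {"dx": 0, "dy": 0, "dz": 8, "wx": 0, "wy": 0, "wz": 0, "fingers": 0}, {"dx": 0, "dy": 0, "dz": 8, "wx": 0, "wy": 0, "wz": 0, "fingers": 0}, {"dx": 0, "dy": 0, "dz": 8, "wx": 0, "wy": 0, "wz": 0, "fingers": 0}, {"dx": 0, "dy": 0, "dz": 8, "wx": 0, "wy": 0, "wz": 0, "fingers": 0}, {"dx": 0, "dy": 0, "dz": 8, "wx": 0, "wy": 0, "wz": 0, "fingers": 0}])

```text
clock: 23.25
ee_pos: [0.4729, 0.1099, 0.2238]
orientation: [3.113, 1.565, -3.111]
wrist_force: [-1.5, -0.1, -1.1]
gripper_width: 0.0001
```

```bash
python3 - <<'E'
from h import *
plan((.575,.126,.223),.07)
print(observe()['wrist_force'])
E
```

```text
rot tool [-0.0105 -0.0061 -0.0002]
shift tool mm [  0.8   8.9 103. ]
tool y in world [-0.07   0.998  0.   ] z [0.998 0.07  0.   ]
[-1.46838968 -0.13404122 -1.07673702]
```

Call:
carry_out(commands=[{"dx": 0, "dy": 1, "dz": 9, "wx": -0.01, "wy": 0, "wz": 0, "fingers": 0}, {"dx": 0, "dy": 1, "dz": 9, "wx": 0, "wy": 0, "wz": 0, "fingers": 0}, {"dx": 0, "dy": 1, "dz": 9, "wx": 0, "wy": 0, "wz": 0, "fingers": 0}, {"dx": 0, "dy": 1, "dz": 9, "wx": 0, "wy": 0, "wz": 0, "fingers": 0}, {"dx": 0, "dy": 1, "dz": 9, "wx": 0, "wy": 0, "wz": 0, "fingers": 0}, {"dx": 0, "dy": 1, "dz": 9, "wx": 0, "wy": 0, "wz": 0, "fingers": 0}, {"dx": 0, "dy": 1, "dz": 9, "wx": 0, "wy": 0, "wz": 0, "fingers": 0}, {"dx": 0, "dy": 0, "dz": 0, "wx": 0, "wy": 0, "wz": 0, "fingers": 0}])

```text
clock: 23.92
ee_pos: [0.5449, 0.1217, 0.2248]
orientation: [-1.734, 1.569, -1.663]
wrist_force: [0.3, 0.2, -0.2]
gripper_width: -0.0001
```

```bash
python3 - <<'E'
from h import *
plan((.575,.126,.223),.07)
print(observe()['wrist_force'])
from meas import get
C,F=get('15')
b=F['scene']['im']; save('s15',cv2.resize(b[100:250,270:430],None,fx=4,fy=4))
E
```

```text
rot tool [ 0.0015 -0.0004  0.0021]
shift tool mm [ 1.8  2.2 30.3]
tool y in world [-0.07   0.998  0.   ] z [0.998 0.07  0.   ]
[ 0.31122956  0.20662143 -0.17361385]
```

View pics/s15.png

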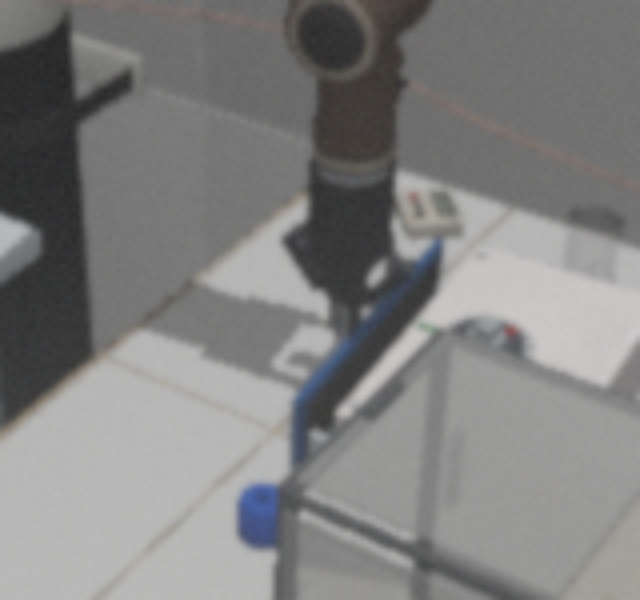

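Call:
carry_out(commands=[{"dx": 0, "dy": 1, "dz": 8, "wx": 0, "wy": 0, "wz": 0, "fingers": 0}, {"dx": 0, "dy": 1, "dz": 8, "wx": 0, "wy": 0, "wz": 0, "fingers": 0}, {"dx": 0, "dy": 0, "dz": 7, "wx": 0, "wy": 0, "wz": 0, "fingers": 0}, {"dx": 0, "dy": 0, "dz": 5, "wx": 0, "wy": 0, "wz": 0, "fingers": 0}])

```text
clock: 24.35
ee_pos: [0.5708, 0.126, 0.2237]
orientation: [-2.847, 1.562, -2.775]
wrist_force: [-1.1, -0.8, -0.4]
gripper_width: 0.0002
```

Call:
carry_out(commands=[{"dx": 0, "dy": 0, "dz": 5, "wx": 0, "wy": 0, "wz": 0, "fingers": 0}])

```text
clock: 24.43
ee_pos: [0.5763, 0.1264, 0.2237]
orientation: [-2.852, 1.562, -2.78]
wrist_force: [-1.1, -1.5, 0.4]
gripper_width: -0.0002
```

Call:
carry_out(commands=[{"dx": 0, "dy": 0, "dz": 5, "wx": 0, "wy": 0, "wz": 0, "fingers": 0}])

```text
clock: 24.52
ee_pos: [0.5819, 0.1268, 0.2237]
orientation: [-2.859, 1.562, -2.787]
wrist_force: [-0.8, -0.0, 0.9]
gripper_width: -0.0001
```

Call:
carry_out(commands=[{"dx": 0, "dy": 0, "dz": 4, "wx": 0, "wy": 0, "wz": 0, "fingers": 0}])

```text
clock: 24.6
ee_pos: [0.5854, 0.1271, 0.2234]
orientation: [-2.96, 1.557, -2.888]
wrist_force: [-12.0, -0.5, 10.0]
gripper_width: -0.0
```

Call:
carry_out(commands=[{"dx": 0, "dy": 0, "dz": 3, "wx": 0, "wy": 0, "wz": 0, "fingers": 0}])

```text
clock: 24.68
ee_pos: [0.5868, 0.1273, 0.2232]
orientation: [-3.023, 1.548, -2.951]
wrist_force: [-12.3, -0.5, 10.7]
gripper_width: -0.0
```

```bash
python3 - <<'E'
from h import *
plan((.575,.126,.223),.07)
print(observe()['wrist_force'])
from meas import get
C,F=get('16')
b=F['scene']['im']; save('s16',cv2.resize(b[100:250,270:430],None,fx=4,fy=4))
E
```

```text
rot tool [ 0.002  -0.023   0.0028]
shift tool mm [  0.2  -0.5 -11.8]
tool y in world [-0.07   0.998  0.   ] z [0.998 0.07  0.   ]
[-12.32563444  -0.54887029  10.71982825]
```

View pics/s16.png

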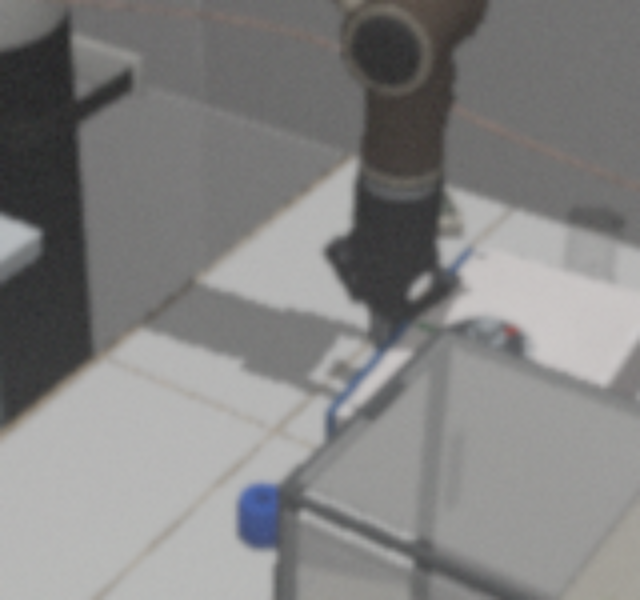

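The panel is flush against the cabinet and the force rose to 12 N, so it's on its stop. Backing off and rising.

Call:
carry_out(commands=[{"dx": 0, "dy": 0, "dz": -12, "wx": 0, "wy": -0.02, "wz": 0, "fingers": 0}, {"dx": 0, "dy": 0, "dz": -30, "wx": 0, "wy": 0, "wz": 0, "fingers": 0}, {"dx": -30, "dy": -10, "dz": -30, "wx": 0, "wy": 0, "wz": 0, "fingers": 0}, {"dx": -30, "dy": -38, "dz": 0, "wx": 0, "wy": 0, "wz": 0, "fingers": 85}, {"dx": -15, "dy": -38, "dz": 0, "wx": 0, "wy": 0, "wz": 0, "fingers": 85}, {"dx": 0, "dy": -38, "dz": 0, "wx": 0, "wy": 0, "wz": 0, "fingers": 85}, {"dx": 0, "dy": -38, "dz": 0, "wx": 0, "wy": 0, "wz": 0, "fingers": 85}, {"dx": 0, "dy": 0, "dz": 0, "wx": 0, "wy": 0, "wz": 0, "fingers": 85}])

```text
clock: 25.45
ee_pos: [0.5286, -0.0394, 0.3002]
orientation: [-0.361, 1.558, -0.281]
wrist_force: [0.5, 0.6, 0.5]
gripper_width: 0.0603
```

```bash
python3 look.py 17; python3 - <<'E'
from h import *
p,M,o=pose(); print(p)
b=np.load('f_scene17.npz')['im'];a=np.load('f_top17.npz')['im']
up=lambda im,r,c,h,w,f:cv2.resize(im[r:r+h,c:c+w],None,fx=f,fy=f,interpolation=cv2.INTER_CUBIC)
save('s17',np.hstack([up(a,150,205,100,100,4),up(b,150,320,100,100,4)]))
save('k17',np.hstack([up(a,190,361,40,40,10),up(b,218,236,40,40,10)]))
E
```

```text
scene [ 0.5999 -0.1008  0.0356] 87
[ 0.52783899 -0.03579761  0.29935348]
```

View pics/s17.png

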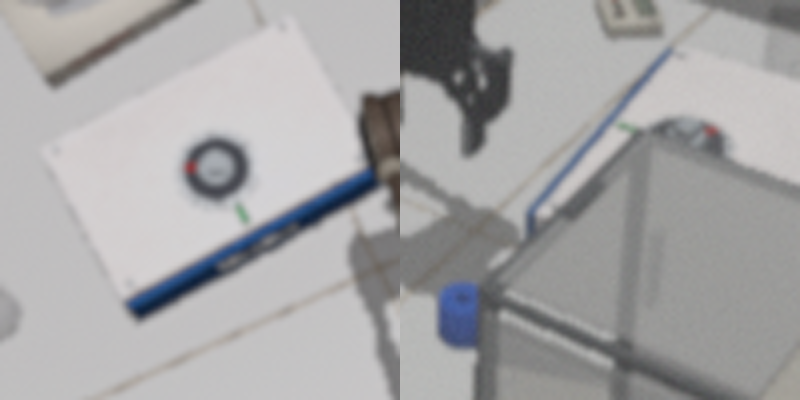

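View pics/k17.png

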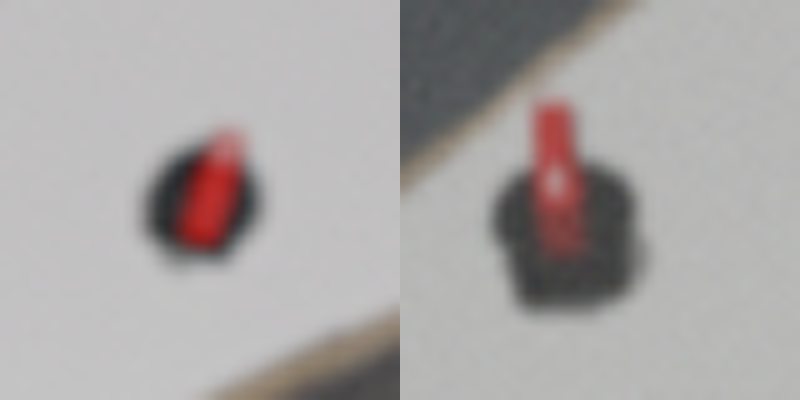

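The drawer is shut flush and no grey die is left outside. Next I'll average frames to read the pointer, the square shaft and the bar angle more finely.

```bash
python3 - <<'E'
from h import *
A={}
for n in('top','scene'):
    ims=[];Ds=[]
    for i in range(16):
        im,D=grab_frame(n); ims.append(im.astype(float)); Ds.append(np.where(D>0,D,np.nan))
    A[n+'i']=np.mean(ims,0); A[n+'d']=np.nanmedian(Ds,0)
np.savez('avg.npz',**A)
up=lambda im,r,c,h,w,f:cv2.resize(np.clip(im[r:r+h,c:c+w],0,255).astype(np.uint8),None,fx=f,fy=f,interpolation=cv2.INTER_CUBIC)
save('av_shaft',np.hstack([up(A['topi'],180,247,25,25,16),up(A['scenei'],170,380,25,25,16)]))
save('av_knob',np.hstack([up(A['topi'],197,368,25,25,16),up(A['scenei'],223,241,25,25,16)]))
C=calibration('scene'); print(proj(C,(.6757,.1319,.107)), observe()['clock'])
P=cloud(calibration('top'),A['topd'])
print((P[184:200,252:268,2]*1000).round(0).astype(int))
E
```

```text
[390.71876231 181.06257604] 27.15
[[ 83  86  88  86  87  88  90  94  91  91  89  87  90  89  87  86]
 [ 87  87  91  90  94  90  96  94  91  92  92  92  88  89  89  88]
 [ 89  88  94  94  89  90  92  92  92  92  92  94  91  88  85  89]
 [ 90  92  91  94  90  89  94  92  94  92  93  93  94  92  88  85]
 [ 93  92  93  93  91  98 100  97  98  92  91  92  92  93  91  88]
 [ 92  95  94  92  97  99 108 116 110  96  98  95  93  89  94  90]
 [ 94  93  95  97  97 115 113 115 110  98 100  92  92  91  92  91]
 [ 91  93  95 101  95 110 116 115 111  98  97  98  92  95  93  91]
 [ 94  93  94 103  97 107 113 108 109 102  97  94  92  91  93  92]
 [ 93  92  94  96  97  97 111 100  98  98  95  93  91  92  91  92]
 [ 93  95  91  92  99  98  97  98  99  96  96  89  92  93  93  91]
 [ 94  93  92  92  90  99  97  98  98  95  90  92  91  90  93  90]
 [ 92  92  93  93  92  94  92  91  91  91  90  93  92  94  91  91]
 [ 88  92  93  92  91  96  90  94  95  94  91  92  94  91  87  88]
 [ 88  87  92  94  91  90  95  89  93  89  93  91  91  89  89  90]
 [ 88  88  89  91  93  93  92  92  92  92  94  89  89  88  89  85]]<stdin>:7: RuntimeWarning: All-NaN slice encountered
```

View pics/av_shaft.png

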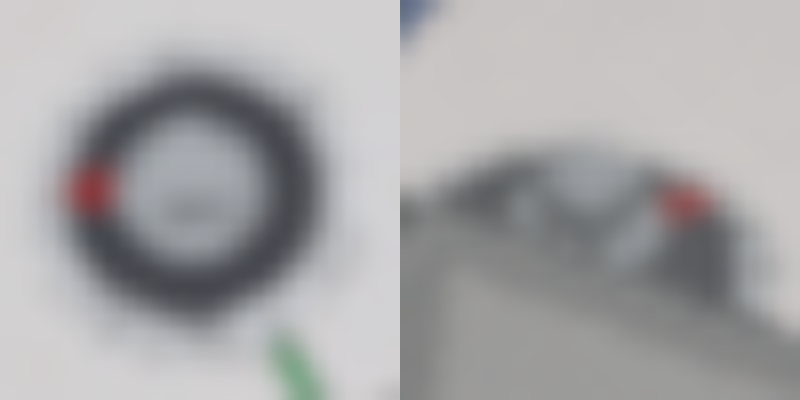

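View pics/av_knob.png

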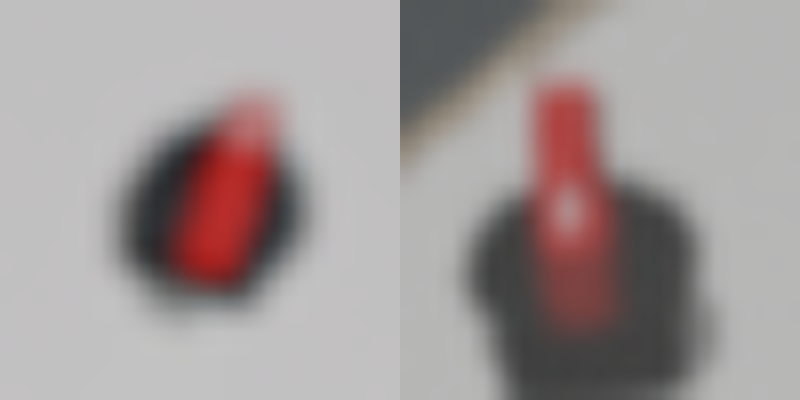

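```bash
python3 - <<'E'
from h import *
A=np.load('avg.npz'); t=calibration('top'); s=calibration('scene')
hsv=cv2.cvtColor(A['topi'].astype(np.uint8),cv2.COLOR_RGB2HSV).astype(int); 
def cen(mask,w):
    v,u=np.nonzero(mask); w=w[mask]; return (u*w).sum()/w.sum(),(v*w).sum()/w.sum()
im=A['topi']
# pointer: redness centroid
red=np.clip(im[...,0]-im[...,1:].max(-1)-15,0,None); m=np.zeros(red.shape,bool); m[184:200,247:258]=1
pp=cen(m,red); 
# dark plate centroid: fill
dark=(im.max(-1)<125).astype(np.uint8); dark[:180]=0;dark[206:]=0;dark[:,:248]=0;dark[:,270:]=0
cs,_=cv2.findContours(cv2.resize(np.clip(im[178:208,246:272],0,255).astype(np.uint8),None,fx=16,fy=16,interpolation=cv2.INTER_CUBIC).max(-1).__lt__(140).astype(np.uint8),cv2.RETR_EXTERNAL,cv2.CHAIN_APPROX_NONE)
c=max(cs,key=cv2.contourArea); e=cv2.fitEllipse(c); ec=((e[0][0]+.5)/16-.5+246,(e[0][1]+.5)/16-.5+178); print('plate ellipse px',ec,e[1])
for z in(.088,.092,.096): print(z,'plate c',onplane(t,*ec,z)[:2],'ptr',onplane(t,*pp,z)[:2])
a=onplane(t,*pp,.092)-onplane(t,*ec,.092); print('ptr radius',np.hypot(*a[:2]),'az world',np.arctan2(a[1],a[0]))
# shaft from depth
P=cloud(t,A['topd']); q=P[184:200,252:268].reshape(-1,3); h=q[q[:,2]>.106]; print('top shaft',len(h),h.mean(0))
Q=cloud(s,A['scened']); q=Q[165:195,375:410].reshape(-1,3); h=q[(q[:,2]>.106)&(np.hypot(q[:,0]-.676,q[:,1]-.132)<.04)]; print('scene shaft',len(h),h.mean(0) if len(h) else '')
# cabinet yaw from top avg: white top corners via contour
g=(im.min(-1)>190).astype(np.uint8)
# panel line
hs=cv2.cvtColor(np.clip(im,0,255).astype(np.uint8),cv2.COLOR_RGB2HSV)
b=((hs[...,0]>100)&(hs[...,0]<125)&(hs[...,1]>130)); b[:150]=0;b[260:]=0;b[:,:200]=0;b[:,300:]=0
v,u=np.nonzero(b); l=cv2.fitLine(np.stack([u,v],1).astype(np.float32),cv2.DIST_HUBER,0,.01,.01).ravel(); 
p1=onplane(t,l[2]-25*l[0],l[3]-25*l[1],.08); p2=onplane(t,l[2]+25*l[0],l[3]+25*l[1],.08); d=p1-p2; print('panel yaw',np.arctan2(-d[0],d[1]),p1,p2)
# knob bar yaw
for n,c,box in(('top',t,(195,218,368,395)),('scene',s,(222,246,240,262))):
    im=A[n+'i']; red=np.clip(im[...,0]-im[...,1:].max(-1)-30,0,None); m=np.zeros(red.shape,bool); m[box[0]:box[1],box[2]:box[3]]=1; m&=red>40
    v,u=np.nonzero(m); w=red[m]; mu=np.array([(u*w).sum(),(v*w).sum()])/w.sum(); X=np.stack([u,v],1)-mu; S=(X*w[:,None]).T@X; d=np.linalg.eigh(S)[1][:,1]
    p1=onplane(c,*(mu-3*d),.053);p2=onplane(c,*(mu+3*d),.053); print(n,mu,d,'yaw',np.degrees(np.arctan2(*(p2-p1)[[1,0]])),onplane(c,*mu,.045))
E
```

```text
plate ellipse px (258.6806468963623, 191.76659393310547) (243.2076873779297, 255.22232055664062)
0.088 plate c [0.67874808 0.13329317] ptr [0.69149197 0.1561685 ]
0.092 plate c [0.67752495 0.13335434] ptr [0.69024072 0.15617921]
0.096 plate c [0.67630181 0.1334155 ] ptr [0.68898948 0.15618991]
ptr radius 0.026127873394584254 az world 1.0625170623300146
top shaft 16 [0.67554468 0.13238662 0.11165905]
scene shaft 21 [0.67895525 0.12840258 0.11106884]
panel yaw 0.07871177531134844 [0.58840235 0.23200849 0.08      ] [0.60400441 0.03420048 0.08      ]
top [381.50092745 209.3354036 ] [-0.32444954  0.94590301] yaw 134.11922896064488 [ 0.40903294 -0.28839753  0.045     ]
scene [251.07904907 232.82406076] [0.0783747  0.99692397] yaw -44.080877476611285 [ 0.40849134 -0.28848572  0.045     ]
```

```bash
python3 - <<'E'
from h import *
t=calibration('top'); s=calibration('scene')
f=lambda a,o:(a+.5)/16-.5+o
print(onplane(t,f(213,368),f(202,197),.025), 'scene',[onplane(s,f(184,241),f(v,223),.025) for v in(255,265,275)])
p,M,o=pose(); print(p,o['q'])
plan((.413,-.293,.30),.777)
E
```

```text
[ 0.41393685 -0.29114986  0.025     ] scene [array([ 0.41246587, -0.29173758,  0.025     ]), array([ 0.41444747, -0.29387472,  0.025     ]), array([ 0.41642244, -0.29600467,  0.025     ])]
[ 0.52679757 -0.03415508  0.29829596] [-1.47475885e-01  2.52905800e-01  1.94547087e+00  1.07177099e-03
  9.37252751e-01 -2.32081805e-01]
rot tool [-0.693   0.0056  0.0026]
shift tool mm [  -1.7 -104.8 -262.6]
tool y in world [-0.701  0.713  0.   ] z [0.713 0.701 0.   ]
```

Knob centre is about (.4135,−.2925), bar yaw about −45°, so the jaw yaw is 0.777. Turning and moving above it.

Call:
carry_out(commands=[{"dx": 0, "dy": 0, "dz": 0, "wx": -0.115, "wy": 0, "wz": 0, "fingers": 85}, {"dx": 0, "dy": 0, "dz": 0, "wx": -0.115, "wy": 0, "wz": 0, "fingers": 60}, {"dx": 0, "dy": 0, "dz": 0, "wx": -0.115, "wy": 0, "wz": 0, "fingers": 60}, {"dx": 0, "dy": 0, "dz": 0, "wx": -0.115, "wy": 0, "wz": 0, "fingers": 60}, {"dx": 0, "dy": 0, "dz": 0, "wx": -0.115, "wy": 0, "wz": 0, "fingers": 60}, {"dx": 0, "dy": 0, "dz": 0, "wx": -0.115, "wy": 0, "wz": 0, "fingers": 60}, {"dx": 0, "dy": 0, "dz": 0, "wx": 0, "wy": 0, "wz": 0, "fingers": 60}])

```text
clock: 27.73
ee_pos: [0.5268, -0.0341, 0.2983]
orientation: [-0.808, 1.565, -0.0]
wrist_force: [0.9, 0.2, 0.0]
gripper_width: 0.0602
```

```bash
python3 - <<'E'
from h import *
plan((.4135,-.2925,.29),.777)
E
```

```text
rot tool [0.0303 0.0042 0.0043]
shift tool mm [   8.3 -104.8 -262. ]
tool y in world [-0.701  0.713  0.   ] z [0.713 0.701 0.   ]
```

Call:
carry_out(commands=[{"dx": 0, "dy": -15, "dz": -36, "wx": 0.028, "wy": 0, "wz": 0, "fingers": 60}, {"dx": 1, "dy": -15, "dz": -36, "wx": 0, "wy": 0, "wz": 0, "fingers": 60}, {"dx": 1, "dy": -15, "dz": -36, "wx": 0, "wy": 0, "wz": 0, "fingers": 60}, {"dx": 1, "dy": -15, "dz": -36, "wx": 0, "wy": 0, "wz": 0, "fingers": 60}, {"dx": 1, "dy": -15, "dz": -36, "wx": 0, "wy": 0, "wz": 0, "fingers": 60}, {"dx": 1, "dy": -14, "dz": -36, "wx": 0, "wy": 0, "wz": 0, "fingers": 60}, {"dx": 0, "dy": -12, "dz": -28, "wx": 0, "wy": 0, "wz": 0, "fingers": 60}, {"dx": 0, "dy": 0, "dz": 0, "wx": 0, "wy": 0, "wz": 0, "fingers": 60}])

```text
clock: 28.4
ee_pos: [0.4225, -0.2847, 0.2941]
orientation: [-0.992, 1.556, -0.229]
wrist_force: [0.3, -0.3, -0.4]
gripper_width: 0.06
```

```bash
python3 - <<'E'
from h import *
plan((.4135,-.2925,.255),.777)
E
```

```text
rot tool [-0.0143  0.008   0.0125]
shift tool mm [ 39.1   0.7 -11.8]
tool y in world [-0.701  0.713  0.   ] z [0.713 0.701 0.   ]
```

Call:
carry_out(commands=[{"dx": 10, "dy": 1, "dz": -11, "wx": -0.014, "wy": 0.008, "wz": 0.012, "fingers": 60}, {"dx": 0, "dy": 0, "dz": 0, "wx": 0, "wy": 0, "wz": 0, "fingers": 60}, {"dx": 28, "dy": 0, "dz": 0, "wx": 0, "wy": 0, "wz": 0, "fingers": 60}, {"dx": 0, "dy": 0, "dz": 0, "wx": 0, "wy": 0, "wz": 0, "fingers": 60}])

```text
clock: 28.73
ee_pos: [0.4137, -0.2941, 0.2569]
orientation: [-1.131, 1.567, -0.371]
wrist_force: [-1.8, 1.1, -0.8]
gripper_width: 0.0599
```

```bash
python3 - <<'E'
from h import *
plan((.4135,-.2925,.207),.777)
from meas import get
C,F=get('18')
b=F['scene']['im']; save('s18',cv2.resize(b[190:260,210:300],None,fx=7,fy=7,interpolation=cv2.INTER_CUBIC))
E
```

```text
rot tool [-0.0171  0.0017  0.0036]
shift tool mm [49.9  1.3  0.9]
tool y in world [-0.701  0.713  0.   ] z [0.713 0.701 0.   ]
```

View pics/s18.png

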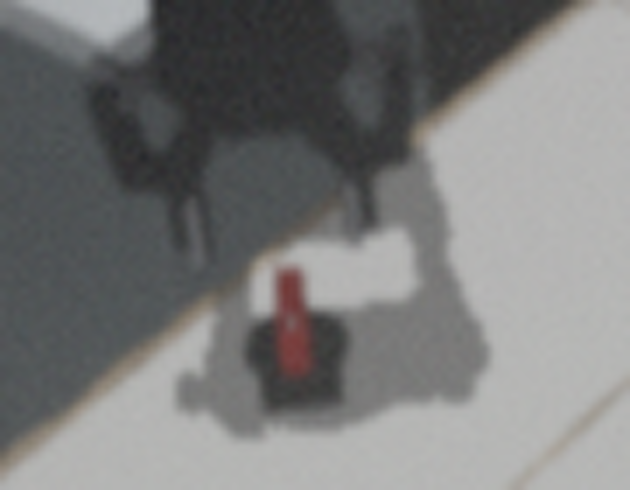

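The open fingers straddle the red bar, symmetric about it at crop (290,310). Descending.

Call:
carry_out(commands=[{"dx": 24, "dy": 1, "dz": 1, "wx": -0.016, "wy": 0, "wz": 0, "fingers": 60}, {"dx": 22, "dy": 0, "dz": 0, "wx": 0, "wy": 0, "wz": 0, "fingers": 60}, {"dx": 0, "dy": 0, "dz": 0, "wx": 0, "wy": 0, "wz": 0, "fingers": 60}])

```text
clock: 29.08
ee_pos: [0.4214, -0.295, 0.2203]
orientation: [-1.394, 1.545, -0.615]
wrist_force: [-1.0, 0.5, 0.4]
gripper_width: 0.0599
```

```bash
python3 - <<'E'
from h import *
plan((.4135,-.2925,.207),.777)
E
```

```text
rot tool [0.0019 0.0045 0.025 ]
shift tool mm [13.3  7.3 -3.9]
tool y in world [-0.701  0.713  0.   ] z [0.713 0.701 0.   ]
```

Call:
carry_out(commands=[{"dx": 13, "dy": 7, "dz": -4, "wx": 0, "wy": 0.004, "wz": 0.025, "fingers": 60}, {"dx": 0, "dy": 0, "dz": 0, "wx": 0, "wy": 0, "wz": 0, "fingers": 60}])

```text
clock: 29.25
ee_pos: [0.4152, -0.2925, 0.209]
orientation: [-0.929, 1.57, -0.149]
wrist_force: [-1.2, 0.8, 0.1]
gripper_width: 0.0599
```

```bash
python3 - <<'E'
from h import *
plan((.4135,-.2925,.207),.777)
E
```

```text
rot tool [0.0032 0.0007 0.0009]
shift tool mm [ 2.   1.2 -1.2]
tool y in world [-0.701  0.713  0.   ] z [0.713 0.701 0.   ]
```

Call:
carry_out(commands=[{"dx": 2, "dy": 1, "dz": -1, "wx": 0, "wy": 0, "wz": 0, "fingers": 30}, {"dx": 0, "dy": 0, "dz": 0, "wx": 0, "wy": 0, "wz": 0, "fingers": 8}, {"dx": 0, "dy": 0, "dz": 0, "wx": 0, "wy": 0, "wz": 0, "fingers": 8}, {"dx": 0, "dy": 0, "dz": 0, "wx": 0, "wy": 0, "wz": 0, "fingers": 8}, {"dx": 0, "dy": 0, "dz": 0, "wx": 0, "wy": 0, "wz": 0, "fingers": 8}, {"dx": 0, "dy": 0, "dz": 0, "wx": 0, "wy": 0, "wz": 0, "fingers": 8}])

```text
clock: 29.75
ee_pos: [0.4152, -0.2934, 0.2111]
orientation: [-1.4, 1.563, -0.62]
wrist_force: [0.4, 0.1, -1.4]
gripper_width: 0.0126
```

```bash
python3 - <<'E'
from h import *
plan((.4135,-.2925,.207),.777); o=observe(); print(o['wrist_force'],o['moment'],o['gripper_width'])
from meas import get
C,F=get('19')
b=F['scene']['im']; save('s19',cv2.resize(b[190:260,210:300],None,fx=7,fy=7,interpolation=cv2.INTER_CUBIC))
E
```

```text
rot tool [0.0029 0.0013 0.0076]
shift tool mm [ 4.1  1.8 -0.6]
tool y in world [-0.701  0.713  0.   ] z [0.713 0.701 0.   ]
[ 0.43611605  0.08487796 -1.44450027] [-1.35825164e-02 -1.43399999e-06 -1.29316589e-02] 0.012619246524223048
```

View pics/s19.png

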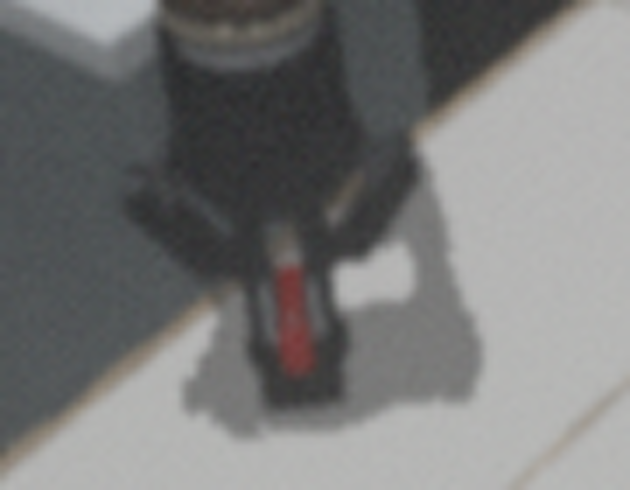

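The bar is pinched at 12.6 mm, centred. Lifting.

Call:
carry_out(commands=[{"dx": -10, "dy": 0, "dz": 0, "wx": 0, "wy": 0, "wz": 0, "fingers": 8}, {"dx": -30, "dy": 0, "dz": 0, "wx": 0, "wy": 0, "wz": 0, "fingers": 8}, {"dx": -35, "dy": 0, "dz": 0, "wx": 0, "wy": 0, "wz": 0, "fingers": 8}, {"dx": -35, "dy": 0, "dz": 0, "wx": 0, "wy": 0, "wz": 0, "fingers": 8}, {"dx": -35, "dy": 0, "dz": 0, "wx": 0, "wy": 0, "wz": 0, "fingers": 8}, {"dx": -15, "dy": 0, "dz": 0, "wx": 0, "wy": 0, "wz": 0, "fingers": 8}, {"dx": 0, "dy": 0, "dz": 0, "wx": 0, "wy": 0, "wz": 0, "fingers": 8}])

```text
clock: 30.43
ee_pos: [0.4126, -0.2915, 0.378]
orientation: [1.253, 1.569, 2.033]
wrist_force: [-0.4, -0.6, -0.4]
gripper_width: 0.0124
```

```bash
python3 - <<'E'
from h import *
plan((.46,.10,.37),2.63-np.pi); o=observe(); print(o['wrist_force'],o['gripper_width'],o['q'])
plan((.46,.10,.37),.777)
from meas import get
C,F=get('20')
b=F['scene']['im']; save('s20',cv2.resize(b[150:260,180:300],None,fx=5,fy=5,interpolation=cv2.INTER_CUBIC))
E
```

```text
rot tool [ 1.2911e+00 -7.0000e-04 -1.9000e-03]
shift tool mm [   8.   364.6 -150.3]
tool y in world [0.49  0.872 0.   ] z [ 0.872 -0.49   0.   ]
[-0.39165078 -0.58284781 -0.39728438] 0.012412417711810297 [-7.01519391e-01  1.06173075e-01  1.93590251e+00  8.49008963e-04
  1.10127132e+00 -1.48138154e+00]
rot tool [ 0.0025  0.0006 -0.0018]
shift tool mm [  8.  245.9 308.3]
tool y in world [-0.701  0.713  0.   ] z [0.713 0.701 0.   ]
```

View pics/s20.png

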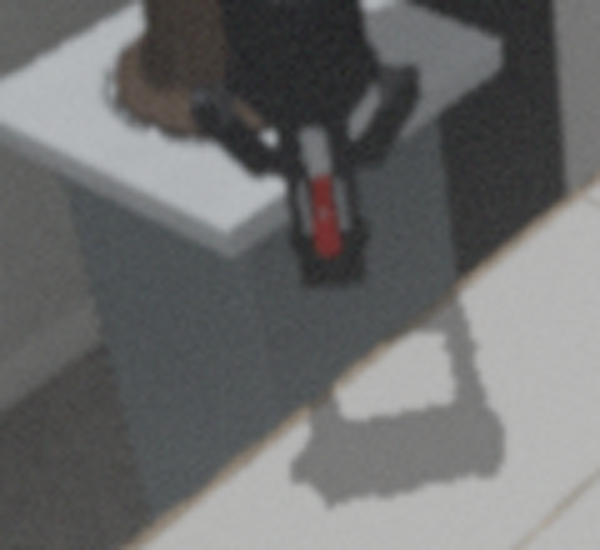

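The knob is lifted upright. Translate first, then turn, to keep joint 6 in range.

Call:
carry_out(commands=[{"dx": 0, "dy": 24, "dz": 30, "wx": 0, "wy": 0, "wz": 0, "fingers": 8}, {"dx": 0, "dy": 24, "dz": 30, "wx": 0, "wy": 0, "wz": 0, "fingers": 8}, {"dx": 0, "dy": 24, "dz": 30, "wx": 0, "wy": 0, "wz": 0, "fingers": 8}, {"dx": 0, "dy": 24, "dz": 30, "wx": 0, "wy": 0, "wz": 0, "fingers": 8}, {"dx": 0, "dy": 24, "dz": 30, "wx": 0, "wy": 0, "wz": 0, "fingers": 8}, {"dx": 0, "dy": 24, "dz": 30, "wx": 0, "wy": 0, "wz": 0, "fingers": 8}, {"dx": 0, "dy": 24, "dz": 30, "wx": 0, "wy": 0, "wz": 0, "fingers": 8}, {"dx": 0, "dy": 24, "dz": 30, "wx": 0, "wy": 0, "wz": 0, "fingers": 8}, {"dx": 0, "dy": 24, "dz": 30, "wx": 0, "wy": 0, "wz": 0, "fingers": 8}, {"dx": 0, "dy": 0, "dz": 0, "wx": 0, "wy": 0, "wz": 0, "fingers": 8}])

```text
clock: 31.37
ee_pos: [0.4454, 0.0655, 0.3552]
orientation: [2.072, 1.53, 2.839]
wrist_force: [0.2, 0.4, -0.1]
gripper_width: 0.0122
```

```bash
python3 - <<'E'
from h import *
o=observe(); print(o['gripper_width'],o['q'])
plan((.50,.13,.37),.777)
E
```

```text
0.012191657423552786 [ 0.04486443  0.03565585  2.06339705  0.01572504  1.08097543 -0.73065844]
rot tool [-0.0091 -0.0194 -0.0359]
shift tool mm [-14.8   7.7  84.1]
tool y in world [-0.701  0.713  0.   ] z [0.713 0.701 0.   ]
```

Call:
carry_out(commands=[{"dx": -14, "dy": 0, "dz": 0, "wx": -0.1, "wy": -0.019, "wz": -0.035, "fingers": 8}, {"dx": 0, "dy": 0, "dz": 0, "wx": -0.12, "wy": 0, "wz": 0, "fingers": 8}, {"dx": 0, "dy": 0, "dz": 0, "wx": -0.12, "wy": 0, "wz": 0, "fingers": 8}, {"dx": 0, "dy": 0, "dz": 0, "wx": -0.12, "wy": 0, "wz": 0, "fingers": 8}, {"dx": 0, "dy": 0, "dz": 0, "wx": -0.12, "wy": 0, "wz": 0, "fingers": 8}, {"dx": 0, "dy": 0, "dz": 0, "wx": -0.12, "wy": 0, "wz": 0, "fingers": 8}, {"dx": 0, "dy": 0, "dz": 0, "wx": -0.12, "wy": 0, "wz": 0, "fingers": 8}, {"dx": 0, "dy": 0, "dz": 0, "wx": -0.12, "wy": 0, "wz": 0, "fingers": 8}, {"dx": 0, "dy": 0, "dz": 0, "wx": -0.12, "wy": 0, "wz": 0, "fingers": 8}, {"dx": 0, "dy": 0, "dz": 0, "wx": -0.12, "wy": 0, "wz": 0, "fingers": 8}, {"dx": 0, "dy": 0, "dz": 0, "wx": -0.12, "wy": 0, "wz": 0, "fingers": 8}, {"dx": 0, "dy": 0, "dz": 0, "wx": -0.12, "wy": 0, "wz": 0, "fingers": 8}])

```text
clock: 32.37
ee_pos: [0.4319, 0.0656, 0.3399]
orientation: [0.956, 1.511, -3.08]
wrist_force: [-0.2, -0.5, -1.3]
gripper_width: 0.0124
```

```bash
python3 - <<'E'
from h import *
o=observe(); print(o['gripper_width'],o['q'])
plan((.50,.13,.37),2.63)
E
```

```text
0.01235532033630524 [ 5.13025052e-02  3.72409234e-02  2.09770148e+00 -7.13948129e-04
  1.06641104e+00 -2.19586155e+00]
rot tool [-0.3824  0.0434 -0.0416]
shift tool mm [-30.1 -89.5 -27.9]
tool y in world [-0.49  -0.872 -0.   ] z [-0.872  0.49   0.   ]
```

Call:
carry_out(commands=[{"dx": -25, "dy": 0, "dz": 0, "wx": -0.1, "wy": 0.043, "wz": -0.041, "fingers": 8}, {"dx": 0, "dy": 0, "dz": 0, "wx": -0.12, "wy": 0, "wz": 0, "fingers": 8}, {"dx": 0, "dy": 0, "dz": 0, "wx": -0.12, "wy": 0, "wz": 0, "fingers": 8}, {"dx": 0, "dy": 0, "dz": 0, "wx": 0, "wy": 0, "wz": 0, "fingers": 8}])

```text
clock: 32.7
ee_pos: [0.429, 0.0637, 0.3554]
orientation: [1.041, 1.549, -2.638]
wrist_force: [0.5, 0.5, -1.0]
gripper_width: 0.0125
```

```bash
python3 - <<'E'
from h import *
o=observe(); print(o['gripper_width'],o['q'])
plan((.50,.13,.37),2.63)
E
```

```text
0.01250374803979302 [ 0.05027112 -0.00359622  2.10269053 -0.01107786  1.06237811 -2.54888475]
rot tool [-0.0254  0.0114 -0.0189]
shift tool mm [-14.6 -92.5 -29.5]
tool y in world [-0.49  -0.872 -0.   ] z [-0.872  0.49   0.   ]
```

```bash
python3 - <<'E'
from h import *
plan((.66,.131,.365),2.63)
E
```

```text
rot tool [-0.0254  0.0114 -0.0189]
shift tool mm [  -9.6 -171.7 -168.5]
tool y in world [-0.49  -0.872 -0.   ] z [-0.872  0.49   0.   ]
```

Call:
carry_out(commands=[{"dx": -14, "dy": 0, "dz": 0, "wx": -0.02, "wy": 0.011, "wz": -0.018, "fingers": 8}, {"dx": 0, "dy": -25, "dz": -25, "wx": 0, "wy": 0, "wz": 0, "fingers": 8}, {"dx": 0, "dy": -25, "dz": -25, "wx": 0, "wy": 0, "wz": 0, "fingers": 8}, {"dx": 0, "dy": -25, "dz": -25, "wx": 0, "wy": 0, "wz": 0, "fingers": 8}, {"dx": -3, "dy": -25, "dz": -25, "wx": 0, "wy": 0, "wz": 0, "fingers": 8}, {"dx": -3, "dy": -25, "dz": -25, "wx": 0, "wy": 0, "wz": 0, "fingers": 8}, {"dx": 0, "dy": -15, "dz": -15, "wx": 0, "wy": 0, "wz": 0, "fingers": 8}, {"dx": 0, "dy": 0, "dz": 0, "wx": 0, "wy": 0, "wz": 0, "fingers": 8}])

```text
clock: 33.37
ee_pos: [0.6191, 0.1126, 0.3536]
orientation: [0.662, 1.537, -3.025]
wrist_force: [0.6, 0.5, -0.7]
gripper_width: 0.0124
```

```bash
python3 - <<'E'
from h import *
o=observe(); print(o['gripper_width'],o['q'])
plan((.677,.131,.35),2.63)
E
```

```text
0.012360049471900671 [ 1.10825694e-01  3.75043422e-01  1.65332154e+00 -2.14403935e-04
  1.14731359e+00 -2.48532238e+00]
rot tool [-0.0338  0.0272 -0.0205]
shift tool mm [  3.6 -44.4 -41.5]
tool y in world [-0.49  -0.872 -0.   ] z [-0.872  0.49   0.   ]
```

Call:
carry_out(commands=[{"dx": -3, "dy": -21, "dz": -20, "wx": -0.03, "wy": 0.026, "wz": -0.02, "fingers": 8}, {"dx": 0, "dy": -21, "dz": -20, "wx": 0, "wy": 0, "wz": 0, "fingers": 8}, {"dx": 0, "dy": 0, "dz": 0, "wx": 0, "wy": 0, "wz": 0, "fingers": 8}, {"dx": 0, "dy": 0, "dz": 0, "wx": 0, "wy": 0, "wz": 0, "fingers": 8}])

```text
clock: 33.7
ee_pos: [0.673, 0.1271, 0.3417]
orientation: [0.661, 1.546, -3.006]
wrist_force: [-0.3, -0.0, -1.6]
gripper_width: 0.0124
```

```bash
python3 - <<'E'
from h import *
o=observe(); print(o['gripper_width'],o['q'],o['wrist_force'])
plan((.677,.131,.335),2.63)
from meas import get
C,F=get('21')
up=lambda im,r,c,h,w,f:cv2.resize(im[r:r+h,c:c+w],None,fx=f,fy=f,interpolation=cv2.INTER_CUBIC)
save('s21',np.hstack([up(F['top']['im'],160,230,60,60,6),up(F['scene']['im'],140,360,60,60,6)]))
E
```

```text
0.012434262741558788 [ 1.23177440e-01  4.85856083e-01  1.51979654e+00 -3.24424820e-04
  1.16050273e+00 -2.49278165e+00] [-0.27502632 -0.00426161 -1.60041656]
rot tool [-0.0139  0.0195 -0.0149]
shift tool mm [ 6.7 -5.3 -1.6]
tool y in world [-0.49  -0.872 -0.   ] z [-0.872  0.49   0.   ]
```

View pics/s21.png

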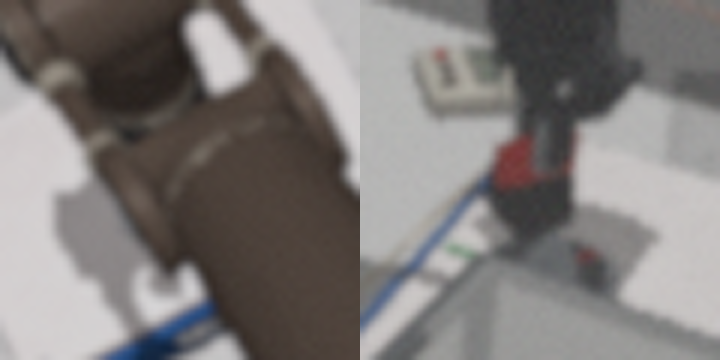

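Call:
carry_out(commands=[{"dx": 0, "dy": -5, "dz": -1, "wx": -0.01, "wy": 0.02, "wz": -0.015, "fingers": 8}, {"dx": 0, "dy": 0, "dz": 0, "wx": 0, "wy": 0, "wz": 0, "fingers": 8}])

```text
clock: 33.97
ee_pos: [0.674, 0.1302, 0.3407]
orientation: [0.883, 1.57, -2.775]
wrist_force: [-0.8, 0.0, -0.7]
gripper_width: 0.0123
```

```bash
python3 - <<'E'
from h import *
plan((.677,.131,.335),2.63)
p,M,o=pose(); s=calibration('scene')
ims=[];
for i in range(8): im,D=grab_frame('scene'); ims.append(im.astype(float))
im=np.mean(ims,0); big=cv2.resize(im[140:200,360:420].astype(np.uint8),None,fx=10,fy=10,interpolation=cv2.INTER_CUBIC)
def dr(q,col):
    u=proj(s,q); v=((u-np.array([360,140])+.5)*10-.5).astype(int); cv2.circle(big,tuple(map(int,v)),3,col,-1)
for d in(.155,.171,.184,.189,.211): dr(p+M[:,0]*d,(0,255,0))
# predicted disc circle radius 24 at depth 211-24.5 ; hub square
y,z=M[:,1],M[:,2]
for a in np.linspace(0,6.28,40): dr(p+M[:,0]*.187+.024*(np.cos(a)*y+np.sin(a)*z),(255,255,0))
for a,b in((1,1),(1,-1),(-1,1),(-1,-1)): dr(p+M[:,0]*.211+.0185*(a*y+b*z),(0,255,255))
for a in(1,-1):
  for b in (1,-1): dr(p+M[:,0]*.158+a*.025*y+b*.007*z,(255,255,255))
for h in(.098,.116): dr((.677,.131,h),(255,0,255))
save('s22',big)
E
```

```text
rot tool [-0.0045  0.0006 -0.0007]
shift tool mm [ 5.7 -2.2 -2.2]
tool y in world [-0.49  -0.872 -0.   ] z [-0.872  0.49   0.   ]
```

View pics/s22.png

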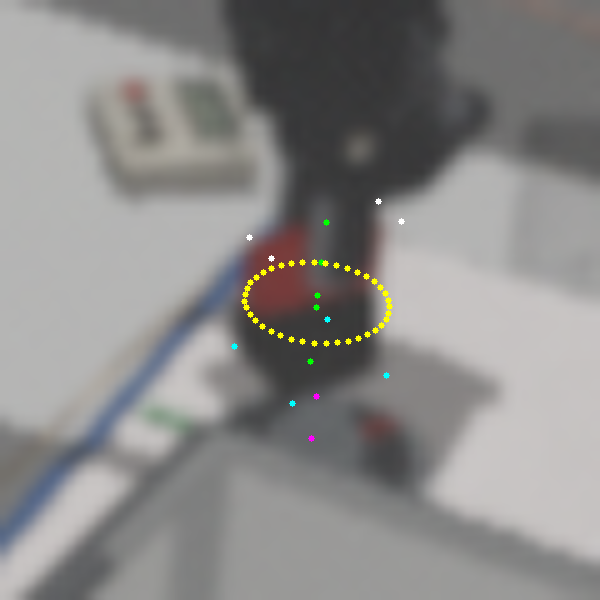

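```bash
python3 - <<'E'
from h import *
p,M,o=pose(); s=calibration('scene'); print(p)
ims=[grab_frame('scene')[0].astype(float) for i in range(12)]
im=np.mean(ims,0); np.save('avk.npy',im)
big=cv2.resize(np.clip((im[155:190,375:405]-20)*1.6,0,255).astype(np.uint8),None,fx=17,fy=17,interpolation=cv2.INTER_CUBIC); save('s23',big)
E
```

```text
[0.67461143 0.12996858 0.34149785]
```

View pics/s23.png

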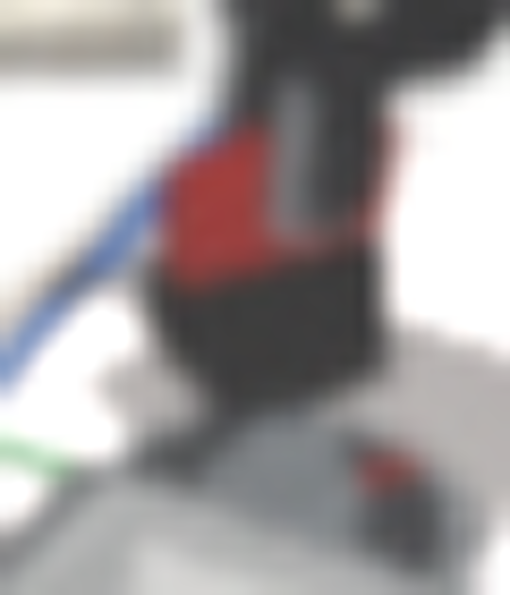

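```bash
python3 - <<'E'
from h import *
p,M,o=pose(); s=calibration('scene'); y,z,x=M[:,1],M[:,2],M[:,0]
f=lambda a,o:(a+.5)/17-.5+o
B=lambda sh,H:np.array([proj(s,p+x*d+(a*.025+sh)*y+b*.007*z) for a in(1,-1) for b in(1,-1) for d in(H-.053,H-.027)])
D=lambda sh,H:np.array([proj(s,p+x*(H-.0245)+(np.cos(t)*.024+sh)*y+np.sin(t)*.024*z) for t in np.linspace(0,6.28,100)])
Hb=lambda sh,H:np.array([proj(s,p+x*H+(a*.0185+sh)*y+b*.0185*z) for a in(1,-1) for b in(1,-1)])
for sh in(0,.003,.006):
  for H in(.207,.211):
    b=B(sh,H);d=D(sh,H);h=Hb(sh,H); print(sh,H,'bar u',b[:,0].min().round(2),b[:,0].max().round(2),'disc u',d[:,0].min().round(2),d[:,0].max().round(2),'hub lowest v',h[:,1].max().round(2),'bar left bottom v',b[b[:,0].argmin()],'hub u',h[:,0].min().round(2),h[:,0].max().round(2))
print('obs bar',f(163,375),f(402,375),'disc',f(152,375),f(383,375),'hub low v',f(405,155),f(230,375))
E
```

```text
0 0.207 bar u 384.02 399.93 disc u 384.25 398.77 hub lowest v 178.98 bar left bottom v [384.01976781 168.85666555] hub u 383.21 398.48
0 0.211 bar u 383.92 399.8 disc u 384.15 398.64 hub lowest v 179.96 bar left bottom v [383.91871937 169.85266011] hub u 383.11 398.35
0.003 0.207 bar u 383.24 399.16 disc u 383.48 398.01 hub lowest v 179.21 bar left bottom v [383.24475372 169.07856149] hub u 382.45 397.72
0.003 0.211 bar u 383.15 399.03 disc u 383.38 397.88 hub lowest v 180.19 bar left bottom v [383.14505028 170.07481291] hub u 382.35 397.59
0.006 0.207 bar u 382.47 398.39 disc u 382.71 397.24 hub lowest v 179.44 bar left bottom v [382.4687189  169.30074569] hub u 381.69 396.96
0.006 0.211 bar u 382.37 398.26 disc u 382.61 397.11 hub lowest v 180.41 bar left bottom v [382.37036391 170.29725406] hub u 381.59 396.84
obs bar 384.11764705882354 398.1764705882353 disc 383.47058823529414 397.05882352941177 hub low v 178.35294117647058 388.05882352941177
```

```bash
python3 - <<'E'
from h import *
plan((.6792,.1349,.330),2.63); print(observe()['wrist_force'],observe()['moment'])
E
```

```text
rot tool [-0.0044  0.0009 -0.0015]
shift tool mm [11.  -6.5 -1.6]
tool y in world [-0.49  -0.872 -0.   ] z [-0.872  0.49   0.   ]
[-0.79073355 -0.41080549 -1.41248269] [ 0.00145008 -0.00478543  0.00270582]
```

Call:
carry_out(commands=[{"dx": 8, "dy": -6, "dz": -2, "wx": 0, "wy": 0, "wz": 0, "fingers": 8}, {"dx": 0, "dy": 0, "dz": 0, "wx": 0, "wy": 0, "wz": 0, "fingers": 8}, {"dx": 0, "dy": 0, "dz": 0, "wx": 0, "wy": 0, "wz": 0, "fingers": 8}])

```text
clock: 35.22
ee_pos: [0.6799, 0.1346, 0.3324]
orientation: [1.242, 1.57, -2.416]
wrist_force: [-0.3, 0.4, -1.3]
gripper_width: 0.0123
```

```bash
python3 - <<'E'
from h import *
plan((.6792,.1349,.320),2.63); print(observe()['wrist_force'],observe()['moment'],observe()['ee_pos'])
E
```

```text
rot tool [-0.0046  0.0003 -0.001 ]
shift tool mm [12.4  0.1  0.8]
tool y in world [-0.49  -0.872 -0.   ] z [-0.872  0.49   0.   ]
[-0.33337464  0.44030883 -1.25579109] [-0.02007448  0.04249022  0.00178917] [0.67992883 0.134592   0.33244571]
```

Call:
carry_out(commands=[{"dx": 6, "dy": 0, "dz": 0, "wx": 0, "wy": 0, "wz": 0, "fingers": 8}, {"dx": 0, "dy": 0, "dz": 0, "wx": 0, "wy": 0, "wz": 0, "fingers": 8}])

```text
clock: 35.38
ee_pos: [0.6799, 0.1348, 0.3253]
orientation: [0.975, 1.569, -2.682]
wrist_force: [0.0, -0.1, -2.4]
gripper_width: 0.0125
```

Call:
carry_out(commands=[{"dx": 6, "dy": 0, "dz": 0, "wx": 0, "wy": 0, "wz": 0, "fingers": 8}, {"dx": 0, "dy": 0, "dz": 0, "wx": 0, "wy": 0, "wz": 0, "fingers": 8}])

```text
clock: 35.55
ee_pos: [0.6799, 0.1354, 0.319]
orientation: [0.086, 1.569, 2.712]
wrist_force: [-0.9, 1.3, -1.7]
gripper_width: 0.0126
```

```bash
python3 - <<'E'
from h import *
plan((.6792,.1349,.310),2.63); print(observe()['wrist_force'],observe()['moment'],observe()['ee_pos'])
E
```

```text
rot tool [-0.0046  0.0021 -0.0002]
shift tool mm [9.  0.8 0.3]
tool y in world [-0.49  -0.872 -0.   ] z [-0.872  0.49   0.   ]
[-0.92748903  1.32944405 -1.73817079] [0.18194732 0.17187546 0.01912056] [0.67985912 0.13541495 0.31903212]
```

At z = .319 there's only 1–2 N, so the taper has entered the bore. Continuing in small steps.

Call:
carry_out(commands=[{"dx": 4, "dy": 0, "dz": 0, "wx": 0, "wy": 0, "wz": 0, "fingers": 8}, {"dx": 0, "dy": 0, "dz": 0, "wx": 0, "wy": 0, "wz": 0, "fingers": 8}])

```text
clock: 35.72
ee_pos: [0.6801, 0.1359, 0.3183]
orientation: [-0.209, 1.569, 2.417]
wrist_force: [-2.5, -0.7, -0.6]
gripper_width: 0.0126
```

Call:
carry_out(commands=[{"dx": 4, "dy": 0, "dz": 0, "wx": 0, "wy": 0, "wz": 0, "fingers": 8}, {"dx": 0, "dy": 0, "dz": 0, "wx": 0, "wy": 0, "wz": 0, "fingers": 8}])

```text
clock: 35.88
ee_pos: [0.6802, 0.1359, 0.3185]
orientation: [-0.098, 1.569, 2.528]
wrist_force: [-1.6, -0.3, -1.8]
gripper_width: 0.0126
```

```bash
python3 - <<'E'
from h import *
plan((.6792,.1349,.307),2.63); p,M,o=pose(); print(o['wrist_force'],o['moment'],p,'tool F',M.T@o['wrist_force'])
E
```

```text
rot tool [-0.0039  0.002   0.0002]
shift tool mm [11.5  1.4  0.4]
tool y in world [-0.49  -0.872 -0.   ] z [-0.872  0.49   0.   ]
[-1.55227966 -0.30307869 -1.82366858] [0.04072526 0.37836126 0.01819217] [0.68024952 0.13594727 0.31853564] tool F [1.82591712 1.02925493 1.19743763]
```

Call:
carry_out(commands=[{"dx": 5, "dy": 1, "dz": 1.7, "wx": 0, "wy": 0, "wz": 0, "fingers": 8}])

```text
clock: 35.97
ee_pos: [0.6794, 0.136, 0.3172]
orientation: [-2.082, 1.568, 0.544]
wrist_force: [-3.8, 0.2, 22.9]
gripper_width: 0.0123
```

Call:
carry_out(commands=[{"dx": 6, "dy": 0, "dz": 0, "wx": 0, "wy": 0, "wz": 0, "fingers": 8}])

```text
clock: 36.05
ee_pos: [0.6798, 0.1362, 0.3165]
orientation: [-2.254, 1.566, 0.373]
wrist_force: [-11.6, -0.4, 26.7]
gripper_width: 0.0124
```

```bash
python3 - <<'E'
from h import *
plan((.6792,.1349,.307),2.63); p,M,o=pose(); print(o['wrist_force'],o['moment'],p,'tool F',M.T@o['wrist_force'])
E
```

```text
rot tool [-0.0035 -0.0027  0.0033]
shift tool mm [ 9.5  1.5 -0.1]
tool y in world [-0.49  -0.872 -0.   ] z [-0.872  0.49   0.   ]
[-11.63798634  -0.37188433  26.68422172] [-0.26039604  2.50700259  0.01278438] [0.67983556 0.13620797 0.31650239] tool F [-26.73140061   5.96679567   9.87209622]
```

Call:
carry_out(commands=[{"dx": 0, "dy": 1.5, "dz": 2.6, "wx": 0, "wy": 0, "wz": 0, "fingers": 8}])

```text
clock: 36.13
ee_pos: [0.6775, 0.136, 0.3182]
orientation: [-2.462, 1.564, 0.165]
wrist_force: [1.2, -0.0, -1.7]
gripper_width: 0.0126
```

Call:
carry_out(commands=[{"dx": 3, "dy": 1.5, "dz": 2.6, "wx": 0, "wy": 0, "wz": 0, "fingers": 8}])

```text
clock: 36.22
ee_pos: [0.6758, 0.1359, 0.3179]
orientation: [-2.518, 1.556, 0.109]
wrist_force: [0.5, -0.1, 10.4]
gripper_width: 0.0123
```

```bash
python3 - <<'E'
from h import *
plan((.6792,.1349,.307),2.63); p,M,o=pose(); print(o['wrist_force'],o['moment'],p,'tool F',M.T@o['wrist_force'])
E
```

```text
rot tool [-0.0031 -0.0118  0.0085]
shift tool mm [10.9 -0.8 -3.4]
tool y in world [-0.49  -0.872 -0.   ] z [-0.872  0.49   0.   ]
[ 0.49474912 -0.05115432 10.44433869] [-0.03490751 -0.34170692  0.06119208] [0.67584774 0.13592002 0.31785919] tool F [-10.43616245  -0.28765451  -0.57911339]
```

```bash
python3 - <<'E'
from h import *
p,M,o=pose(); s=calibration('scene'); print(p)
ims=[grab_frame('scene')[0].astype(float) for i in range(10)]
im=np.mean(ims,0); np.save('avk2.npy',im)
big=cv2.resize(np.clip((im[155:190,375:405]-20)*1.6,0,255).astype(np.uint8),None,fx=17,fy=17,interpolation=cv2.INTER_CUBIC); save('s24',big)
y,z,x=M[:,1],M[:,2],M[:,0]
for H in(.202,.206,.211):
    h=np.array([proj(s,p+x*H+(a*.0185)*y+b*.0185*z) for a in(1,-1) for b in(1,-1)]); print(H,h.round(1).tolist())
print(o['wrist_force'], proj(s,(.677,.131,.116)),proj(s,(.677,.131,.098)))
E
```

```text
[0.67584774 0.13592002 0.31785919]
0.202 [[384.8, 177.3], [390.7, 182.9], [394.0, 174.5], [400.0, 180.0]]
0.206 [[384.7, 178.2], [390.6, 183.9], [393.9, 175.4], [399.9, 181.0]]
0.211 [[384.6, 179.4], [390.5, 185.1], [393.8, 176.6], [399.7, 182.2]]
[ 0.49474912 -0.05115432 10.44433869] [391.1770998  179.16884452] [390.68838814 183.44545851]
```

View pics/s24.png

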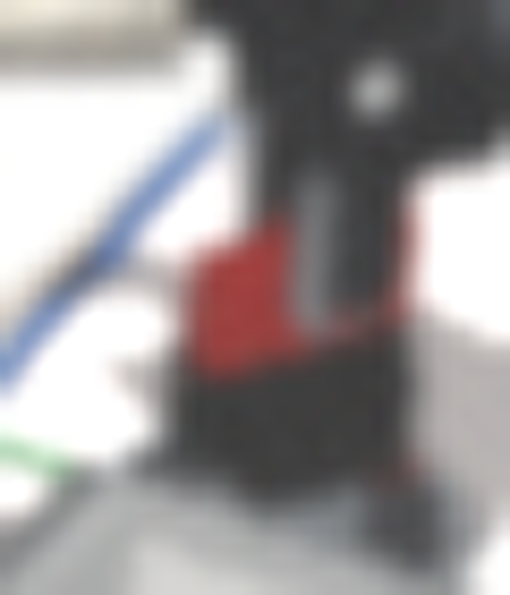

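Call:
carry_out(commands=[{"dx": -2, "dy": -0.8, "dz": -1.3, "wx": 0, "wy": -0.011, "wz": 0.008, "fingers": 8}])

```text
clock: 36.8
ee_pos: [0.6777, 0.1359, 0.3199]
orientation: [-2.551, 1.568, 0.076]
wrist_force: [-0.4, 0.6, -1.5]
gripper_width: 0.0126
```

Call:
carry_out(commands=[{"dx": 3, "dy": 0, "dz": 0, "wx": 0, "wy": 0, "wz": 0, "fingers": 8}])

```text
clock: 36.88
ee_pos: [0.6785, 0.1359, 0.318]
orientation: [-2.502, 1.566, 0.125]
wrist_force: [-2.1, 0.6, 11.8]
gripper_width: 0.0124
```

Call:
carry_out(commands=[{"dx": 3, "dy": 0, "dz": 0, "wx": 0, "wy": 0, "wz": 0, "fingers": 8}])

```text
clock: 36.97
ee_pos: [0.6788, 0.1361, 0.3172]
orientation: [-2.447, 1.565, 0.179]
wrist_force: [-6.2, -0.2, 16.7]
gripper_width: 0.0121
```

```bash
cat > st.py <<'E'
from h import *
p,M,o=pose(); plan((.6792,.1349,.307),2.63); print('F',o['wrist_force'].round(2),'M',o['moment'].round(3),'p',p.round(4),'toolF',(M.T@o['wrist_force']).round(2),'w',round(o['gripper_width'],4),'q6',o['q'][5].round(3),'psi',np.arctan2(M[1,2],M[0,2]).round(3),'t',round(o['clock'],2))
E
python3 st.py
```

```text
rot tool [-0.0034 -0.0042  0.0035]
shift tool mm [10.2  0.9 -0.9]
tool y in world [-0.49  -0.872 -0.   ] z [-0.872  0.49   0.   ]
F [-6.23 -0.19 16.73] M [-0.141  1.339  0.046] p [0.6788 0.1361 0.3172] toolF [-16.77   3.17   5.25] w 0.0121 q6 -2.492 psi 2.627 t 36.97
```

Call:
carry_out(commands=[{"dx": -4, "dy": 0.5, "dz": -0.5, "wx": 0, "wy": -0.004, "wz": 0.004, "fingers": 8}, {"dx": 0, "dy": 0, "dz": 0, "wx": 0, "wy": 0, "wz": 0, "fingers": 8}, {"dx": 0, "dy": 0, "dz": 0, "wx": 0, "wy": 0, "wz": 0, "fingers": 8}])

```text
clock: 37.22
ee_pos: [0.6788, 0.1355, 0.3194]
orientation: [0.373, 1.57, 2.999]
wrist_force: [-0.4, 1.7, 0.3]
gripper_width: 0.0127
```

```bash
python3 st.py
```

```text
rot tool [-0.0038  0.0007 -0.0003]
shift tool mm [12.4  0.3 -0.7]
tool y in world [-0.49  -0.872 -0.   ] z [-0.872  0.49   0.   ]
F [-0.37  1.68  0.27] M [ 0.214 -0.069  0.001] p [0.6788 0.1355 0.3194] toolF [-0.27 -1.28  1.15] w 0.0127 q6 -2.492 psi 2.626 t 37.22
```

Call:
carry_out(commands=[{"dx": 5, "dy": 0, "dz": 0, "wx": 0, "wy": 0, "wz": 0, "fingers": 8}])

```text
clock: 37.3
ee_pos: [0.6795, 0.1359, 0.3169]
orientation: [-2.021, 1.569, 0.605]
wrist_force: [-5.9, 0.3, 26.1]
gripper_width: 0.0124
```

```bash
python3 st.py
```

```text
rot tool [-0.0039 -0.001   0.002 ]
shift tool mm [ 9.9  1.  -0.2]
tool y in world [-0.49  -0.872 -0.   ] z [-0.872  0.49   0.   ]
F [-5.89  0.28 26.07] M [-0.09   1.476  0.004] p [0.6795 0.1359 0.3169] toolF [-26.08   2.61   5.24] w 0.0124 q6 -2.492 psi 2.626 t 37.3
```

Call:
carry_out(commands=[{"dx": 2, "dy": 0, "dz": 0, "wx": 0, "wy": 0, "wz": 0, "fingers": 8}])

```text
clock: 37.38
ee_pos: [0.6796, 0.136, 0.3168]
orientation: [-1.877, 1.569, 0.749]
wrist_force: [-3.7, -0.6, 9.9]
gripper_width: 0.0126
```

```bash
python3 st.py
```

```text
rot tool [-0.0036 -0.0005  0.0014]
shift tool mm [ 9.8  1.1 -0.2]
tool y in world [-0.49  -0.872 -0.   ] z [-0.872  0.49   0.   ]
F [-3.73 -0.59  9.91] M [-0.192  1.036 -0.02 ] p [0.6796 0.136  0.3168] toolF [-9.92  2.34  2.95] w 0.0126 q6 -2.492 psi 2.626 t 37.38
```

Call:
carry_out(commands=[{"dx": -3, "dy": 4.5, "dz": 0, "wx": 0, "wy": 0, "wz": 0, "fingers": 8}, {"dx": 0, "dy": 0, "dz": 0, "wx": 0, "wy": 0, "wz": 0, "fingers": 8}])

```text
clock: 37.55
ee_pos: [0.6779, 0.1337, 0.3198]
orientation: [-1.755, 1.563, 0.871]
wrist_force: [0.3, 0.1, 1.9]
gripper_width: 0.0123
```

Call:
carry_out(commands=[{"dx": 4, "dy": 0, "dz": 0, "wx": 0, "wy": 0, "wz": 0, "fingers": 8}])

```text
clock: 37.63
ee_pos: [0.6783, 0.1342, 0.3174]
orientation: [-1.775, 1.561, 0.851]
wrist_force: [-5.6, 1.5, 22.3]
gripper_width: 0.0123
```

```bash
python3 st.py
```

```text
rot tool [-0.0044 -0.002   0.0097]
shift tool mm [10.4 -1.1 -0.5]
tool y in world [-0.49  -0.872 -0.   ] z [-0.872  0.49   0.   ]
F [-5.58  1.47 22.32] M [0.348 1.013 0.045] p [0.6783 0.1342 0.3174] toolF [-22.34   1.26   5.53] w 0.0123 q6 -2.498 psi 2.626 t 37.63
```

```bash
python3 - <<'E'
from h import *
t=calibration('top'); a=onplane(t,257,191.5,.11);b=onplane(t,261,191.5,.11); d=b-a; print('image-right az',np.arctan2(d[1],d[0]))
A=np.load('avg.npz'); im=A['topi'][183:201,250:268].mean(-1); print(im.round(0).astype(int))
big=cv2.resize(np.clip((A['topi'][180:204,247:271]-90)*2.2,0,255).astype(np.uint8),None,fx=24,fy=24,interpolation=cv2.INTER_LANCZOS4)
def dr(q,col):
    u=proj(t,q); v=((u-np.array([247,180])+.5)*24-.5).astype(int); cv2.circle(big,tuple(map(int,v)),2,col,-1)
c=np.array([.6762,.1334])
for th,col in((1.06,(0,255,0)),(1.06+.785,(255,0,255))):
  for w,h in((.008,.098),(.008,.108),(.0045,.116)):
    for i in range(4):
        P1=[c+w*1.414*np.array([np.cos(th+.785+k*1.5708),np.sin(th+.785+k*1.5708)]) for k in(i,i+1)]
        for f in np.linspace(0,1,12): dr((*(P1[0]*(1-f)+P1[1]*f),h),col)
save('sq',np.hstack([cv2.resize(np.clip((A['topi'][180:204,247:263]-90)*2.2,0,255).astype(np.uint8),None,fx=14,fy=24,interpolation=cv2.INTER_LANCZOS4),big[:,:576]]))
E
```

```text
image-right az -2.0153369570269724
[[209 209 206 204 201 197 187 178 177 179 183 187 192 198 201 205 208 209]
 [209 208 203 196 190 182 166 147 139 138 144 156 169 181 190 197 202 206]
 [208 204 196 182 167 147 124 105  96  92  96 109 127 149 169 182 189 199]
 [203 193 178 151 123 101  87  86  90  89  83  80  87 105 130 153 175 195]
 [196 177 149 111  85  83  97 116 128 125 110  95  82  80  93 124 163 191]
 [190 162 121  87  81 102 129 150 160 158 145 128 105  83  78 102 146 184]
 [183 149 104  81  97 128 154 167 171 170 166 155 132  97  77  87 127 172]
 [173 133  94  89 115 147 165 171 172 172 171 166 148 112  81  80 112 161]
 [166 123  90  96 129 157 168 168 167 167 167 165 153 119  85  78 106 158]
 [161 120  87  96 129 157 164 157 153 153 155 158 149 117  85  78 106 158]
 [166 123  86  86 113 145 157 152 145 146 150 151 139 108  82  81 112 161]
 [172 131  87  76  92 123 147 154 156 157 155 143 119  91  78  88 126 168]
 [182 148 102  77  78  95 120 138 147 148 139 120  95  79  80 105 146 179]
 [193 170 131  92  77  78  88 101 109 108 101  90  78  78  99 136 168 185]
 [196 186 160 121  93  81  77  78  78  78  77  77  84 101 134 170 188 192]
 [199 193 179 156 130 109  93  83  79  78  83  98 121 145 170 191 200 200]
 [204 198 190 179 163 151 136 119 107 104 116 141 165 178 187 198 203 205]
 [208 204 198 187 181 181 173 163 152 145 154 173 189 186 178 189 203 208]]
```

View pics/sq.png

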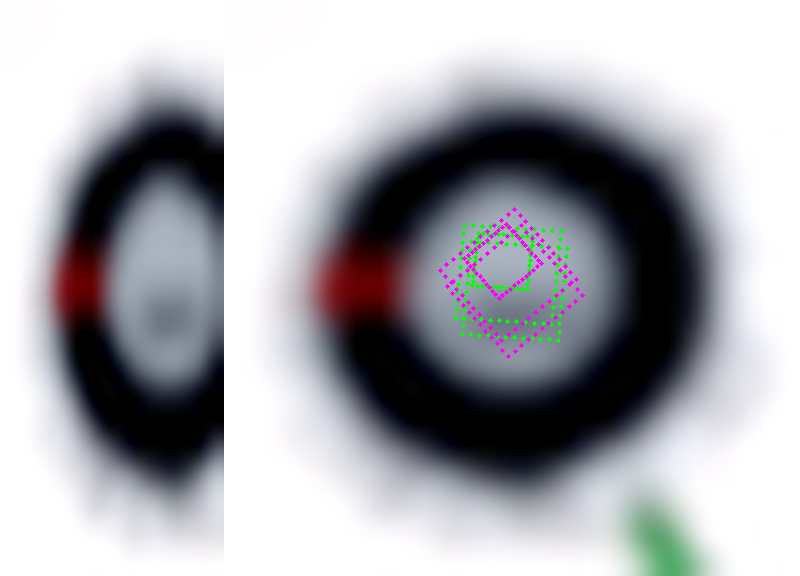

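```bash
python3 - <<'E'
from h import *
s=calibration('scene')
_,M,_=pose()
z=2.63; Z=np.array([np.cos(z),np.sin(z),0]); X=np.array([0,0,-1.]); Y=np.cross(Z,X)
for p,f in((np.array([.6746,.13,.3415]),'avk.npy'),(np.array([.67585,.1359,.3179]),'avk2.npy')):
    im=np.load(f); big=cv2.resize(np.clip((im[155:190,375:405]-20)*1.6,0,255).astype(np.uint8),None,fx=17,fy=17,interpolation=cv2.INTER_CUBIC)
    def ln(a,b,c):
        for g in np.linspace(0,1,25):
            u=proj(s,a*(1-g)+b*g)+np.array([.45,0]); v=((u-np.array([375,155])+.5)*17-.5).astype(int); cv2.circle(big,tuple(map(int,v)),1,c,-1)
    for H,c in((.211,(0,255,0)),(.204,(255,255,0))):
        sh=.005
        q=lambda a,b,d:p+X*d+(a+sh)*Y+b*Z
        for d in(H-.053,H-.027):
            for (a1,b1),(a2,b2) in (((.025,.007),(.025,-.007)),((.025,-.007),(-.025,-.007)),((-.025,-.007),(-.025,.007))): ln(q(a1,b1,d),q(a2,b2,d),c)
        for (a1,b1),(a2,b2) in (((1,1),(1,-1)),((1,-1),(-1,-1))): ln(q(a1*.0185,b1*.0185,H),q(a2*.0185,b2*.0185,H),c)
    save(f[:-4],big)
a=cv2.imread('pics/avk.png');b=cv2.imread('pics/avk2.png'); cv2.imwrite('pics/avkk.png',cv2.resize(np.hstack([a,b]),(800,467)))
E
```

```text
(no output)
```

View pics/avkk.png

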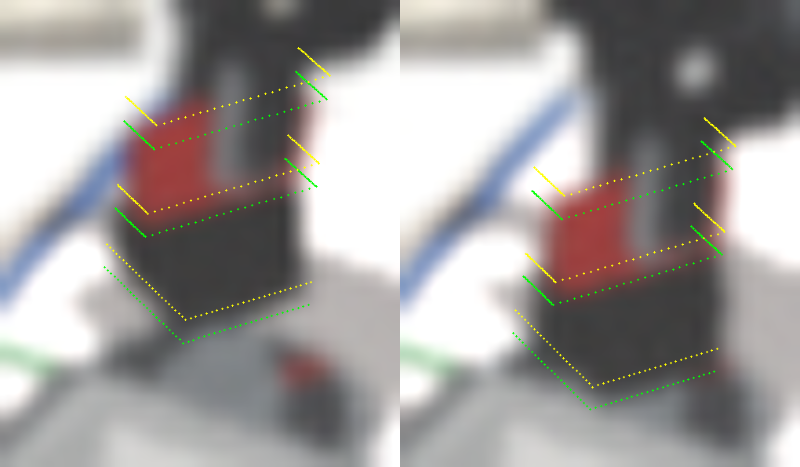

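Call:
carry_out(commands=[{"dx": -5, "dy": 0, "dz": 0, "wx": 0, "wy": -0.002, "wz": 0.009, "fingers": 8}, {"dx": 0, "dy": 0, "dz": 0, "wx": 0, "wy": 0, "wz": 0, "fingers": 8}])

```text
clock: 37.8
ee_pos: [0.6782, 0.1343, 0.3216]
orientation: [-1.767, 1.57, 0.859]
wrist_force: [1.5, 1.0, 0.6]
gripper_width: 0.0124
```

```bash
python3 - <<'E'
from h import *
plan((.6778,.1390,.321),2.63); print(observe()['wrist_force'])
E
```

```text
rot tool [-0.0043 -0.0001  0.0004]
shift tool mm [ 0.6 -3.8  2.6]
tool y in world [-0.49  -0.872 -0.   ] z [-0.872  0.49   0.   ]
[1.46314981 1.00023883 0.61844595]
```

Call:
carry_out(commands=[{"dx": 0, "dy": -4, "dz": 2.5, "wx": 0, "wy": 0, "wz": 0, "fingers": 8}, {"dx": 0, "dy": 0, "dz": 0, "wx": 0, "wy": 0, "wz": 0, "fingers": 8}])

```text
clock: 37.97
ee_pos: [0.6781, 0.138, 0.32]
orientation: [2.173, 1.567, -1.484]
wrist_force: [2.3, 0.3, 0.9]
gripper_width: 0.0122
```

```bash
python3 st.py
```

```text
rot tool [-0.0037 -0.002  -0.003 ]
shift tool mm [13.   2.2 -2.5]
tool y in world [-0.49  -0.872 -0.   ] z [-0.872  0.49   0.   ]
F [2.32 0.26 0.92] M [ 0.009 -0.447  0.081] p [0.6781 0.138  0.32  ] toolF [-0.92 -1.37 -1.9 ] w 0.0122 q6 -2.486 psi 2.626 t 37.97
```

Call:
carry_out(commands=[{"dx": 5, "dy": 0, "dz": 0, "wx": 0, "wy": 0, "wz": 0, "fingers": 8}])

```text
clock: 38.05
ee_pos: [0.6789, 0.1378, 0.3169]
orientation: [2.623, 1.565, -1.033]
wrist_force: [-4.7, -1.0, 27.9]
gripper_width: 0.0125
```

```bash
python3 st.py
```

```text
rot tool [-0.0031 -0.0048 -0.0027]
shift tool mm [ 9.9  2.4 -1.6]
tool y in world [-0.49  -0.872 -0.   ] z [-0.872  0.49   0.   ]
F [-4.69 -0.96 27.93] M [-0.421  1.009  0.041] p [0.6789 0.1378 0.3169] toolF [-27.94   3.22   3.47] w 0.0125 q6 -2.486 psi 2.627 t 38.05
```

Every press stops at the same height, about 5 mm below the tip, with small side forces. That is what a square bore sitting diagonally on the taper would do. I'll test by turning clockwise under a light press.

Call:
carry_out(commands=[{"dx": -2, "dy": 2, "dz": -1.5, "wx": 0.0, "wy": -0.004, "wz": -0.002, "fingers": 8}, {"dx": 0, "dy": 0, "dz": 0, "wx": 0, "wy": 0, "wz": 0, "fingers": 8}, {"dx": 1, "dy": 0, "dz": 0, "wx": 0.1, "wy": 0, "wz": 0, "fingers": 8}, {"dx": 1, "dy": 0, "dz": 0, "wx": 0.1, "wy": 0, "wz": 0, "fingers": 8}])

```text
clock: 38.38
ee_pos: [0.6796, 0.1358, 0.3181]
orientation: [-1.667, 1.569, 0.754]
wrist_force: [-1.3, -0.5, 7.5]
gripper_width: 0.0124
```

```bash
python3 st.py
```

```text
rot tool [-0.2094 -0.0003  0.0014]
shift tool mm [11.1  1.  -0.1]
tool y in world [-0.49  -0.872 -0.   ] z [-0.872  0.49   0.   ]
F [-1.26 -0.46  7.49] M [-0.189  0.211  0.136] p [0.6796 0.1358 0.3181] toolF [-7.49  1.17  0.64] w 0.0124 q6 -2.287 psi 2.421 t 38.38
```

Call:
carry_out(commands=[{"dx": 2, "dy": 0, "dz": 0, "wx": 0.08, "wy": 0, "wz": 0, "fingers": 8}])

```text
clock: 38.47
ee_pos: [0.68, 0.1358, 0.3179]
orientation: [-2.014, 1.569, 0.322]
wrist_force: [-2.8, -0.6, 12.4]
gripper_width: 0.0125
```

```bash
python3 st.py
```

```text
rot tool [-0.2937 -0.0011  0.0016]
shift tool mm [10.9  1.1  0.2]
tool y in world [-0.49  -0.872 -0.   ] z [-0.872  0.49   0.   ]
F [-2.77 -0.55 12.37] M [-0.198  0.599  0.112] p [0.68   0.1358 0.3179] toolF [-12.37   2.36   1.51] w 0.0125 q6 -2.202 psi 2.336 t 38.47
```

```bash
python3 - <<'E'
from h import *
s=calibration('scene')
ims=[grab_frame('scene')[0].astype(float) for i in range(10)]
im=np.mean(ims,0); np.save('avk3.npy',im)
big=cv2.resize(np.clip((im[150:195,368:413]-20)*1.6,0,255).astype(np.uint8),None,fx=12,fy=12,interpolation=cv2.INTER_CUBIC); save('s25',big)
E
```

```text
(no output)
```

View pics/s25.png

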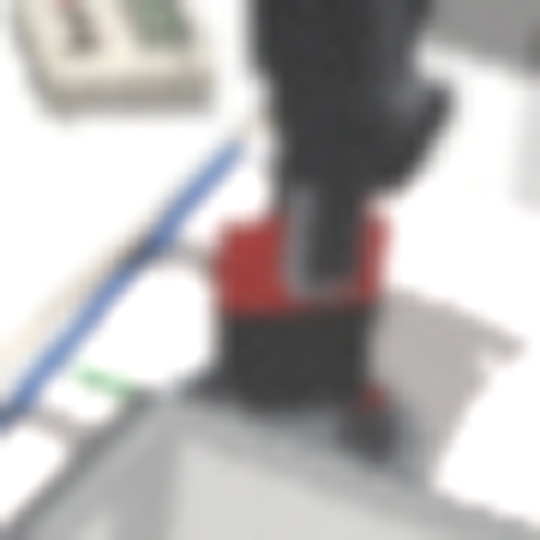

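Mz ≈ +0.12 N·m, the spindle friction, so clockwise drags the shaft and the bore is wedged clockwise-ahead of the square. I'll turn counter-clockwise under light pressure to let it align.

Call:
carry_out(commands=[{"dx": 0, "dy": 0, "dz": 0, "wx": -0.1, "wy": 0, "wz": 0, "fingers": 8}, {"dx": 1, "dy": 0, "dz": 0, "wx": -0.1, "wy": 0, "wz": 0, "fingers": 8}, {"dx": 1, "dy": 0, "dz": 0, "wx": -0.1, "wy": 0, "wz": 0, "fingers": 8}])

```text
clock: 39.22
ee_pos: [0.6791, 0.1358, 0.316]
orientation: [-0.555, 1.57, 2.097]
wrist_force: [0.7, -0.6, -1.2]
gripper_width: 0.0125
```

```bash
python3 st.py
```

```text
rot tool [0.0216 0.001  0.0006]
shift tool mm [ 9.   0.8 -0.5]
tool y in world [-0.49  -0.872 -0.   ] z [-0.872  0.49   0.   ]
F [ 0.75 -0.64 -1.19] M [ 0.089 -0.037 -0.009] p [0.6791 0.1358 0.316 ] toolF [ 1.19  0.22 -0.97] w 0.0125 q6 -2.518 psi 2.652 t 39.22
```

Call:
carry_out(commands=[{"dx": 2, "dy": 0, "dz": 0, "wx": -0.1, "wy": 0, "wz": 0, "fingers": 8}])

```text
clock: 39.3
ee_pos: [0.6786, 0.1357, 0.313]
orientation: [0.13, 1.568, 2.886]
wrist_force: [0.7, -0.1, -1.5]
gripper_width: 0.0128
```

```bash
python3 st.py
```

```text
rot tool [ 0.1267  0.0026 -0.0005]
shift tool mm [ 6.   0.4 -0.9]
tool y in world [-0.49  -0.872 -0.   ] z [-0.872  0.49   0.   ]
F [ 0.7  -0.13 -1.54] M [ 0.018 -0.031 -0.004] p [0.6786 0.1357 0.313 ] toolF [ 1.54 -0.14 -0.7 ] w 0.0128 q6 -2.623 psi 2.757 t 39.3
```

It dropped freely to .313 with no force, so the hypothesis was right. Pressing on down.

Call:
carry_out(commands=[{"dx": 4, "dy": 0, "dz": 0, "wx": 0, "wy": 0, "wz": 0, "fingers": 8}])

```text
clock: 39.38
ee_pos: [0.6783, 0.1357, 0.308]
orientation: [0.238, 1.567, 2.997]
wrist_force: [1.3, -0.1, 0.6]
gripper_width: 0.0126
```

```bash
python3 st.py
```

```text
rot tool [ 0.1286  0.0032 -0.001 ]
shift tool mm [ 1.   0.3 -1.2]
tool y in world [-0.49  -0.872 -0.   ] z [-0.872  0.49   0.   ]
F [ 1.34 -0.05  0.63] M [ 0.074 -0.421  0.023] p [0.6783 0.1357 0.308 ] toolF [-0.64 -0.45 -1.26] w 0.0126 q6 -2.625 psi 2.759 t 39.38
```

Call:
carry_out(commands=[{"dx": 3, "dy": 0, "dz": 0, "wx": 0, "wy": 0, "wz": 0, "fingers": 8}])

```text
clock: 39.47
ee_pos: [0.6787, 0.1357, 0.3075]
orientation: [0.239, 1.568, 2.995]
wrist_force: [-7.2, -0.8, 26.8]
gripper_width: 0.0122
```

```bash
python3 st.py
```

```text
rot tool [ 0.1264  0.0029 -0.0009]
shift tool mm [ 0.5  0.5 -0.8]
tool y in world [-0.49  -0.872 -0.   ] z [-0.872  0.49   0.   ]
F [-7.18 -0.85 26.75] M [0.022 1.359 0.134] p [0.6787 0.1357 0.3075] toolF [-26.73   3.5    6.42] w 0.0122 q6 -2.623 psi 2.756 t 39.47
```

It stopped at TCP z = .308, exactly 10 mm (the full-width section) below the first stop, so it's on the shoulder. Relieving the press, checking the image, then turning.

Call:
carry_out(commands=[{"dx": -0.5, "dy": 0, "dz": 0, "wx": 0, "wy": 0, "wz": 0, "fingers": 8}, {"dx": 0, "dy": 0, "dz": 0, "wx": 0, "wy": 0, "wz": 0, "fingers": 8}])

```text
clock: 39.63
ee_pos: [0.6786, 0.1357, 0.3084]
orientation: [0.289, 1.567, 3.04]
wrist_force: [1.1, 0.6, -1.3]
gripper_width: 0.0123
```

```bash
cat > tw.py <<'E'
from h import *
import sys
sh=.0033; C=np.array([.6771,.1326])
p,M,o=pose(); psi=np.arctan2(M[1,2],M[0,2]); Y=np.array([-np.sin(psi),np.cos(psi)])
t=np.array([*(C-sh*Y),.3082]); e=M.T@(t-p)*1000
d=np.cross(M[:,0],[0,0,-1.]); tilt=M.T@d
print('t',round(o['clock'],2),'psi',psi.round(3),'q6',o['q'][5].round(3),'F',o['wrist_force'].round(1),'M',o['moment'].round(3),'p',p.round(4),'corr mm',e.round(1),'tilt corr',tilt.round(4),'w',round(o['gripper_width'],4))
E
python3 tw.py; python3 - <<'E'
from h import *
ims=[grab_frame('scene')[0].astype(float) for i in range(6)]
im=np.mean(ims,0)
big=cv2.resize(np.clip((im[150:195,368:413]-20)*1.6,0,255).astype(np.uint8),None,fx=12,fy=12,interpolation=cv2.INTER_CUBIC); save('s26',big)
E
```

```text
t 39.63 psi 2.751 q6 -2.617 F [ 1.1  0.6 -1.3] M [ 0.109 -0.207 -0.011] p [0.6786 0.1357 0.3084] corr mm [0.2 0.2 0.2] tilt corr [ 0.      0.0036 -0.0011] w 0.0123
```

View pics/s26.png

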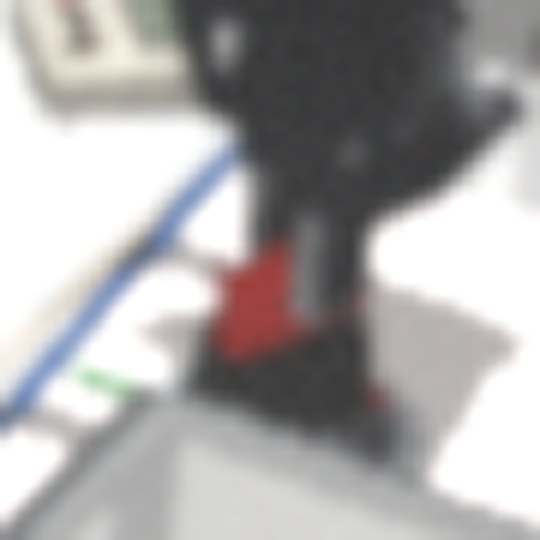

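The hub now sits down at the dial. Turning clockwise.

Call:
carry_out(commands=[{"dx": 0.2, "dy": 0, "dz": -0.4, "wx": 0.12, "wy": 0, "wz": 0, "fingers": 8}, {"dx": 0.2, "dy": 0, "dz": -0.4, "wx": 0.12, "wy": 0, "wz": 0, "fingers": 8}, {"dx": 0.2, "dy": 0, "dz": -0.4, "wx": 0.12, "wy": 0, "wz": 0, "fingers": 8}, {"dx": 0.2, "dy": 0, "dz": -0.4, "wx": 0.12, "wy": 0, "wz": 0, "fingers": 8}])

```text
clock: 40.27
ee_pos: [0.6807, 0.1353, 0.308]
orientation: [0.446, 1.569, 2.701]
wrist_force: [-0.0, -0.2, 1.5]
gripper_width: 0.0129
```

```bash
python3 tw.py
```

```text
t 40.27 psi 2.255 q6 -2.122 F [-0.  -0.2  1.5] M [ 0.127 -0.023  0.109] p [0.6807 0.1353 0.308 ] corr mm [-0.2  1.2  0.2] tilt corr [ 0.      0.002  -0.0009] w 0.0129
```

Call:
carry_out(commands=[{"dx": 0, "dy": 0.4, "dz": -0.4, "wx": 0.12, "wy": 0, "wz": 0, "fingers": 8}, {"dx": 0, "dy": 0, "dz": -0.4, "wx": 0.12, "wy": 0, "wz": 0, "fingers": 8}, {"dx": 0, "dy": 0, "dz": -0.4, "wx": 0.12, "wy": 0, "wz": 0, "fingers": 8}, {"dx": 0, "dy": 0, "dz": -0.4, "wx": 0.12, "wy": 0, "wz": 0, "fingers": 8}, {"dx": 0, "dy": 0, "dz": -0.4, "wx": 0.12, "wy": 0, "wz": 0, "fingers": 8}, {"dx": 0, "dy": 0, "dz": -0.4, "wx": 0.12, "wy": 0, "wz": 0, "fingers": 8}])

```text
clock: 40.77
ee_pos: [0.6816, 0.1331, 0.308]
orientation: [1.044, 1.569, 2.549]
wrist_force: [0.4, 0.3, 1.5]
gripper_width: 0.0125
```

```bash
python3 tw.py
```

```text
t 40.77 psi 1.505 q6 -1.375 F [0.4 0.3 1.5] M [ 0.107 -0.09   0.039] p [0.6816 0.1331 0.308 ] corr mm [-0.2  1.1 -0.8] tilt corr [ 0.      0.0008 -0.0014] w 0.0125
```

Call:
carry_out(commands=[{"dx": 0, "dy": 0.4, "dz": -0.6, "wx": 0.12, "wy": 0, "wz": 0, "fingers": 8}, {"dx": 0, "dy": 0, "dz": -0.4, "wx": 0.12, "wy": 0, "wz": 0, "fingers": 8}, {"dx": 0, "dy": 0, "dz": -0.4, "wx": 0.12, "wy": 0, "wz": 0, "fingers": 8}, {"dx": 0, "dy": 0, "dz": -0.4, "wx": 0.12, "wy": 0, "wz": 0, "fingers": 8}, {"dx": 0, "dy": 0, "dz": -0.4, "wx": 0.12, "wy": 0, "wz": 0, "fingers": 8}, {"dx": 0, "dy": 0, "dz": -0.4, "wx": 0.12, "wy": 0, "wz": 0, "fingers": 8}])

```text
clock: 41.27
ee_pos: [0.6807, 0.1308, 0.308]
orientation: [1.365, 1.57, 2.119]
wrist_force: [0.9, -0.1, 1.2]
gripper_width: 0.0125
```

```bash
python3 tw.py; python3 - <<'E'
from h import *
ims=[grab_frame('scene')[0].astype(float) for i in range(4)]
im=np.mean(ims,0)
big=cv2.resize(np.clip((im[150:195,368:413]-20)*1.6,0,255).astype(np.uint8),None,fx=12,fy=12,interpolation=cv2.INTER_CUBIC); save('s27',big)
E
```

```text
t 41.27 psi 0.755 q6 -0.628 F [ 0.9 -0.1  1.2] M [ 0.08  -0.112  0.106] p [0.6807 0.1308 0.308 ] corr mm [-0.2  0.5 -1.4] tilt corr [ 0.      0.0001 -0.0004] w 0.0125
```

View pics/s27.png

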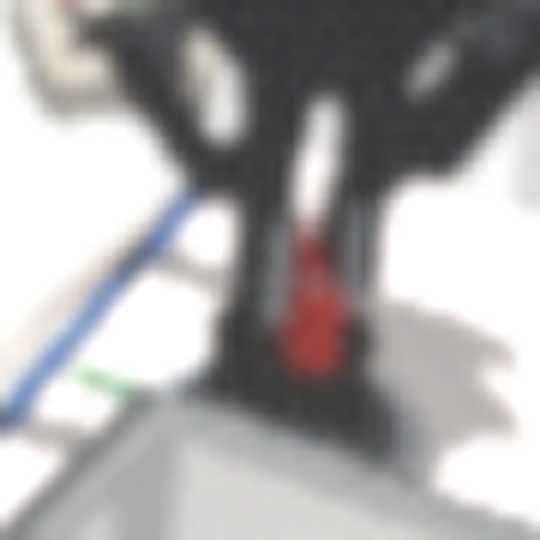

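Call:
carry_out(commands=[{"dx": 0, "dy": 0.2, "dz": -0.7, "wx": 0.12, "wy": 0, "wz": 0, "fingers": 8}, {"dx": 0, "dy": 0, "dz": -0.5, "wx": 0.12, "wy": 0, "wz": 0, "fingers": 8}, {"dx": 0, "dy": 0, "dz": -0.4, "wx": 0.12, "wy": 0, "wz": 0, "fingers": 8}, {"dx": 0, "dy": 0, "dz": -0.4, "wx": 0.12, "wy": 0, "wz": 0, "fingers": 8}, {"dx": 0, "dy": 0, "dz": -0.4, "wx": 0.12, "wy": 0, "wz": 0, "fingers": 8}, {"dx": 0, "dy": 0, "dz": -0.4, "wx": 0.12, "wy": 0, "wz": 0, "fingers": 8}, {"dx": 0, "dy": 0, "dz": -0.4, "wx": 0.12, "wy": 0, "wz": 0, "fingers": 8}, {"dx": 0, "dy": 0, "dz": -0.4, "wx": 0.12, "wy": 0, "wz": 0, "fingers": 8}])

```text
clock: 42.13
ee_pos: [0.6776, 0.1298, 0.308]
orientation: [-0.646, 1.57, -0.862]
wrist_force: [0.7, -0.0, 1.4]
gripper_width: 0.0125
```

```bash
python3 tw.py
```

```text
t 42.13 psi -0.215 q6 0.342 F [ 0.7 -0.   1.4] M [ 0.06  -0.087  0.131] p [0.6776 0.1298 0.308 ] corr mm [-0.2 -0.7 -1.1] tilt corr [-0.      0.0008  0.0006] w 0.0125
```

Call:
carry_out(commands=[{"dx": 0, "dy": -0.3, "dz": -0.6, "wx": 0.12, "wy": 0, "wz": 0, "fingers": 8}, {"dx": 0, "dy": 0, "dz": -0.5, "wx": 0.12, "wy": 0, "wz": 0, "fingers": 8}, {"dx": 0, "dy": 0, "dz": -0.4, "wx": 0.12, "wy": 0, "wz": 0, "fingers": 8}, {"dx": 0, "dy": 0, "dz": -0.4, "wx": 0.12, "wy": 0, "wz": 0, "fingers": 8}, {"dx": 0, "dy": 0, "dz": -0.4, "wx": 0.12, "wy": 0, "wz": 0, "fingers": 8}, {"dx": 0, "dy": 0, "dz": -0.4, "wx": 0.12, "wy": 0, "wz": 0, "fingers": 8}, {"dx": 0, "dy": 0, "dz": -0.4, "wx": 0.12, "wy": 0, "wz": 0, "fingers": 8}, {"dx": 0, "dy": 0, "dz": -0.4, "wx": 0.12, "wy": 0, "wz": 0, "fingers": 8}])

```text
clock: 42.8
ee_pos: [0.6748, 0.1318, 0.308]
orientation: [0.059, 1.568, -1.141]
wrist_force: [0.6, 0.4, 1.4]
gripper_width: 0.0121
```

```bash
python3 tw.py; python3 - <<'E'
from h import *
im=grab_frame('scene')[0].astype(float)
im2=grab_frame('top')[0].astype(float)
big=cv2.resize(np.clip((im[150:195,368:413]-20)*1.6,0,255).astype(np.uint8),None,fx=12,fy=12,interpolation=cv2.INTER_CUBIC); save('s28',big)
E
```

```text
t 42.8 psi -1.199 q6 1.331 F [0.6 0.4 1.4] M [ 0.003 -0.066  0.11 ] p [0.6748 0.1318 0.308 ] corr mm [-0.2 -0.9  0.1] tilt corr [-0.      0.0024 -0.0001] w 0.0121
```

View pics/s28.png

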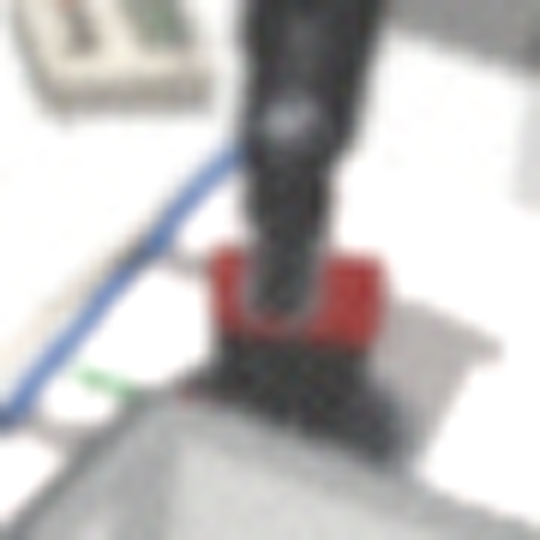

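The red pointer reappears at crop (190,392), nearing the green mark. Small steps from here, watching Mz.

Call:
carry_out(commands=[{"dx": 0, "dy": -0.4, "dz": -0.2, "wx": 0.1, "wy": 0, "wz": 0, "fingers": 8}, {"dx": 0, "dy": 0, "dz": -0.3, "wx": 0.1, "wy": 0, "wz": 0, "fingers": 8}])

```text
clock: 43.07
ee_pos: [0.6745, 0.1323, 0.308]
orientation: [0.556, 1.568, -0.833]
wrist_force: [-0.4, -0.4, 1.3]
gripper_width: 0.0121
```

```bash
python3 tw.py
```

```text
t 43.07 psi -1.389 q6 1.521 F [-0.4 -0.4  1.3] M [0.014 0.006 0.097] p [0.6745 0.1323 0.308 ] corr mm [-0.2 -0.7  0.2] tilt corr [ 0.      0.0021 -0.0013] w 0.0121
```

Call:
carry_out(commands=[{"dx": 0, "dy": 0, "dz": -0.2, "wx": 0.1, "wy": 0, "wz": 0, "fingers": 8}])

```text
clock: 43.15
ee_pos: [0.6744, 0.1326, 0.308]
orientation: [0.609, 1.568, -0.879]
wrist_force: [-1.0, 0.6, 2.3]
gripper_width: 0.0126
```

```bash
python3 tw.py
```

```text
t 43.15 psi -1.488 q6 1.62 F [-1.   0.6  2.3] M [0.038 0.022 0.165] p [0.6744 0.1326 0.308 ] corr mm [-0.2 -0.6  0.2] tilt corr [-0.      0.0019 -0.0014] w 0.0126
```

Call:
carry_out(commands=[{"dx": 0, "dy": 0, "dz": -0.2, "wx": 0.1, "wy": 0, "wz": 0, "fingers": 8}])

```text
clock: 43.23
ee_pos: [0.6744, 0.1329, 0.308]
orientation: [0.661, 1.569, -0.926]
wrist_force: [0.6, 0.8, 0.6]
gripper_width: 0.0124
```

```bash
python3 tw.py
```

```text
t 43.23 psi -1.587 q6 1.72 F [0.6 0.8 0.6] M [ 0.109 -0.003  0.136] p [0.6744 0.1329 0.308 ] corr mm [-0.2 -0.6  0.2] tilt corr [ 0.      0.0018 -0.0014] w 0.0124
```

Call:
carry_out(commands=[{"dx": 0, "dy": 0, "dz": -0.2, "wx": 0.1, "wy": 0, "wz": 0, "fingers": 8}])

```text
clock: 43.32
ee_pos: [0.6744, 0.1332, 0.308]
orientation: [0.787, 1.569, -0.9]
wrist_force: [0.4, -0.3, 1.8]
gripper_width: 0.0125
```

```bash
python3 tw.py
```

```text
t 43.32 psi -1.687 q6 1.82 F [ 0.4 -0.3  1.8] M [ 0.109 -0.012  0.03 ] p [0.6744 0.1332 0.308 ] corr mm [-0.2 -0.5  0.3] tilt corr [-0.      0.0014 -0.0014] w 0.0125
```

Call:
carry_out(commands=[{"dx": 0, "dy": 0, "dz": -0.2, "wx": 0.08, "wy": 0, "wz": 0, "fingers": 8}])

```text
clock: 43.4
ee_pos: [0.6744, 0.1335, 0.308]
orientation: [0.844, 1.569, -0.922]
wrist_force: [-0.1, 0.7, 1.3]
gripper_width: 0.0123
```

```bash
python3 tw.py; python3 - <<'E'
from h import *
im=np.mean([grab_frame('scene')[0].astype(float) for _ in range(4)],0)
big=cv2.resize(np.clip((im[150:195,368:413]-20)*1.6,0,255).astype(np.uint8),None,fx=12,fy=12,interpolation=cv2.INTER_CUBIC); save('s29',big)
E
python3 tw.py
```

```text
t 43.4 psi -1.766 q6 1.899 F [-0.1  0.7  1.3] M [ 0.064 -0.031 -0.009] p [0.6744 0.1335 0.308 ] corr mm [-0.2 -0.5  0.4] tilt corr [-0.      0.0012 -0.0014] w 0.0123
t 43.6 psi -1.762 q6 1.895 F [0.5 0.7 2.2] M [0.075 0.032 0.012] p [0.6743 0.1335 0.308 ] corr mm [-0.2 -0.4  0.3] tilt corr [ 0.      0.0011 -0.0012] w 0.0125
```

View pics/s29.png

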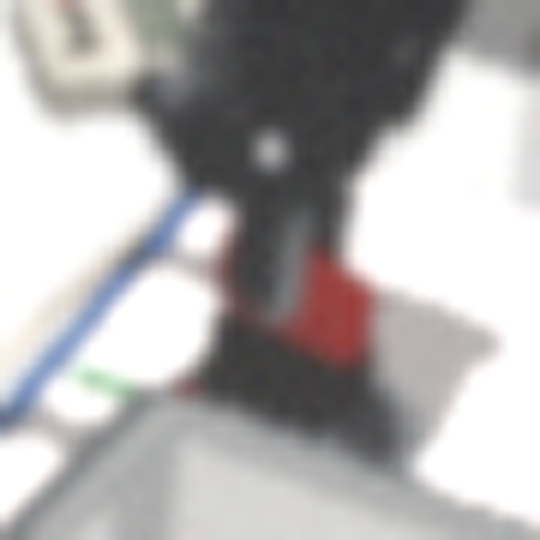

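The pointer has not moved since ψ≈−1.2, so it's on the stop. Mz peaked at 0.165 and has fallen to about 0, as expected at the first detent. A slight extra turn to confirm.

Call:
carry_out(commands=[{"dx": 0, "dy": 0, "dz": -0.2, "wx": 0.08, "wy": 0, "wz": 0, "fingers": 8}])

```text
clock: 43.68
ee_pos: [0.6744, 0.1336, 0.308]
orientation: [0.846, 1.569, -0.993]
wrist_force: [0.9, 0.0, 1.6]
gripper_width: 0.0125
```

```bash
python3 tw.py; python3 - <<'E'
from h import *
for _ in range(4): grab_frame('top')
E
python3 tw.py
```

```text
t 43.68 psi -1.84 q6 1.973 F [0.9 0.  1.6] M [ 0.071 -0.036  0.039] p [0.6744 0.1336 0.308 ] corr mm [-0.2 -0.4  0.3] tilt corr [ 0.      0.0011 -0.0013] w 0.0125
t 43.88 psi -1.839 q6 1.972 F [0.6 0.7 2.1] M [ 0.023 -0.037 -0.035] p [0.6744 0.1337 0.308 ] corr mm [-0.2 -0.4  0.3] tilt corr [-0.      0.001  -0.0011] w 0.0127
```

Call:
carry_out(commands=[{"dx": 0, "dy": 0, "dz": -0.1, "wx": 0.06, "wy": 0, "wz": 0, "fingers": 8}])

```text
clock: 43.97
ee_pos: [0.6744, 0.1338, 0.308]
orientation: [1.018, 1.569, -0.878]
wrist_force: [-0.4, 0.3, 1.6]
gripper_width: 0.0122
```

```bash
python3 tw.py; python3 - <<'E'
from h import *
for _ in range(4): grab_frame('top')
E
python3 tw.py
```

```text
t 43.97 psi -1.897 q6 2.03 F [-0.4  0.3  1.6] M [ 0.149 -0.094  0.122] p [0.6744 0.1338 0.308 ] corr mm [-0.2 -0.4  0.2] tilt corr [-0.      0.0008 -0.0013] w 0.0122
t 44.17 psi -1.896 q6 2.03 F [-0.6  1.   0.7] M [ 0.186 -0.022  0.025] p [0.6744 0.1338 0.308 ] corr mm [-0.2 -0.4  0.3] tilt corr [ 0.      0.0007 -0.0013] w 0.0123
```

```bash
cat > mz.py <<'E'
from h import *
v=[]
for _ in range(8): grab_frame('top'); v.append(observe()['moment'][2])
print('Mz avg',np.mean(v).round(3),'sd',np.std(v).round(3))
E
python3 mz.py
```

```text
Mz avg 0.028 sd 0.033
```

Call:
carry_out(commands=[{"dx": 0, "dy": 0, "dz": -0.2, "wx": 0.08, "wy": 0, "wz": 0, "fingers": 8}])

```text
clock: 44.65
ee_pos: [0.6745, 0.134, 0.308]
orientation: [1.138, 1.569, -0.841]
wrist_force: [1.2, 1.2, 0.4]
gripper_width: 0.0124
```

```bash
python3 mz.py; python3 tw.py
```

```text
Mz avg 0.045 sd 0.028
t 45.05 psi -1.978 q6 2.111 F [0.6 0.  1.2] M [ 0.121 -0.053  0.022] p [0.6745 0.134  0.308 ] corr mm [-0.2 -0.3  0.3] tilt corr [-0.      0.0006 -0.0014] w 0.0125
```

Call:
carry_out(commands=[{"dx": 0, "dy": 0, "dz": -0.2, "wx": 0.08, "wy": 0, "wz": 0, "fingers": 8}])

```text
clock: 45.13
ee_pos: [0.6745, 0.1343, 0.308]
orientation: [1.271, 1.569, -0.787]
wrist_force: [1.9, 1.9, 0.6]
gripper_width: 0.0124
```

```bash
python3 mz.py; python3 tw.py
```

```text
Mz avg 0.05 sd 0.02
t 45.53 psi -2.057 q6 2.191 F [-0.6  0.4  1.4] M [ 0.226 -0.046  0.069] p [0.6746 0.1342 0.308 ] corr mm [-0.2 -0.3  0.3] tilt corr [ 0.      0.0004 -0.0013] w 0.0121
```

Mz rises slowly again. The cleanest check is to release, lift clear and look at the pointer and bar, so I'll do that.

Call:
carry_out(commands=[{"dx": 0, "dy": 0, "dz": 0, "wx": 0, "wy": 0, "wz": 0, "fingers": 40}, {"dx": 0, "dy": 0, "dz": 0, "wx": 0, "wy": 0, "wz": 0, "fingers": 40}, {"dx": 0, "dy": 0, "dz": 0, "wx": 0, "wy": 0, "wz": 0, "fingers": 40}, {"dx": 0, "dy": 0, "dz": 0, "wx": 0, "wy": 0, "wz": 0, "fingers": 40}, {"dx": -25, "dy": 0, "dz": 0, "wx": 0, "wy": 0, "wz": 0, "fingers": 40}, {"dx": -35, "dy": 0, "dz": 0, "wx": 0, "wy": 0, "wz": 0, "fingers": 40}, {"dx": -35, "dy": 0, "dz": 0, "wx": 0, "wy": 0, "wz": 0, "fingers": 40}, {"dx": -20, "dy": 0, "dz": 0, "wx": 0, "wy": 0, "wz": 0, "fingers": 40}, {"dx": 0, "dy": 0, "dz": 0, "wx": 0, "wy": 0, "wz": 0, "fingers": 40}])

```text
clock: 46.28
ee_pos: [0.6723, 0.1323, 0.4186]
orientation: [-0.705, 1.551, -2.761]
wrist_force: [0.3, -0.7, 0.6]
gripper_width: 0.0402
```

```bash
python3 tw.py; python3 -c "
from h import *
plan((.48,-.15,.40))"
```

```text
t 46.28 psi -2.056 q6 2.189 F [ 0.3 -0.7  0.6] M [ 0.003 -0.051  0.002] p [0.6723 0.1323 0.4186] corr mm [110.3   2.3  -4.2] tilt corr [0.     0.0154 0.0131] w 0.0402
shift tool mm [ 24.3 -38.2 339.1]
tool y in world [ 0.884 -0.466 -0.013] z [-0.466 -0.885  0.015]
```

Call:
carry_out(commands=[{"dx": 0, "dy": -4, "dz": 36, "wx": 0, "wy": 0, "wz": 0, "fingers": 40}, {"dx": 0, "dy": -4, "dz": 36, "wx": 0, "wy": 0, "wz": 0, "fingers": 40}, {"dx": 0, "dy": -4, "dz": 36, "wx": 0, "wy": 0, "wz": 0, "fingers": 40}, {"dx": 0, "dy": -4, "dz": 36, "wx": 0, "wy": 0, "wz": 0, "fingers": 40}, {"dx": 0, "dy": -4, "dz": 36, "wx": 0, "wy": 0, "wz": 0, "fingers": 40}, {"dx": 0, "dy": -4, "dz": 36, "wx": 0, "wy": 0, "wz": 0, "fingers": 40}, {"dx": 0, "dy": -4, "dz": 36, "wx": 0, "wy": 0, "wz": 0, "fingers": 40}])

```text
clock: 46.87
ee_pos: [0.5262, -0.0793, 0.4142]
orientation: [-0.857, 1.55, -2.901]
wrist_force: [-0.2, -0.4, -0.5]
gripper_width: 0.04
```

```bash
python3 - <<'E'
from h import *
A={}
for n in('top','scene'):
    A[n]=np.mean([grab_frame(n)[0].astype(float) for _ in range(12)],0)
np.savez('avg2.npz',**A)
up=lambda im,r,c,h,w,f:cv2.resize(np.clip(im[r:r+h,c:c+w],0,255).astype(np.uint8),None,fx=f,fy=f,interpolation=cv2.INTER_CUBIC)
save('f1',np.hstack([up(A['top'],175,243,33,33,12),up(A['scene'],160,375,33,33,12)]))
E
```

```text
(no output)
```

View pics/f1.png

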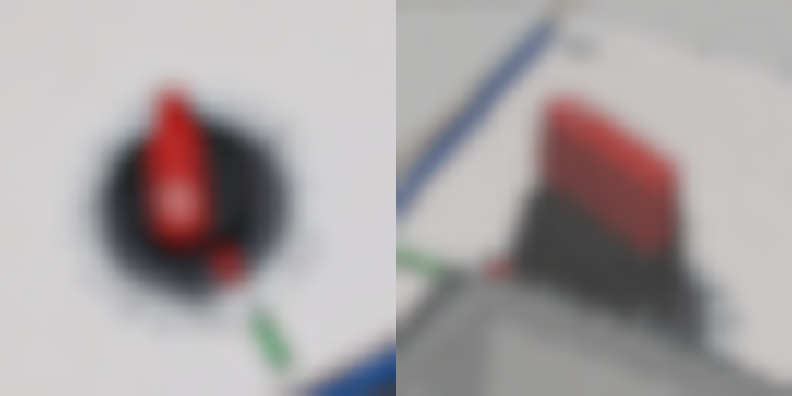

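```bash
python3 - <<'E'
from h import *
t=calibration('top'); s=calibration('scene')
ft=lambda x,y:((x+.5)/12-.5+243,(y+.5)/12-.5+175); fs=lambda x,y:((x-396+.5)/12-.5+375,(y+.5)/12-.5+160)
a=onplane(s,*fs(572,98),.151);b=onplane(s,*fs(680,165),.151); d=b-a; print('scene bar back top edge',a,b,np.hypot(*d[:2]),'az',np.arctan2(d[1],d[0]))
a=onplane(s,*fs(545,115),.151);b=onplane(s,*fs(655,185),.151); d=b-a; print('scene front edge',a,b,np.hypot(*d[:2]),'az',np.arctan2(d[1],d[0]))
a=onplane(t,*ft(174,88),.151);b=onplane(t,*ft(181,215),.151); d=b-a; print('top',a,b,np.hypot(*d[:2]),'az',np.arctan2(d[1],d[0]))
c=onplane(t,*ft(197,203),.093);p=onplane(t,*ft(230,264),.092); d=p-c; print('ptr az',np.arctan2(d[1],d[0]),np.hypot(*d[:2]))
g=onplane(t,*ft(271,340),.086); d=g-c; print('green az',np.arctan2(d[1],d[0]))
# scene depth of the knob top
D=np.nanmedian([np.where(grab_frame('scene')[1]>0,grab_frame('scene')[1],np.nan) for _ in range(4)],0)
P=cloud(s,D); q=P[165:190,383:402].reshape(-1,3); m=(np.hypot(q[:,0]-.677,q[:,1]-.133)<.04); z=q[m][:,2]; print('knob z pct',np.nanpercentile(z,[50,80,90,95,98]))
h=q[m][z>.138]; print(len(h),cv2.minAreaRect(h[:,:2].astype(np.float32)*1000)); u,S,v=np.linalg.svd(h[:,:2]-h[:,:2].mean(0)); print('pca az',np.arctan2(v[0,1],v[0,0]),h.mean(0))
E
```

```text
scene bar back top edge [0.66048425 0.14103342 0.151     ] [0.70084355 0.12856451 0.151     ] 0.04224153088089972 az -0.2996453014313077
scene front edge [0.65832241 0.12924745 0.151     ] [0.69967231 0.11607845 0.151     ] 0.043396278087645346 az -0.3083208182912057
top [0.69885366 0.12385911 0.151     ] [0.65869312 0.13906456 0.151     ] 0.04294268681415324 az 2.779654953229052
ptr az -3.082466167471851 0.023750257282241314
green az -3.07996616601571
knob z pct [0.12398744 0.14310782 0.14891579 0.1501028  0.15080279]
63 ((679.0142822265625, 129.35299682617188), (13.711939811706543, 46.43381118774414), 71.98804473876953)
pca az -0.2949636803306104 [0.68059706 0.1271146  0.14636177]<stdin>:10: RuntimeWarning: All-NaN slice encountered
```

Checks so far:
- **Stop:** the pointer lies on the green mark, at −3.08 rad for both.
- **Knob:** its top is at 0.151 m, as for fully down (0.098 + 0.053).
- **Clutch:** the pointer was already at its stop position at ψ≈−1.2, and I drove on to ψ=−2.06 with the torque peak and drop in between. That amounts to one click.

Final look before handing in.

```bash
python3 look.py 99; python3 - <<'E'
from h import *
a=np.load('f_top0.npz')['im'];b=np.load('f_top99.npz')['im']
for n,(r,c) in dict(timer=(255,205),beaker=(215,190),marker=(170,425)).items():
    d=np.abs(a[r:r+35,c:c+30].astype(int)-b[r:r+35,c:c+30]).mean(); print(n,'diff',d.round(1))
print(observe()['clock'],observe()['wrist_force'].round(1))
E
```

```text
scene [ 0.6001 -0.1008  0.0352] 89
timer diff 3.8
beaker diff 3.9
marker diff 3.8
48.5667 [0.4 0.1 0.1]
```

View pics/top99.png

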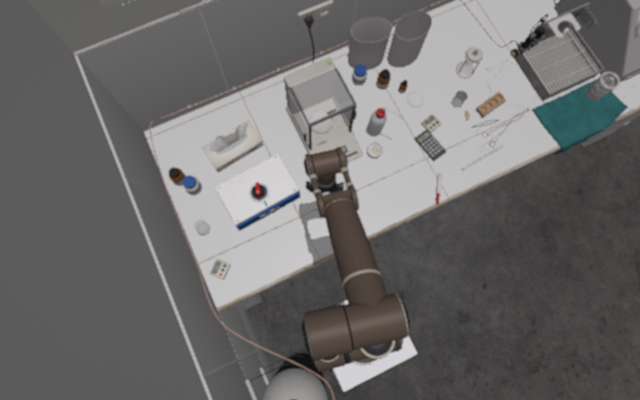

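The top view shows the drawer shut, the knob on the shaft at (259,190), and the timer, beaker and marker where they were. The arm is clear of everything. Handing in.

```bash
python3 -c "
from rig import *
print(finish_job())"
```

```text
the job is handed in; nothing more can be done
None
```

I handed the job in at about 48.6 s of the 210 s. All four grey dies are in the drawer and it is pushed shut. The knob is on the shaft, turned clockwise to what I judge is the first click, and left there. No verdict was reported.

**Last checks**
- **Drawer:** flush with the cabinet; the push ended on a firm stop at about 12 N. No grey die is left on the worktop, and the blue look-alike was not touched. I did not see inside the drawer again after it closed.
- **Knob:** its top is at 0.151 m, which is the fully seated height.
- **Spindle:** the red pointer lines up with the green mark, −3.082 against −3.080 rad.
- **Bystanders:** the timer, beaker and marker look unchanged from the first pictures, and the arm stands clear of everything.

**What disagreed or was only inferred**
- **First fit:** the knob stopped about 10 mm short because the shaft was turned roughly 0.3 rad from what I had read off the pointer. Turning it back counter-clockwise let it drop fully on.
- **The click:** I could not read the clutch directly. I infer one click because the torque peaked at 0.165 N m and then fell to about zero with the pointer already at its stop. The knob also sprang back about 0.2 rad when released.
- **Doubt on the click:** the torque readings were noisy, and the bar angle alone fits one click only if that 0.3 rad offset is right.

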